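Register the dental models under the pointer and put them away

TASK

Load all the dental models lying at the right of the bench flat into the nests of the x-y carrier, one in each, in any order and either way round. Once all are loaded, move the carrier by its red handle so that the black dots come to stand exactly under the fixed pointer tip one after another, in the order red, yellow, green, blue (two or three of these colours are there), resting about two seconds at each. Then pull the carrier fully back towards the robot, pull the half-open drawer wide open, put all the models into it, push the drawer fully shut, and leave the other things on the bench where they are.

Things in the scene. Friction and masses are not known exactly. Their poses are not given: they have to be found in the camera images.
- pointer_tip (a point): lower tip of the fixed red pointer, hanging point-down from a white arm on a column at the far side of the x-y stage; 92 mm above the bench, 50 mm above the carrier's floor. Arm and column reach up 180 mm; the column stands 120 mm beyond the tip. Axes: x = way of the carrier slide (away from the robot), y = way of the saddle slide, z up. Fixed, but its place and yaw vary
- saddle (a joint): lower slide of the stage (blue), which carries the upper slide: moves the carrier along +y of the stage, -0.085 to 0.085 m, 0 in the middle. Drag about 1.5 N, stays where it is left
- carrier (a joint): upper slide of the stage: moves the carrier along +x of the stage (away from the robot, towards and under the pointer), 0 (pulled fully out to the front stop) to 0.17 m. At 0 the row of nests is 130 mm this side of the pointer tip. Drag about 1.5 N, stays where it is left
- carrier_handle (a point): centre of the top of the carrier's handle: an upright red post, 18 mm diameter, 52 mm tall, top 94 mm above the bench, on a tongue at the carrier's robot-side edge, 110 mm this side of the row of nests. Held between the fingers it moves the carrier freely in x and y over both slides. Axes as the stage's
- nest0 (a point): centre of the floor of the right-hand (-y) nest of the aluminium carrier, 42 mm above the bench; it moves with the carrier. The nest is a shallow rectangle 84 mm along its x by 40 mm along its y between black lands 4 mm high (24 mm wide between nests); nests are 64 mm apart along y. Axes as the stage's
- nest1 (a point): centre of the floor of the middle nest of the aluminium carrier, 42 mm above the bench; it moves with the carrier. The nest is a shallow rectangle 84 mm along its x by 40 mm along its y between black lands 4 mm high (24 mm wide between nests); nests are 64 mm apart along y. Axes as the stage's
- nest2 (a point): centre of the floor of the left-hand (+y) nest of the aluminium carrier, 42 mm above the bench; it moves with the carrier. The nest is a shallow rectangle 84 mm along its x by 40 mm along its y between black lands 4 mm high (24 mm wide between nests); nests are 64 mm apart along y. Axes as the stage's
- red: loose dental quadrant model (plaster row of teeth) on a red base plate, 74 mm along x by 34 mm along y by 24 mm tall, with a row of teeth 14 mm wide and 8 mm taller along the +y side; 75 to 145 g. Grip it across its y. Origin: centre of its underside, z up. May be absent
- red_dot (a point): centre of the black 9 mm dot on top of the red model, at x = 15 mm, y = -8.5 mm, z = 24 mm in the model's axes
- yellow: loose dental quadrant model (plaster row of teeth) on a yellow base plate, 74 mm along x by 34 mm along y by 24 mm tall, with a row of teeth 14 mm wide and 8 mm taller along the +y side; 75 to 145 g. Grip it across its y. Origin: centre of its underside, z up. May be absent
- yellow_dot (a point): centre of the black 9 mm dot on top of the yellow model, at x = -15 mm, y = -8.5 mm, z = 24 mm in the model's axes
- green: loose dental quadrant model (plaster row of teeth) on a green base plate, 74 mm along x by 34 mm along y by 24 mm tall, with a row of teeth 14 mm wide and 8 mm taller along the +y side; 75 to 145 g. Grip it across its y. Origin: centre of its underside, z up. May be absent
- green_dot (a point): centre of the black 9 mm dot on top of the green model, at x = 0 mm, y = -8.5 mm, z = 24 mm in the model's axes
- blue: loose dental quadrant model (plaster row of teeth) on a blue base plate, 74 mm along x by 34 mm along y by 24 mm tall, with a row of teeth 14 mm wide and 8 mm taller along the +y side; 75 to 145 g. Grip it across its y. Origin: centre of its underside, z up. May be absent
- blue_dot (a point): centre of the black 9 mm dot on top of the blue model, at x = -10 mm, y = -8.5 mm, z = 24 mm in the model's axes
- drawer (a joint): drawer of the low white cabinet (240 deep x 280 wide x 100 mm tall, on the bench at the robot's left): 0 shut, 0.166 m fully open, starts 0.065 to 0.10 open. Drag about 1 N, stays where it is left
- drawer_floor (a point): point on the drawer's inner floor, midway across and 53 mm behind the inside of its front, 22 mm above the bench; moves with the drawer. x points into the cabinet (it opens along -x). Floor: x = -53 to 142 mm, y = -119 to 119 mm; side walls 56 mm tall, front 10 mm taller. The cabinet's front edge is at x = joint value - 0.058 m; beyond it lies the cabinet's top
- drawer_handle (a point): middle of the drawer's horizontal steel bar handle, 120 mm long, 11 mm thick, 35 mm before the grey front, 62 mm above the bench; axes as drawer_floor's. Pushing it along +x shuts the drawer; the drawer can be pulled open by the bar or by its front from inside
- bowl: bystander, to be left alone: green mixing bowl, 96 mm wide, 50 mm tall. Origin: centre of its underside
- compound_bar: bystander, to be left alone: blue bar of polishing compound, 80 x 35 x 25 mm. Origin: centre of its underside
- spatula: bystander, to be left alone: spatula lying on the bench. Origin: as for a hand tool, on its underside
- bottle: bystander, to be left alone: green bottle with a blue cap, 48 mm wide, 110 mm tall. Origin: centre of its underside
- jar: bystander, to be left alone: small jar, 60 mm wide, 65 mm tall. Origin: centre of its underside
- brush: bystander, to be left alone: blue-handled brush lying on the bench. Origin: as for a hand tool, on its underside
Mind the look-alikes: they are no part of the job. Leave any orange look-alike of the green alone.

How it is judged:
By the outcome, as a careful person would: the job done as asked, in the order asked, and still so for the second after the job is handed in, with the robot touching nothing.
Of red, yellow, green, blue only 2 to 3 are there at a start; the rules pass over those that are not, and their reading is None.
At some moment in a run one of red, yellow, green, blue may be knocked a few centimetres aside while the robot is not near it.
Once in a run the grip may slacken for a moment while it holds something.
It also fails if it takes over 210 s, if anything falls off the work surface, if the arm or the gripper's body presses on something with over 40 N, if the wrist force passes 120 N, or if a joint passes its speed limit or range.

ROBOT

A 6-joint arm with a two-finger parallel gripper is mounted at the origin on the work surface. World frame = base frame: x ahead of the robot, y to its left, z up, the work surface at z = 0. Lengths are in mm, angles in degrees, forces in N, time in s.
With the tool pointing down it reaches from about 350 to 850 mm from the base axis. Payload 8.1 kg.
Tool frame: the origin (TCP) lies midway between the tips of the shut fingers; the grasp point (between the pads) lies 19 mm behind it; z points along the fingers, y is the line along which they close (so a half turn about z gives the same grasp; the last joint's range is limited). The gripper opens to 85 mm and grips with 20 to 120 N. Pads are 22 mm wide; open, the fingers measure 114 mm over their backs; the gripper's body (76 mm by 85 mm) begins 54 mm behind the grasp point. The pads swing forward as they close: fully open they stand 13 mm farther back than shut.
Start: joints at [-77.544, 7.471, 85.268, -0, 87.261, -4.893], TCP at [178.937, -572.701, 231.292] pointing down, gripper open.
Joint ranges: [-169.43, 169.43], [-51.17, 129.36], [1.28, 143.12], [-76.62, 256.62], [0, 156.53], [-152.29, 152.29]. Speed limits (degrees/s): [136.94, 136.94, 159.86, 180, 180, 180].

INTERFACE

Orientations are given as [roll, pitch, yaw] about the fixed x, y, z axes, in that order (R = Rz(yaw) Ry(pitch) Rx(roll)).
In Python, from bench import r gives the robot as it stands.
- The arm moves only by the tool apply_moves, never from a script. Its argument "steps" is a list of rows, each a list of 7 numbers: the opening, from -1 (shut) to 1 (fully open), then the shift along the tool's x, y, z in mm, then the turn, a rotation vector about the tool's x, y, z in units of 5 degrees (1.0 is 5 degrees). A call has exactly 8 rows; each row shifts and turns the commanded pose from where the row before left it, along the tool's axes as they then stand; what a row does not reach is not made up. A row lasts 1/10 s, in which the tool goes at most 50 mm and 8.59 degrees, less where a joint would pass 70% of its speed; a pose out of reach is approached as far as the arm can. A call is refused whole if a number of a shift passes 50 or a number of a turn 1, either way. A call with a gripper value outside its range is refused whole. The fingers move at their own pace and stop on an object; "squeeze" is the grip in N (left out, the last holds). Time passes only in rows, so rows that do not move let the fingers close, or fill a call up. It gives the time, the measured TCP pose, the force, the opening and the grip force at its end, in the units of the state.
- r.sense(): the state, without advancing time (a new reading comes with each control period).
- r.snapshot(name): name is "scene" or "top" or "wrist"; returns a dict with "color" (384x512x3 uint8, blue, green, red), "depth" (384x512 float32, mm along the optical axis (not along the pixel's ray), 0 where there is no reading), "mtx" (3x3 intrinsics, pixels), "T" (4x4, takes a point from camera to world coordinates); the wrist camera has in their place "hand_eye" (4x4, takes a point from camera to tool coordinates, whose origin is the TCP and whose axes are the flange's). Camera axes: x right, y down, z forward; pixel columns grow to the right and rows downward; lengths in mm; the calibration is good to about 2 mm. A picture is of the moment at which its call begins: read the wrist's pose just before it.
- r.hand_in(): hands the job in; it is judged then, once.
The state is a dict: "time": time; "joint_pos": joint angles; "qd": joint speeds; "joint_efforts": joint torques, N m; "tool_pos": TCP position; "tcp_rot": TCP orientation; "ft_force": force on the tool from outside, world axes, zero at the start; "wrist_torque": the same for the moment, N m; "finger_gap": finger opening in mm; "grip_force": force on a finger pad.
Only numpy, scipy, OpenCV 4.12 (cv2) and the standard library are available. Lean on these libraries where they do the work, as an engineer would, in place of code of your own. Each camera call takes 0.05 s, during which the arm holds its last target. There are 200 camera calls.

## Working session

There is one attempt and no reset: what is moved stays moved. The work goes in short steps, Python scripts to look and compute and a tool call to move; the robot and the scene stay as the last step left them, time stands still between calls to the robot, and variables do not carry over. Pictures are saved under pics/ and viewed, at most 14 in all, crops included, and the job is handed in when it is done.

Besides the shell and the picture viewer there is one more tool, called after ">>>" in YAML: its name, and indented under it one key for each argument. apply_moves: Moves the arm, as the interface text tells. Its arguments: {"type":"object","properties":{"steps":{"type":"array"},"squeeze":{"type":"number"}},"required":["steps"]}

```bash
ls; mkdir -p pics
cat > h.py <<'E'
import numpy as np, cv2
from bench import r
from scipy.spatial.transform import Rotation as R
def snap(n):
    s=r.sense(); d=r.snapshot(n)
    if n=="wrist":
        T=np.eye(4);T[:3,:3]=R.from_euler('xyz',s['tcp_rot'],degrees=True).as_matrix();T[:3,3]=s['tool_pos'];d['T']=T@d['hand_eye']
    return d
def world(d,u,v,z=None):
    k=np.linalg.inv(d['mtx'])@[u,v,1]
    if z is None:
        k=k*d['depth'][int(round(v)),int(round(u))]
        return (d['T']@[*k,1])[:3]
    a=d['T'][:3,:3]@k;o=d['T'][:3,3]
    return o+a*(z-o[2])/a[2]
def proj(d,p):
    c=np.linalg.inv(d['T'])@[*p,1];u=d['mtx']@c[:3];return u[:2]/u[2]
E
python3 - <<'E'
from h import *
import pickle
s=r.sense();print(s)
D={}
for n in("scene","top","wrist"):
    D[n]=snap(n)
    print(n,D[n]['T'].round(2).tolist(),D[n]['mtx'].round(1).tolist())
pickle.dump(D,open('d0.pkl','wb'))
cv2.imwrite('pics/top0.png',cv2.resize(D['top']['color'],(800,600)))
cv2.imwrite('pics/scene0.png',cv2.resize(D['scene']['color'],(800,600)))
E
```

```text
pics
{'time': 0.0, 'joint_pos': array([-7.75434787e+01,  7.51388675e+00,  8.53303451e+01, -1.17515581e-03,
        8.72632170e+01, -4.89420691e+00]), 'qd': array([-0.01977612, -0.01156711,  0.01867099, -0.01333306,  0.04931916,
       -0.01980909]), 'joint_efforts': array([ 1.13638635e-03, -5.69399250e+01, -5.00548482e+01, -1.18081466e-04,
        1.47816871e-02,  4.76972582e-05]), 'tool_pos': array([ 178.81207915, -572.14213776,  230.24697134]), 'tcp_rot': array([-1.79892843e+02, -7.99768895e-03,  1.73507779e+01]), 'ft_force': array([ 0.24783492, -0.50356951, -0.0557414 ]), 'wrist_torque': array([-0.01112574,  0.06554168,  0.0261669 ]), 'grip_force': 0.0, 'finger_gap': 85.3905274455604}
scene [[-0.71, 0.37, -0.6, 1392.37], [0.71, 0.39, -0.59, 718.6], [0.02, -0.84, -0.54, 841.86], [0.0, 0.0, 0.0, 1.0]] [[394.3, 0.0, 252.9], [0.0, 394.3, 190.3], [0.0, 0.0, 1.0]]
top [[-0.01, -0.98, 0.18, 325.69], [-1.0, 0.01, -0.01, -106.59], [0.01, -0.18, -0.98, 1280.5], [0.0, 0.0, 0.0, 1.0]] [[387.1, 0.0, 249.7], [0.0, 387.1, 189.6], [0.0, 0.0, 1.0]]
wrist [[0.3, -0.92, -0.27, 247.35], [-0.95, -0.29, -0.08, -551.55], [-0.0, 0.28, -0.96, 373.24], [0.0, 0.0, 0.0, 1.0]] [[322.8, 0.0, 258.0], [0.0, 322.8, 193.6], [0.0, 0.0, 1.0]]
```

View pics/top0.png

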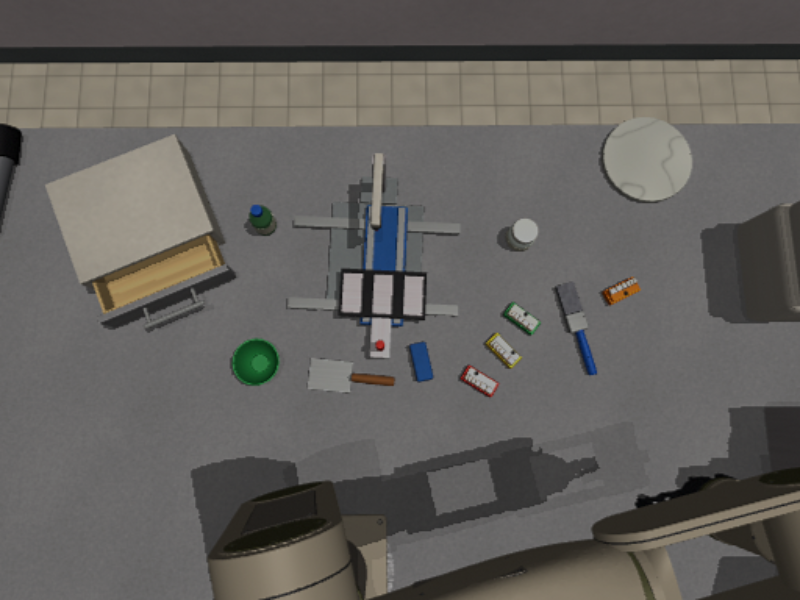

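View pics/scene0.png

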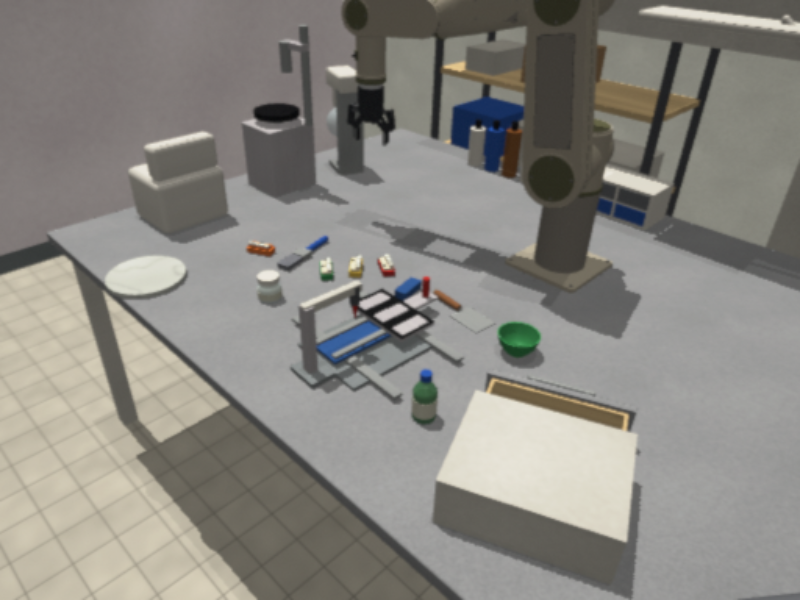

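Run:
```python
from h import *
import pickle
D=pickle.load(open('d0.pkl','rb'));d=D['top'];k=1.5625
for n,u,v,z in [('green',522,318,28),('yellow',503,350,28),('red',480,380,28),('nest0',414,295,42),('nest1',383,295,42),('nest2',351,293,42),('handle',380,345,94),('tip',376,224,92),('drawerhandle',174,308,62),('drawer frontL',105,320,80),('drawer frontR',230,270,80),('cabFL',84,280,100),('cabFR',213,233,100),('bar',422,361,25),('bowl',255,362,50),('orange',621,290,28)]:
    print(n,world(d,u/k,v/k,z).round(0),world(d,u/k,v/k).round(0))
cv2.imwrite('pics/w0.png',cv2.resize(D['wrist']['color'],(800,600)))
```

```text
green [ 501. -398.   28.] [ 500. -398.   31.]
yellow [ 434. -356.   28.] [ 434. -354.   34.]
red [ 373. -306.   28.] [ 373. -307.   18.]
nest0 [ 549. -172.   42.] [ 550. -172.   39.]
nest1 [ 550. -108.   42.] [ 550. -108.   42.]
nest2 [555. -41.  42.] [555. -41.  39.]
handle [ 441. -101.   94.] [ 441. -101.   94.]
tip [688. -95.  92.] [663. -96. 176.]
drawerhandle [523. 317.  62.] [533. 339.  -1.]
drawer frontL [497. 447.  80.] [497. 444.  86.]
drawer frontR [597. 202.  80.] [600. 205.  68.]
cabFL [575. 484. 100.] [575. 485.  99.]
cabFR [669. 234. 100.] [676. 241.  76.]
bar [ 413. -187.   25.] [ 413. -187.   24.]
bowl [413. 152.  50.] [416. 162.   5.]
orange [ 558. -611.   28.] [ 558. -611.   29.]
```

View pics/w0.png

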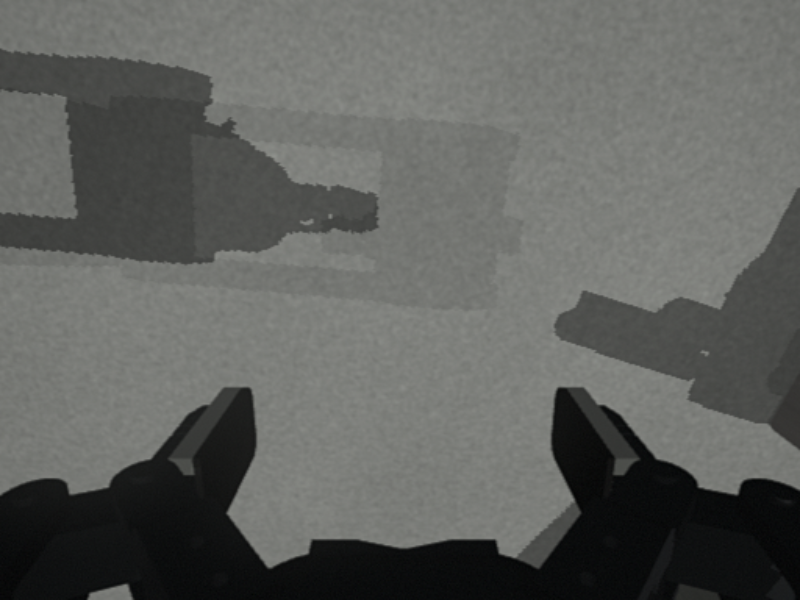

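```bash
cat >> h.py <<'E'
import json
def plan(x,y,z,yaw,n,grip,cur=None,pad=True):
    """n rows towards the target; prints compact rows; returns end pose"""
    if cur is None:
        s=r.sense(); cur=[*s['tool_pos'],s['tcp_rot'][2]]
    c=np.array(cur,float);t=np.array([x,y,z,yaw],float)
    t[3]=c[3]+(t[3]-c[3]+180)%360-180
    m=len(range(n)); w=np.minimum(np.arange(1,m+1),np.arange(m,0,-1)); w=np.minimum(w,3).astype(float); w/=w.sum()
    rows=[];e=c.copy();cw=np.cumsum(w)
    for i in range(m):
        g=c+(t-c)*cw[i]-e
        a=np.deg2rad(e[3])
        row=[grip,round(g[0]*np.cos(a)+g[1]*np.sin(a),1),round(g[0]*np.sin(a)-g[1]*np.cos(a),1),round(-g[2],1),0,0,round(-g[3]/5,3)]
        e+= [row[1]*np.cos(a)+row[2]*np.sin(a),row[1]*np.sin(a)-row[2]*np.cos(a),-row[3],-5*row[6]]
        rows.append(row)
    if pad:
        while len(rows)%8: rows.append([grip,0,0,0,0,0,0])
    for i in range(0,len(rows),8): print(json.dumps(rows[i:i+8]).replace(' ',''))
    f=np.array(rows); print('max',abs(f[:,1:4]).max(),abs(f[:,6]).max(),'end',e.round(1))
    return e
E
python3 - <<'E'
from h import *
plan(430,-350,230,54,13,1)
E
```

```text
[[1,9.3,-4.2,0.0,0,0,-0.222],[1,18.7,-7.9,0.0,0,0,-0.444],[1,28.5,-10.9,0.1,0,0,-0.667],[1,29.0,-9.1,0.0,0,0,-0.666],[1,29.6,-7.5,0.1,0,0,-0.666],[1,30.0,-5.7,0.0,0,0,-0.667],[1,30.2,-4.0,0.1,0,0,-0.666],[1,30.4,-2.2,-0.0,0,0,-0.667]]
[[1,30.5,-0.5,0.0,0,0,-0.666],[1,30.4,1.4,0.1,0,0,-0.666],[1,30.4,3.1,0.0,0,0,-0.667],[1,20.0,3.2,0.1,0,0,-0.444],[1,10.0,2.0,-0.0,0,0,-0.222],[1,0,0,0,0,0,0],[1,0,0,0,0,0,0],[1,0,0,0,0,0,0]]
max 30.5 0.667 end [ 430. -350.  230.   54.]
```

>>> apply_moves:
  steps:
    - [1,9,-4,0,0,0,-0.22]
    - [1,19,-8,0,0,0,-0.44]
    - [1,28,-11,0,0,0,-0.67]
    - [1,29,-9,0,0,0,-0.67]
    - [1,30,-7,0,0,0,-0.67]
    - [1,30,-6,0,0,0,-0.67]
    - [1,30,-4,0,0,0,-0.67]
    - [1,30,-2,0,0,0,-0.67]

```text
time: 0.95
tool_pos: [339.5, -430.4, 231.2]
tcp_rot: [-180.0, -0.0, 41.0]
ft_force: [0.8, -0.1, -1.0]
finger_gap: 85.5
grip_force: 0.0
```

>>> apply_moves:
  steps:
    - [1,30,0,0,0,0,-0.67]
    - [1,30,1,0,0,0,-0.67]
    - [1,30,3,0,0,0,-0.67]
    - [1,20,3,0,0,0,-0.44]
    - [1,10,2,0,0,0,-0.22]
    - [1,0,0,0,0,0,0]
    - [1,0,0,0,0,0,0]
    - [1,0,0,0,0,0,0]

```text
time: 1.75
tool_pos: [427.7, -352.5, 231.2]
tcp_rot: [-180.0, 0.0, 54.0]
ft_force: [-0.2, -0.3, -0.2]
finger_gap: 85.4
grip_force: 0.0
```

Run:
```python
from h import *
import pickle
s=r.sense();print(s['time'],s['tool_pos'],s['tcp_rot'])
d=snap('wrist');pickle.dump(d,open('w1.pkl','wb'))
cv2.imwrite('pics/w1.png',cv2.resize(d['color'],(800,600),interpolation=cv2.INTER_CUBIC))
```

```text
1.75 [ 427.72281427 -352.48587357  231.24602489] [-1.79990628e+02  1.81538132e-02  5.40131639e+01]
```

View pics/w1.png

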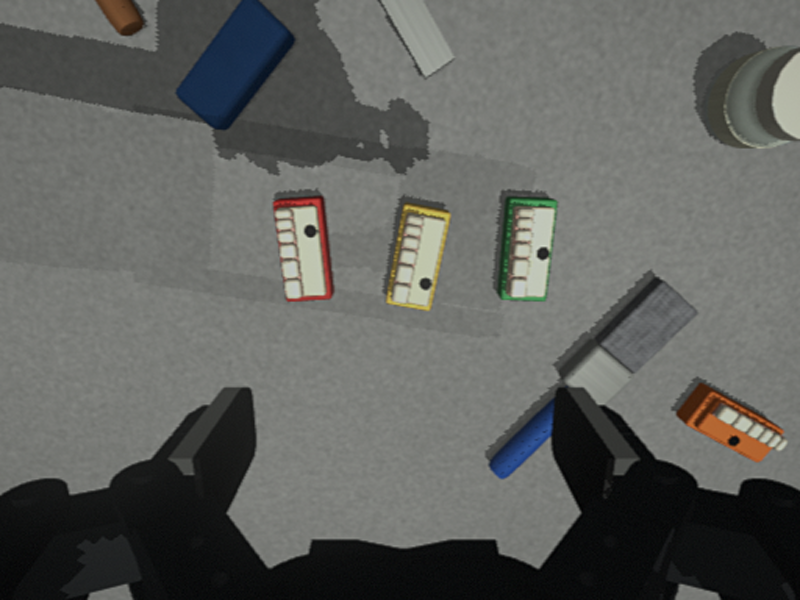

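```bash
cat >> h.py <<'E'
def cloud(d):
    h,w=d['depth'].shape;u,v=np.meshgrid(np.arange(w),np.arange(h))
    k=np.linalg.inv(d['mtx'])@np.stack([u.ravel(),v.ravel(),np.ones(h*w)])
    P=(d['T'][:3,:3]@(k*d['depth'].ravel())).T+d['T'][:3,3]
    P[d['depth'].ravel()<=0]=np.nan
    return P.reshape(h,w,3)
HUE={'red':[(0,6),(174,180)],'yellow':[(18,35)],'green':[(50,80)],'blue':[(105,125)]}
def model(d,c,z0=0,roi=None):
    """coloured plate blob -> filled hull -> XY rect of cloud points above bench, plus dot"""
    P=cloud(d);hsv=cv2.cvtColor(d['color'],cv2.COLOR_BGR2HSV);H,S,V=cv2.split(hsv)
    m=np.zeros(H.shape,np.uint8)
    for a,b in HUE[c]: m|=((H>=a)&(H<=b)&(S>120)&(V>50)).astype(np.uint8)
    if roi is not None: m&=(np.hypot(P[...,0]-roi[0],P[...,1]-roi[1])<roi[2]).astype(np.uint8)
    n,l,st,_=cv2.connectedComponentsWithStats(cv2.dilate(m,np.ones((3,3))))
    i=1+np.argmax(st[1:,4]);ys,xs=np.nonzero((l==i)&(m>0))
    hull=cv2.convexHull(np.c_[xs,ys].astype(np.int32));M=np.zeros_like(m);cv2.fillConvexPoly(M,hull,1)
    q=P[(M>0)&(P[...,2]>z0+8)]
    rc=cv2.minAreaRect(q[:,:2].astype(np.float32))
    cn=cv2.boxPoints(rc);e=cn[1]-cn[0];f=cn[2]-cn[1]
    L=e if np.hypot(*e)>np.hypot(*f) else f
    g=cv2.cvtColor(d['color'],cv2.COLOR_BGR2GRAY)
    Mi=cv2.erode(M,np.ones((5,5)));dk=((g<75)&(S<90)&(Mi>0)).astype(np.uint8)
    n,l,st,ce=cv2.connectedComponentsWithStats(dk);dot=None
    if n>1:
        j=1+np.argmax(st[1:,4]);u,v=ce[j];w=1-g[l==j].astype(float)/255
        yy,xx=np.nonzero(l==j);u,v=(xx*w).sum()/w.sum(),(yy*w).sum()/w.sum()
        dot=world(d,u,v,z0+24)
    yaw=np.degrees(np.arctan2(L[1],L[0]))
    ctr=np.array(rc[0])
    if dot is not None: # dot lies at y=-8.5: choose yaw sign so
        a=np.deg2rad(yaw)
        if (dot[:2]-ctr)@[-np.sin(a),np.cos(a)]>0: yaw=(yaw+180+180)%360-180
    zt=np.nanpercentile(q[:,2],[50,98])
    return dict(ctr=ctr.round(1),size=np.round(rc[1],1),yaw=round(yaw,1),dot=None if dot is None else dot.round(1),uv=(round(u),round(v)) if dot is not None else None,z=zt.round(1),n=len(q))
E
python3 - <<'E'
from h import *
import pickle
d=pickle.load(open('w1.pkl','rb'))
for c in('red','yellow','green'):
    print(c,model(d,c,roi=(430,-350,130)))
t=snap('top')
P=cloud(t)
for c in('red','yellow','green'): print(c,{k:v for k,v in model(t,c,roi=(430,-350,130)).items() if k in('ctr','yaw','z','size')})
E
```

```text
red {'ctr': array([ 372.5, -306. ]), 'size': array([74.1, 33.1]), 'yaw': np.float32(58.5), 'dot': array([ 387.1, -297.7,   24. ]), 'uv': (198, 147), 'z': array([24.3, 33.1]), 'n': 2001}
yellow {'ctr': array([ 434.9, -358.5]), 'size': array([74., 34.]), 'yaw': np.float32(43.3), 'dot': array([ 430.1, -375.5,   24. ]), 'uv': (272, 181), 'z': array([24.2, 32.9]), 'n': 1960}
green {'ctr': array([ 502.5, -399.9]), 'size': array([73.1, 33.8]), 'yaw': np.float32(-127.9), 'dot': array([ 497.5, -384.3,   24. ]), 'uv': (327, 152), 'z': array([24.3, 32.9]), 'n': 1954}
red {'ctr': array([ 361.6, -323.4]), 'size': array([31.5, 34.2]), 'yaw': np.float32(-34.2), 'z': array([23.4, 33.3])}
yellow {'ctr': array([ 432.7, -287.4]), 'size': array([  5.5, 136.8]), 'yaw': np.float32(-57.7), 'z': array([289.8, 567.7])}
green {'ctr': array([ 520.3, -371.8]), 'size': array([12.6, 30.3]), 'yaw': np.float32(-13.9), 'z': array([20.5, 31.8])}
```

Run:
```python
from h import *
plan(500,-108,230,-2.6,16,1)
```

```text
[[1,5.7,-2.0,0.0,0,0,0.27],[1,11.4,-4.4,0.1,0,0,0.539],[1,16.7,-7.2,0.1,0,0,0.808],[1,16.1,-8.5,0.1,0,0,0.809],[1,15.5,-9.6,0.1,0,0,0.808],[1,14.8,-10.6,0.1,0,0,0.809],[1,14.0,-11.6,0.1,0,0,0.809],[1,13.1,-12.6,0.0,0,0,0.808]]
[[1,12.3,-13.5,0.1,0,0,0.809],[1,11.2,-14.4,0.1,0,0,0.809],[1,10.2,-15.1,0.1,0,0,0.808],[1,9.1,-15.7,0.1,0,0,0.809],[1,8.0,-16.4,0.1,0,0,0.808],[1,6.8,-16.9,0.1,0,0,0.809],[1,3.8,-11.6,0.1,0,0,0.539],[1,1.6,-5.8,-0.0,0,0,0.27]]
max 16.9 0.809 end [ 500.  -108.   230.    -2.6]
```

>>> apply_moves:
  steps:
    - [1,6,-2,0,0,0,0.27]
    - [1,11,-4,0,0,0,0.54]
    - [1,17,-7,0,0,0,0.81]
    - [1,16,-8,0,0,0,0.81]
    - [1,15,-10,0,0,0,0.81]
    - [1,15,-11,0,0,0,0.81]
    - [1,14,-12,0,0,0,0.81]
    - [1,13,-13,0,0,0,0.81]

```text
time: 2.65
tool_pos: [463.8, -229.1, 231.3]
tcp_rot: [180.0, 0.0, 25.5]
ft_force: [1.0, 0.2, 0.2]
finger_gap: 85.3
grip_force: 0.0
```

>>> apply_moves:
  steps:
    - [1,12,-13,0,0,0,0.81]
    - [1,11,-14,0,0,0,0.81]
    - [1,10,-15,0,0,0,0.81]
    - [1,9,-16,0,0,0,0.81]
    - [1,8,-16,0,0,0,0.81]
    - [1,7,-17,0,0,0,0.81]
    - [1,4,-12,0,0,0,0.54]
    - [1,2,-6,0,0,0,0.27]

```text
time: 3.45
tool_pos: [500.7, -107.0, 231.4]
tcp_rot: [-180.0, -0.0, -2.7]
ft_force: [-0.2, 0.5, 0.2]
finger_gap: 85.8
grip_force: 0.0
```

Run:
```python
from h import *
import pickle
s=r.sense();print(s['time'],s['tool_pos'],s['tcp_rot'],s['qd'].round(1))
d=snap('wrist');pickle.dump(d,open('w2.pkl','wb'))
cv2.imwrite('pics/w2.png',cv2.resize(d['color'],(800,600),interpolation=cv2.INTER_CUBIC))
```

```text
3.45 [ 500.68582745 -107.00922995  231.37717094] [-1.79992268e+02 -9.43426211e-03 -2.72492766e+00] [ 6.3  1.2 -1.2 -0.4 -0.1 18.4]
```

View pics/w2.png

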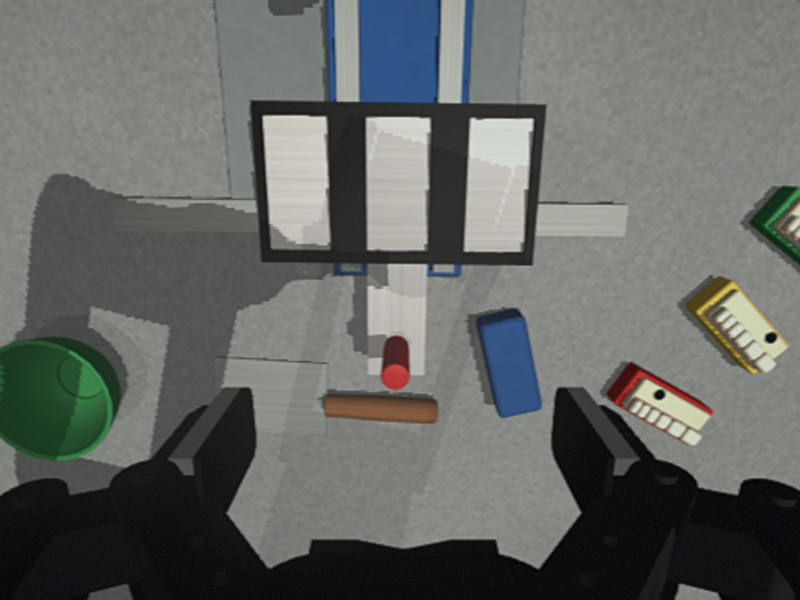

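```bash
cat >> h.py <<'E'
def stage(d,roi=(550,-108)):
    P=cloud(d);hsv=cv2.cvtColor(d['color'],cv2.COLOR_BGR2HSV);H,S,V=cv2.split(hsv)
    out={}
    near=np.hypot(P[...,0]-roi[0],P[...,1]-roi[1])<140
    m=near&(abs(P[...,2]-46)<4)&(V<70)
    m=cv2.morphologyEx(m.astype(np.uint8),cv2.MORPH_OPEN,np.ones((3,3)))
    q=P[m>0];rc=cv2.minAreaRect(q[:,:2].astype(np.float32));out['land']=(np.round(rc[0],1),np.round(rc[1],1),round(rc[2],1),round(float(np.median(q[:,2])),1))
    f=near&(abs(P[...,2]-42)<4)&(V>140)&(S<60)
    n,l,st,ce=cv2.connectedComponentsWithStats(cv2.erode(f.astype(np.uint8),np.ones((2,2))))
    for i in range(1,n):
        if st[i,4]>1500:
            q=P[l==i];rc=cv2.minAreaRect(q[:,:2].astype(np.float32))
            out[i]=(np.round(rc[0],1),np.round(rc[1],1),round(rc[2],1),round(float(np.median(q[:,2])),1))
    rr=((H<6)|(H>174))&(S>120)&(abs(P[...,2]-94)<5)
    if rr.sum()>20:
        q=P[rr];rc=cv2.minEnclosingCircle(q[:,:2].astype(np.float32))
        out['handle']=(np.round(rc[0],1),round(rc[1],1),round(float(np.median(q[:,2])),1),q[:,:2].mean(0).round(1))
    return out
E
python3 - <<'E'
from h import *
import pickle
snap('wrist');d=snap('wrist');pickle.dump(d,open('w2.pkl','wb'))
s=r.sense();print(s['tool_pos'],s['tcp_rot'],s['qd'].round(1))
for k,v in stage(d).items(): print(k,v)
for c in('red','yellow','green'): print(c,model(d,c,roi=(430,-350,130)))
E
```

```text
[ 500.50896602 -107.71111493  231.31289377] [ 1.79990304e+02  1.04708539e-03 -2.57441678e+00] [-0.6 -0.  -0.  -0.2 -0.1 -0.8]
land (array([ 552.6, -105.6]), array([180.3,  99.8]), 86.5, 46.3)
1 (array([557.9, -42.3]), array([39.1, 79. ]), 85.9, 42.4)
2 (array([ 552.1, -106.6]), array([38.2, 82.7]), 86.6, 42.3)
3 (array([ 548.7, -170.5]), array([38.4, 82.1]), 86.5, 42.3)
4 (array([ 461.2, -100.9]), array([38.5, 79.8]), 86.6, 42.3)
handle (array([443.7, -99.7]), 8.9, 94.1, array([444.4, -99.9]))
red {'ctr': array([ 373.4, -304.7]), 'size': array([73.6, 33.4]), 'yaw': np.float32(58.1), 'dot': array([ 387.1, -298.1,   24. ]), 'uv': (422, 252), 'z': array([23., 32.]), 'n': 1147}
yellow {'ctr': array([ 435.8, -357.7]), 'size': array([74.7, 34.5]), 'yaw': np.float32(43.3), 'dot': array([ 430.1, -375.7,   24. ]), 'uv': (493, 216), 'z': array([23.7, 32.6]), 'n': 1927}
green {'ctr': array([ 511. , -374.9]), 'size': array([49. , 24.8]), 'yaw': np.float32(-170.5), 'dot': array([ 515.6, -372.8,   24. ]), 'uv': (503, 142), 'z': array([19.6, 32. ]), 'n': 608}
```

Run:
```python
from h import *
e=plan(373,-305.4,70,58.3,16,0.4)
e=plan(373,-305.4,7,58.3,6,0.4,e)
```

```text
[[0.4,-2.8,4.8,3.8,0,0,-0.29],[0.4,-5.9,9.6,7.7,0,0,-0.58],[0.4,-9.5,13.8,11.5,0,0,-0.869],[0.4,-10.6,13.1,11.6,0,0,-0.87],[0.4,-11.5,12.2,11.5,0,0,-0.87],[0.4,-12.4,11.3,11.5,0,0,-0.869],[0.4,-13.3,10.4,11.5,0,0,-0.87],[0.4,-14.0,9.3,11.6,0,0,-0.869]]
[[0.4,-14.6,8.2,11.5,0,0,-0.87],[0.4,-15.2,7.1,11.5,0,0,-0.87],[0.4,-15.8,5.9,11.5,0,0,-0.869],[0.4,-16.1,4.7,11.5,0,0,-0.87],[0.4,-16.4,3.5,11.6,0,0,-0.87],[0.4,-16.7,2.2,11.5,0,0,-0.869],[0.4,-11.2,0.6,7.7,0,0,-0.58],[0.4,-5.6,0.1,3.8,0,0,-0.29]]
max 16.7 0.87 end [ 373.  -305.4   70.    58.3]
[[0.4,0.0,-0.0,5.3,0,0,0.0],[0.4,0.0,-0.0,10.5,0,0,0.0],[0.4,0.0,-0.0,15.7,0,0,0.0],[0.4,0.0,-0.0,15.8,0,0,0.0],[0.4,0.0,-0.0,10.5,0,0,0.0],[0.4,0.0,-0.0,5.2,0,0,0.0],[0.4,0,0,0,0,0,0],[0.4,0,0,0,0,0,0]]
max 15.8 0.0 end [ 373.  -305.4    7.    58.3]
```

>>> apply_moves:
  steps:
    - [0.4,-3,5,4,0,0,-0.29]
    - [0.4,-6,9.5,7.5,0,0,-0.58]
    - [0.4,-9.5,14,11.5,0,0,-0.87]
    - [0.4,-10.5,13,11.5,0,0,-0.87]
    - [0.4,-11.5,12,11.5,0,0,-0.87]
    - [0.4,-12.5,11.5,11.5,0,0,-0.87]
    - [0.4,-13.5,10.5,11.5,0,0,-0.87]
    - [0.4,-14,9.5,11.5,0,0,-0.87]

```text
time: 4.4
tool_pos: [435.6, -208.2, 150.4]
tcp_rot: [180.0, 0.0, 28.0]
ft_force: [-0.3, 0.2, 0.7]
finger_gap: 60.0
grip_force: 0.0
```

>>> apply_moves:
  steps:
    - [0.4,-14.5,8,11.5,0,0,-0.87]
    - [0.4,-15,7,11.5,0,0,-0.87]
    - [0.4,-16,6,11.5,0,0,-0.87]
    - [0.4,-16,4.5,11.5,0,0,-0.87]
    - [0.4,-16.5,3.5,11.5,0,0,-0.87]
    - [0.4,-16.5,2,11.5,0,0,-0.87]
    - [0.4,-11,0.5,7.5,0,0,-0.58]
    - [0.4,-5.5,0,4,0,0,-0.29]

```text
time: 5.2
tool_pos: [371.0, -305.8, 69.4]
tcp_rot: [-179.9, 0.0, 58.3]
ft_force: [0.3, -0.6, 0.9]
finger_gap: 59.8
grip_force: 0.0
```

Run:
```python
from h import *
snap('wrist');snap('wrist');d=snap('wrist')
s=r.sense();print(s['tool_pos'],s['tcp_rot'],s['qd'].round(1),s['finger_gap'])
print(model(d,'red',roi=(373,-305,60)))
plan(373,-305.4,7,58.3,8,0.4)
```

```text
[ 371.8058306  -305.19793065   70.10308015] [-1.79965602e+02 -4.27820459e-03  5.81909815e+01] [ 1.  -0.6 -0.5  0.1  0.2  1.1] 59.832124022323406
{'ctr': array([ 372.2, -305.7]), 'size': array([73.6, 33.7]), 'yaw': np.float32(57.7), 'dot': array([ 387.4, -297.9,   24. ]), 'uv': (274, 195), 'z': array([24.3, 32.8]), 'n': 5721}
[[0.4,0.0,0.1,3.5,0,0,-0.001],[0.4,0.1,0.1,7.0,0,0,-0.003],[0.4,0.1,0.2,10.5,0,0,-0.003],[0.4,0.0,0.2,10.6,0,0,-0.004],[0.4,0.1,0.1,10.5,0,0,-0.004],[0.4,0.1,0.2,10.5,0,0,-0.003],[0.4,0.0,0.2,7.0,0,0,-0.003],[0.4,0.1,0.0,3.5,0,0,-0.001]]
max 10.6 0.004 end [ 373.  -305.4    7.    58.3]
```

Well aligned; go down, grip and lift.

>>> apply_moves:
  steps:
    - [0.4,0,0,5,0,0,0]
    - [0.4,0,0,10,0,0,0]
    - [0.4,0,0,12,0,0,0]
    - [0.4,0,0,12,0,0,0]
    - [0.4,0,0,10,0,0,0]
    - [0.4,0,0,8,0,0,0]
    - [0.4,0,0,6,0,0,0]
    - [0.4,0,0,0,0,0,0]

```text
time: 6.15
tool_pos: [372.0, -304.1, 6.2]
tcp_rot: [-179.9, -0.0, 58.3]
ft_force: [0.4, -0.8, 0.5]
finger_gap: 60.0
grip_force: 0.0
```

>>> apply_moves:
  steps:
    - [-1,0,0,0,0,0,0]
    - [-1,0,0,0,0,0,0]
    - [-1,0,0,0,0,0,0]
    - [-1,0,0,0,0,0,0]
    - [-1,0,0,0,0,0,0]
    - [-1,0,0,0,0,0,0]
    - [-1,0,0,0,0,0,0]
    - [-1,0,0,0,0,0,0]
  squeeze: 60

```text
time: 6.95
tool_pos: [373.1, -305.3, 8.1]
tcp_rot: [179.9, 0.0, 58.3]
ft_force: [-0.0, -0.6, 5.3]
finger_gap: 32.7
grip_force: 61.3
```

Run:
```python
from h import *
s=r.sense();print(s['time'],s['tool_pos'],s['tcp_rot'],s['finger_gap'],s['grip_force'],s['ft_force'])
c=[*s['tool_pos'],s['tcp_rot'][2]]
e=plan(c[0],c[1],110,c[3],8,-1)
e=plan(549.1,-169.9,110,-3.5,18,-1,e)
```

```text
6.95 [ 373.14307627 -305.25024028    8.12380394] [1.79909937e+02 2.33371965e-02 5.82990250e+01] 32.73876679583148 61.260727643966675 [-0.0240175  -0.61033204  5.33568222]
[[-1,0.0,0.0,-5.7,0,0,-0.0],[-1,0.0,0.0,-11.3,0,0,-0.0],[-1,0.0,0.0,-17.0,0,0,-0.0],[-1,0.0,0.0,-16.9,0,0,-0.0],[-1,0.0,0.0,-17.0,0,0,-0.0],[-1,0.0,0.0,-17.0,0,0,-0.0],[-1,0.0,0.0,-11.3,0,0,-0.0],[-1,0.0,0.0,-5.7,0,0,-0.0]]
max 17.0 0.0 end [ 373.1 -305.3  110.    58.3]
[[-1,4.3,1.6,0.0,0,0,0.257],[-1,8.7,3.1,0.0,0,0,0.515],[-1,13.3,4.0,0.0,0,0,0.773],[-1,13.5,3.2,0.0,0,0,0.772],[-1,13.7,2.2,0.0,0,0,0.773],[-1,13.9,1.2,0.0,0,0,0.772],[-1,13.8,0.4,0.0,0,0,0.773],[-1,13.9,-0.6,0.0,0,0,0.772]]
[[-1,13.8,-1.5,0.0,0,0,0.773],[-1,13.6,-2.5,0.0,0,0,0.772],[-1,13.5,-3.3,0.0,0,0,0.773],[-1,13.2,-4.3,0.0,0,0,0.772],[-1,12.9,-5.2,0.0,0,0,0.773],[-1,12.5,-5.9,0.0,0,0,0.772],[-1,12.1,-6.9,0.0,0,0,0.773],[-1,11.6,-7.6,0.0,0,0,0.772]]
[[-1,7.3,-5.6,0.0,0,0,0.515],[-1,3.6,-3.0,0.0,0,0,0.258],[-1,0,0,0,0,0,0],[-1,0,0,0,0,0,0],[-1,0,0,0,0,0,0],[-1,0,0,0,0,0,0],[-1,0,0,0,0,0,0],[-1,0,0,0,0,0,0]]
max 13.9 0.773 end [ 549.1 -169.9  110.    -3.5]
```

>>> apply_moves:
  steps:
    - [-1,0,0,-6,0,0,0]
    - [-1,0,0,-11,0,0,0]
    - [-1,0,0,-17,0,0,0]
    - [-1,0,0,-17,0,0,0]
    - [-1,0,0,-17,0,0,0]
    - [-1,0,0,-17,0,0,0]
    - [-1,0,0,-11,0,0,0]
    - [-1,0,0,-6,0,0,0]

```text
time: 7.75
tool_pos: [373.0, -305.1, 110.8]
tcp_rot: [179.9, 0.0, 58.3]
ft_force: [-0.2, 0.0, -1.2]
finger_gap: 32.3
grip_force: 65.7
```

>>> apply_moves:
  steps:
    - [-1,4.5,1.5,0,0,0,0.26]
    - [-1,8.5,3,0,0,0,0.51]
    - [-1,13.5,4,0,0,0,0.77]
    - [-1,13.5,3,0,0,0,0.77]
    - [-1,13.5,2,0,0,0,0.77]
    - [-1,14,1,0,0,0,0.77]
    - [-1,14,0.5,0,0,0,0.77]
    - [-1,14,-0.5,0,0,0,0.77]

```text
time: 8.55
tool_pos: [449.3, -244.1, 108.7]
tcp_rot: [-179.9, 0.0, 31.2]
ft_force: [0.2, 0.1, -1.3]
finger_gap: 32.3
grip_force: 65.7
```

>>> apply_moves:
  steps:
    - [-1,14,-1.5,0,0,0,0.77]
    - [-1,13.5,-2.5,0,0,0,0.77]
    - [-1,13.5,-3.5,0,0,0,0.77]
    - [-1,13,-4.5,0,0,0,0.77]
    - [-1,13,-5,0,0,0,0.77]
    - [-1,12.5,-6,0,0,0,0.77]
    - [-1,12,-7,0,0,0,0.77]
    - [-1,11.5,-7.5,0,0,0,0.77]

```text
time: 9.35
tool_pos: [536.7, -176.0, 108.6]
tcp_rot: [-180.0, 0.1, 0.4]
ft_force: [0.4, -0.9, -0.9]
finger_gap: 32.3
grip_force: 65.7
```

>>> apply_moves:
  steps:
    - [-1,7.5,-5.5,0,0,0,0.52]
    - [-1,3.5,-3,0,0,0,0.26]
    - [-1,0,0,0,0,0,0]
    - [-1,0,0,0,0,0,0]
    - [-1,0,0,0,0,0,0]
    - [-1,0,0,0,0,0,0]
    - [-1,0,0,0,0,0,0]
    - [-1,0,0,0,0,0,0]

```text
time: 10.15
tool_pos: [547.8, -168.3, 109.4]
tcp_rot: [180.0, -0.0, -3.4]
ft_force: [0.2, -0.2, -1.9]
finger_gap: 32.4
grip_force: 65.7
```

```bash
cat >> h.py <<'E'
def st():
    s=r.sense();print(round(s['time'],1),s['tool_pos'].round(1),s['tcp_rot'].round(2),'gap',round(s['finger_gap'],1),'F',round(s['grip_force'],1),s['ft_force'].round(1))
E
python3 - <<'E'
from h import *
d=snap('wrist');st()
cv2.imwrite('pics/w3.png',cv2.resize(d['color'],(800,600),interpolation=cv2.INTER_CUBIC))
e=plan(549.1,-169.9,50.5,-3.5,8,-1)
E
```

```text
10.2 [ 547.8 -168.3  109.4] [ 1.80e+02 -1.00e-02 -3.36e+00] gap 32.2 F 65.7 [-1.2 -0.  -2.8]
[[-1,0.1,0.1,3.3,0,0,0.002],[-1,0.1,0.2,6.5,0,0,0.003],[-1,0.3,0.2,9.8,0,0,0.005],[-1,0.2,0.3,9.8,0,0,0.004],[-1,0.2,0.2,9.8,0,0,0.005],[-1,0.2,0.3,9.9,0,0,0.005],[-1,0.2,0.2,6.5,0,0,0.003],[-1,0.1,0.0,3.3,0,0,0.002]]
max 9.9 0.005 end [ 549.1 -169.9   50.5   -3.5]
```

View pics/w3.png

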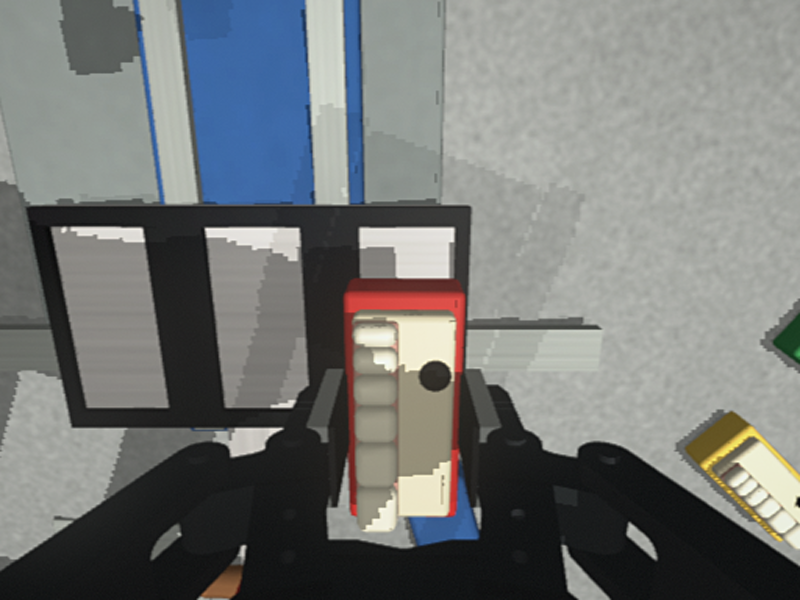

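>>> apply_moves:
  steps:
    - [-1,0.5,0.5,5,0,0,0]
    - [-1,0.5,0.5,8,0,0,0]
    - [-1,0.5,0.5,10,0,0,0]
    - [-1,0,0,10,0,0,0]
    - [-1,0,0,10,0,0,0]
    - [-1,0,0,7,0,0,0]
    - [-1,0,0,4,0,0,0]
    - [-1,0,0,0,0,0,0]

```text
time: 11.0
tool_pos: [548.8, -169.5, 54.4]
tcp_rot: [-180.0, 0.1, -3.4]
ft_force: [-0.7, 0.3, -0.9]
finger_gap: 32.7
grip_force: 65.8
```

Run:
```python
from h import *
snap('wrist');d=snap('wrist');st()
print(model(d,'red',42.3,roi=(549,-170,80)))
```

```text
11.1 [ 549.5 -169.8   55.5] [ 1.7999e+02 -2.0000e-02 -3.3500e+00] gap 32.3 F 65.8 [ 0.7  0.1 -1.5]
{'ctr': array([ 548.3, -170.3]), 'size': array([34.7, 74. ]), 'yaw': np.float32(-4.0), 'dot': array([ 559.8, -179.7,   66.3]), 'uv': (278, 240), 'z': array([71.2, 79.8]), 'n': 11121}
```

>>> apply_moves:
  steps:
    - [-1,0,0,2,0,0,0]
    - [-1,0,0,2,0,0,0]
    - [-1,0,0,1,0,0,0]
    - [-1,0,0,0,0,0,0]
    - [-1,0,0,0,0,0,0]
    - [0.08,0,0,0,0,0,0]
    - [0.08,0,0,0,0,0,0]
    - [0.08,0,0,0,0,0,0]

```text
time: 11.9
tool_pos: [549.5, -169.8, 50.5]
tcp_rot: [180.0, -0.0, -3.3]
ft_force: [-0.3, -0.2, -0.4]
finger_gap: 46.3
grip_force: 0.0
```

>>> apply_moves:
  steps:
    - [0.08,0,0,-3,0,0,0]
    - [0.08,0,0,-8,0,0,0]
    - [0.08,0,0,-15,0,0,0]
    - [0.3,0,0,-20,0,0,0]
    - [0.3,0,0,-20,0,0,0]
    - [0.3,0,0,-15,0,0,0]
    - [0.3,0,0,-10,0,0,0]
    - [0.3,0,0,0,0,0,0]

```text
time: 12.7
tool_pos: [550.5, -170.2, 143.6]
tcp_rot: [179.9, -0.2, -3.4]
ft_force: [-0.3, 0.3, -0.1]
finger_gap: 55.4
grip_force: 0.0
```

Run:
```python
from h import *
snap('wrist');d=snap('wrist');st()
print(model(d,'red',42.3,roi=(549,-170,80)))
for c in('yellow','green'): print(c,model(d,c,roi=(460,-370,130)))
e=plan(435.3,-358.2,90,43.3,16,0.4)
```

```text
12.8 [ 549.1 -169.7  141. ] [-1.7999e+02  1.0000e-02 -3.3500e+00] gap 55.4 F 0.0 [-0.1  0.4 -0.3]
{'ctr': array([ 548.2, -169.9]), 'size': array([33.9, 74. ]), 'yaw': np.float32(-4.1), 'dot': array([ 562. , -179.5,   66.3]), 'uv': (270, 186), 'z': array([66.3, 74.9]), 'n': 4453}
yellow {'ctr': array([ 487. , -309.5]), 'size': array([213.5,  33.2]), 'yaw': np.float32(43.6), 'dot': array([ 430.8, -375.6,   24. ]), 'uv': (486, 298), 'z': array([23.4, 32.3]), 'n': 2038}
green {'ctr': array([ 510.7, -389.8]), 'size': array([50.9, 33.5]), 'yaw': np.float32(-128.1), 'dot': array([ 511., -370.,   24.]), 'uv': (492, 218), 'z': array([18.6, 32.3]), 'n': 1403}
[[0.4,-2.4,4.6,1.2,0,0,-0.222],[0.4,-5.1,9.2,2.4,0,0,-0.444],[0.4,-8.1,13.5,3.7,0,0,-0.667],[0.4,-8.9,13.0,3.6,0,0,-0.666],[0.4,-9.7,12.4,3.7,0,0,-0.667],[0.4,-10.3,11.9,3.6,0,0,-0.666],[0.4,-11.0,11.2,3.7,0,0,-0.667],[0.4,-11.7,10.6,3.6,0,0,-0.666]]
[[0.4,-12.2,9.8,3.6,0,0,-0.666],[0.4,-12.8,9.2,3.7,0,0,-0.667],[0.4,-13.3,8.4,3.6,0,0,-0.666],[0.4,-13.8,7.6,3.7,0,0,-0.667],[0.4,-14.2,6.8,3.6,0,0,-0.666],[0.4,-14.5,5.9,3.7,0,0,-0.666],[0.4,-10.0,3.4,2.4,0,0,-0.445],[0.4,-5.0,1.5,1.2,0,0,-0.222]]
max 14.5 0.667 end [ 435.3 -358.2   90.    43.3]
```

>>> apply_moves:
  steps:
    - [0.4,-2.5,4.5,1,0,0,-0.22]
    - [0.4,-5,9,2.5,0,0,-0.44]
    - [0.4,-8,13.5,3.5,0,0,-0.67]
    - [0.4,-9,13,3.5,0,0,-0.67]
    - [0.4,-9.5,12.5,3.5,0,0,-0.67]
    - [0.4,-10.5,12,3.5,0,0,-0.67]
    - [0.4,-11,11,3.5,0,0,-0.67]
    - [0.4,-11.5,10.5,3.5,0,0,-0.67]

```text
time: 13.6
tool_pos: [491.2, -263.9, 115.3]
tcp_rot: [-179.9, 0.1, 20.2]
ft_force: [-0.1, 0.2, 1.0]
finger_gap: 60.1
grip_force: 0.0
```

>>> apply_moves:
  steps:
    - [0.4,-12,10,3.5,0,0,-0.67]
    - [0.4,-13,9,3.5,0,0,-0.67]
    - [0.4,-13.5,8.5,3.5,0,0,-0.67]
    - [0.4,-14,7.5,3.5,0,0,-0.67]
    - [0.4,-14,7,3.5,0,0,-0.67]
    - [0.4,-14.5,6,3.5,0,0,-0.67]
    - [0.4,-10,3.5,2.5,0,0,-0.44]
    - [0.4,-5,1.5,1,0,0,-0.22]

```text
time: 14.4
tool_pos: [434.3, -358.7, 90.7]
tcp_rot: [-179.9, 0.0, 43.5]
ft_force: [-0.0, 0.4, -0.1]
finger_gap: 59.9
grip_force: 0.0
```

Run:
```python
from h import *
snap('wrist');snap('wrist');d=snap('wrist');st()
print(model(d,'yellow',roi=(435,-358,60)))
```

```text
14.6 [ 435.4 -358.2   91.6] [-1.7993e+02 -1.0000e-02  4.3390e+01] gap 60.0 F 0.0 [ 0.9  0.1 -0.2]
{'ctr': array([ 435.1, -358.8]), 'size': array([74.1, 33.9]), 'yaw': np.float32(43.1), 'dot': array([ 429.9, -375.8,   24. ]), 'uv': (271, 228), 'z': array([24.2, 32.9]), 'n': 4785}
```

>>> apply_moves:
  steps:
    - [0.4,0,0,6,0,0,0]
    - [0.4,0,0,12,0,0,0]
    - [0.4,0,0,16,0,0,0]
    - [0.4,0,0,16,0,0,0]
    - [0.4,0,0,16,0,0,0]
    - [0.4,0,0,12,0,0,0]
    - [0.4,0,0,6,0,0,0]
    - [0.4,0,0,0,0,0,0]

```text
time: 15.35
tool_pos: [435.2, -357.7, 6.9]
tcp_rot: [-179.9, 0.0, 43.4]
ft_force: [0.0, 0.1, 0.7]
finger_gap: 59.7
grip_force: 0.0
```

>>> apply_moves:
  steps:
    - [0.4,0,0,0,0,0,0]
    - [-1,0,0,0,0,0,0]
    - [-1,0,0,0,0,0,0]
    - [-1,0,0,0,0,0,0]
    - [-1,0,0,0,0,0,0]
    - [-1,0,0,0,0,0,0]
    - [-1,0,0,0,0,0,0]
    - [-1,0,0,0,0,0,0]

```text
time: 16.15
tool_pos: [436.6, -359.2, 9.5]
tcp_rot: [179.9, -0.0, 43.4]
ft_force: [-0.5, 0.5, 5.8]
finger_gap: 32.3
grip_force: 60.9
```

Run:
```python
from h import *
st();s=r.sense()
c=[*s['tool_pos'],s['tcp_rot'][2]]
e=plan(c[0],c[1],110,c[3],8,-1)
e=plan(553.1,-105.9,110,-3.5,20,-1,e)
```

```text
16.1 [ 436.6 -359.2    9.5] [ 1.7987e+02 -1.0000e-02  4.3450e+01] gap 32.3 F 60.9 [-0.5  0.5  5.8]
[[-1,0.0,0.0,-5.6,0,0,-0.0],[-1,0.0,0.0,-11.1,0,0,-0.0],[-1,0.0,0.0,-16.8,0,0,-0.0],[-1,0.0,0.0,-16.7,0,0,-0.0],[-1,0.0,0.0,-16.8,0,0,-0.0],[-1,0.0,0.0,-16.7,0,0,-0.0],[-1,0.0,0.0,-11.2,0,0,-0.0],[-1,0.0,0.0,-5.6,0,0,-0.0]]
max 16.8 0.0 end [ 436.6 -359.2  110.    43.4]
[[-1,4.8,-1.9,0.0,0,0,0.174],[-1,9.5,-4.0,0.0,0,0,0.348],[-1,14.1,-6.4,0.0,0,0,0.521],[-1,13.8,-7.1,0.0,0,0,0.522],[-1,13.5,-7.6,0.0,0,0,0.522],[-1,13.0,-8.3,0.0,0,0,0.521],[-1,12.7,-8.9,0.0,0,0,0.522],[-1,12.3,-9.4,0.0,0,0,0.521]]
[[-1,11.9,-10.0,0.0,0,0,0.522],[-1,11.4,-10.5,0.0,0,0,0.522],[-1,10.8,-11.0,0.0,0,0,0.521],[-1,10.4,-11.5,0.0,0,0,0.522],[-1,9.9,-12.0,0.0,0,0,0.522],[-1,9.2,-12.4,0.0,0,0,0.521],[-1,8.8,-12.8,0.0,0,0,0.522],[-1,8.1,-13.2,0.0,0,0,0.521]]
[[-1,7.5,-13.5,0.0,0,0,0.522],[-1,6.9,-13.9,0.0,0,0,0.522],[-1,4.2,-9.4,0.0,0,0,0.347],[-1,1.9,-4.8,0.0,0,0,0.174],[-1,0,0,0,0,0,0],[-1,0,0,0,0,0,0],[-1,0,0,0,0,0,0],[-1,0,0,0,0,0,0]]
max 14.1 0.522 end [ 553.1 -105.9  110.    -3.5]
```

>>> apply_moves:
  steps:
    - [-1,0,0,-6,0,0,0]
    - [-1,0,0,-11,0,0,0]
    - [-1,0,0,-17,0,0,0]
    - [-1,0,0,-17,0,0,0]
    - [-1,0,0,-17,0,0,0]
    - [-1,0,0,-17,0,0,0]
    - [-1,0,0,-11,0,0,0]
    - [-1,0,0,-6,0,0,0]

```text
time: 16.95
tool_pos: [436.3, -358.8, 111.9]
tcp_rot: [179.9, -0.0, 43.4]
ft_force: [-0.1, 0.1, -1.3]
finger_gap: 32.4
grip_force: 60.1
```

>>> apply_moves:
  steps:
    - [-1,5,-2,0,0,0,0.17]
    - [-1,9.5,-4,0,0,0,0.35]
    - [-1,14,-6.5,0,0,0,0.52]
    - [-1,14,-7,0,0,0,0.52]
    - [-1,13.5,-7.5,0,0,0,0.52]
    - [-1,13,-8.5,0,0,0,0.52]
    - [-1,12.5,-9,0,0,0,0.52]
    - [-1,12.5,-9.5,0,0,0,0.52]

```text
time: 17.75
tool_pos: [480.7, -257.9, 109.0]
tcp_rot: [-179.9, 0.1, 25.1]
ft_force: [-0.5, 0.3, -0.8]
finger_gap: 32.2
grip_force: 60.1
```

>>> apply_moves:
  steps:
    - [-1,12,-10,0,0,0,0.52]
    - [-1,11.5,-10.5,0,0,0,0.52]
    - [-1,11,-11,0,0,0,0.52]
    - [-1,10.5,-11.5,0,0,0,0.52]
    - [-1,10,-12,0,0,0,0.52]
    - [-1,9,-12.5,0,0,0,0.52]
    - [-1,8.5,-13,0,0,0,0.52]
    - [-1,8,-13,0,0,0,0.52]

```text
time: 18.55
tool_pos: [532.0, -145.1, 108.9]
tcp_rot: [-179.9, 0.1, 4.3]
ft_force: [0.7, -1.4, -1.5]
finger_gap: 32.4
grip_force: 60.1
```

>>> apply_moves:
  steps:
    - [-1,7.5,-13.5,0,0,0,0.52]
    - [-1,7,-14,0,0,0,0.52]
    - [-1,4,-9.5,0,0,0,0.35]
    - [-1,2,-5,0,0,0,0.17]
    - [-1,0,0,0,0,0,0]
    - [-1,0,0,0,0,0,0]
    - [-1,0,0,0,0,0,0]
    - [-1,0,0,0,0,0,0]

```text
time: 19.35
tool_pos: [551.7, -104.3, 110.2]
tcp_rot: [180.0, 0.0, -3.4]
ft_force: [-0.2, 0.2, -0.3]
finger_gap: 32.4
grip_force: 60.1
```

Run:
```python
from h import *
d=snap('wrist');st()
print(model(d,'yellow',101-8.5,roi=(553,-106,80)))
print(stage(d)['land'])
e=plan(553.1,-105.9,54,-3.5,8,-1)
```

```text
19.4 [ 551.8 -104.3  110.3] [180.    -0.    -3.38] gap 32.6 F 60.1 [ 0.3  0.5 -0.9]
{'ctr': array([ 551.1, -104.7]), 'size': array([34.5, 74.2]), 'yaw': np.float32(-3.2), 'dot': array([ 529.5, -112.5,  116.5]), 'uv': (277, 298), 'z': array([124.9, 133.5]), 'n': 10980}
(array([ 552.7, -106. ]), array([180.5, 100.3]), 86.6, 46.2)
[[-1,0.1,0.1,3.1,0,0,0.001],[-1,0.1,0.2,6.3,0,0,0.003],[-1,0.3,0.2,9.4,0,0,0.004],[-1,0.2,0.3,9.4,0,0,0.004],[-1,0.2,0.2,9.3,0,0,0.004],[-1,0.2,0.3,9.4,0,0,0.005],[-1,0.2,0.2,6.3,0,0,0.002],[-1,0.1,0.0,3.1,0,0,0.002]]
max 9.4 0.005 end [ 553.1 -105.9   54.    -3.5]
```

>>> apply_moves:
  steps:
    - [-1,0.5,0.5,4,0,0,0]
    - [-1,0.5,0.5,8,0,0,0]
    - [-1,0.5,0.5,10,0,0,0]
    - [-1,0,0,10,0,0,0]
    - [-1,0,0,9,0,0,0]
    - [-1,0,0,7,0,0,0]
    - [-1,0,0,5,0,0,0]
    - [-1,0,0,0,0,0,0]

```text
time: 20.2
tool_pos: [552.7, -105.2, 56.2]
tcp_rot: [-180.0, 0.1, -3.3]
ft_force: [0.1, 0.0, -0.7]
finger_gap: 32.3
grip_force: 60.1
```

>>> apply_moves:
  steps:
    - [-1,0,0,2,0,0,0]
    - [-1,0,0,2,0,0,0]
    - [-1,0,0,1,0,0,0]
    - [-1,0,0,0,0,0,0]
    - [-1,0,0,0,0,0,0]
    - [-1,0,0,0,0,0,0]
    - [-1,0,0,0,0,0,0]
    - [-1,0,0,0,0,0,0]

```text
time: 21.0
tool_pos: [553.4, -105.4, 52.4]
tcp_rot: [180.0, -0.0, -3.3]
ft_force: [0.8, -0.0, -0.6]
finger_gap: 32.1
grip_force: 60.1
```

Run:
```python
from h import *
d=snap('wrist');st()
print(model(d,'yellow',42.3,roi=(553,-106,80)))
```

```text
21.1 [ 553.4 -105.4   52.3] [-180.     -0.     -3.35] gap 32.3 F 60.1 [-0.4  0.9 -0.7]
{'ctr': array([ 552.6, -105.8]), 'size': array([34.4, 74.5]), 'yaw': np.float32(-3.4), 'dot': array([ 536.4, -113.5,   66.3]), 'uv': (277, 298), 'z': array([67.1, 75.7]), 'n': 10853}
```

>>> apply_moves:
  steps:
    - [-1,0,0,0.7,0,0,0]
    - [-1,0,0,0,0,0,0]
    - [0.08,0,0,0,0,0,0]
    - [0.08,0,0,0,0,0,0]
    - [0.08,0,0,0,0,0,0]
    - [0.08,0,0,0,0,0,0]
    - [0.08,0,0,-3,0,0,0]
    - [0.08,0,0,-8,0,0,0]

```text
time: 21.85
tool_pos: [552.7, -105.2, 62.2]
tcp_rot: [-180.0, 0.1, -3.4]
ft_force: [0.5, 0.4, -0.3]
finger_gap: 45.5
grip_force: 0.0
```

>>> apply_moves:
  steps:
    - [0.08,0,0,-15,0,0,0]
    - [0.3,0,0,-20,0,0,0]
    - [0.3,0,0,-20,0,0,0]
    - [0.3,0,0,-20,0,0,0]
    - [0.3,0,0,-20,0,0,0]
    - [0.3,0,0,-10,0,0,0]
    - [0.3,0,0,0,0,0,0]
    - [0.3,0,0,0,0,0,0]

```text
time: 22.65
tool_pos: [553.3, -105.4, 167.5]
tcp_rot: [180.0, -0.0, -3.3]
ft_force: [0.5, 0.1, -1.0]
finger_gap: 55.5
grip_force: 0.0
```

Run:
```python
from h import *
d=snap('wrist');st()
print(model(d,'red',42.3,roi=(549,-170,80)))
print(model(d,'yellow',42.3,roi=(553,-106,80)))
P=cloud(d);print(stage(d)['land'])
e=plan(502.5,-399.9,95,52.1,21,0.4)
```

```text
22.7 [ 552.8 -105.3  166.7] [-1.7998e+02  7.0000e-02 -3.3500e+00] gap 55.2 F 0.0 [ 0.2 -0.6 -0.1]
{'ctr': array([ 548.4, -169.5]), 'size': array([34.4, 74. ]), 'yaw': np.float32(-4.0), 'dot': array([ 562.4, -179.5,   66.3]), 'uv': (352, 177), 'z': array([66.2, 74.9]), 'n': 3851}
{'ctr': array([ 553. , -105.4]), 'size': array([33.8, 73.5]), 'yaw': np.float32(-3.4), 'dot': array([ 537. , -113.1,   66.3]), 'uv': (268, 212), 'z': array([66.3, 74.9]), 'n': 3673}
(array([ 552.7, -106.1]), array([179.9, 100.5]), 86.6, 46.3)
[[0.4,-0.6,5.2,1.3,0,0,-0.195],[0.4,-1.3,10.4,2.5,0,0,-0.389],[0.4,-2.5,15.5,3.7,0,0,-0.583],[0.4,-3.4,15.4,3.8,0,0,-0.584],[0.4,-4.1,15.2,3.8,0,0,-0.584],[0.4,-4.8,15.0,3.8,0,0,-0.583],[0.4,-5.6,14.7,3.7,0,0,-0.584],[0.4,-6.4,14.3,3.8,0,0,-0.584]]
[[0.4,-7.1,14.1,3.8,0,0,-0.584],[0.4,-7.8,13.6,3.8,0,0,-0.583],[0.4,-8.5,13.3,3.7,0,0,-0.584],[0.4,-9.1,12.8,3.8,0,0,-0.584],[0.4,-9.8,12.3,3.8,0,0,-0.583],[0.4,-10.4,11.8,3.7,0,0,-0.584],[0.4,-11.0,11.3,3.8,0,0,-0.584],[0.4,-11.5,10.7,3.8,0,0,-0.583]]
[[0.4,-12.1,10.1,3.8,0,0,-0.584],[0.4,-12.5,9.4,3.7,0,0,-0.584],[0.4,-13.1,8.8,3.8,0,0,-0.583],[0.4,-9.0,5.5,2.5,0,0,-0.39],[0.4,-4.5,2.5,1.3,0,0,-0.194],[0.4,0,0,0,0,0,0],[0.4,0,0,0,0,0,0],[0.4,0,0,0,0,0,0]]
max 15.5 0.584 end [ 502.5 -399.9   95.    52.1]
```

>>> apply_moves:
  steps:
    - [0.4,-0.5,5,1,0,0,-0.2]
    - [0.4,-1.5,10.5,2.5,0,0,-0.39]
    - [0.4,-2.5,15.5,4,0,0,-0.58]
    - [0.4,-3.5,15.5,4,0,0,-0.58]
    - [0.4,-4,15,4,0,0,-0.58]
    - [0.4,-5,15,4,0,0,-0.58]
    - [0.4,-5.5,14.5,4,0,0,-0.58]
    - [0.4,-6.5,14.5,4,0,0,-0.58]

```text
time: 23.5
tool_pos: [533.6, -214.4, 138.6]
tcp_rot: [-179.9, 0.1, 17.2]
ft_force: [-0.4, -0.3, -0.3]
finger_gap: 59.5
grip_force: 0.0
```

>>> apply_moves:
  steps:
    - [0.4,-7,14,4,0,0,-0.58]
    - [0.4,-8,13.5,4,0,0,-0.58]
    - [0.4,-8.5,13.5,4,0,0,-0.58]
    - [0.4,-9,13,4,0,0,-0.58]
    - [0.4,-10,12.5,4,0,0,-0.58]
    - [0.4,-10.5,12,4,0,0,-0.58]
    - [0.4,-11,11.5,4,0,0,-0.58]
    - [0.4,-11.5,10.5,4,0,0,-0.58]

```text
time: 24.3
tool_pos: [512.1, -339.0, 106.5]
tcp_rot: [-179.9, 0.0, 40.4]
ft_force: [-0.0, 0.4, -0.6]
finger_gap: 60.1
grip_force: 0.0
```

>>> apply_moves:
  steps:
    - [0.4,-12,10,4,0,0,-0.58]
    - [0.4,-12.5,9.5,4,0,0,-0.58]
    - [0.4,-13,9,0,0,0,-0.58]
    - [0.4,-9,5.5,0,0,0,-0.39]
    - [0.4,-4.5,2.5,0,0,0,-0.2]
    - [0.4,0,0,0,0,0,0]
    - [0.4,0,0,0,0,0,0]
    - [0.4,0,0,0,0,0,0]

```text
time: 25.1
tool_pos: [502.5, -399.8, 99.8]
tcp_rot: [-180.0, -0.0, 51.9]
ft_force: [0.2, 0.7, 0.1]
finger_gap: 59.7
grip_force: 0.0
```

Run:
```python
from h import *
d=snap('wrist');st()
print(model(d,'green',roi=(502,-400,90)))
```

```text
25.1 [ 502.6 -399.8  100. ] [-1.7998e+02 -1.0000e-02  5.1870e+01] gap 59.7 F 0.0 [-0.  -0.2  0.4]
{'ctr': array([ 503.6, -400.9]), 'size': array([73.3, 32.5]), 'yaw': np.float32(53.0), 'dot': array([ 509.4, -406.4,   24. ]), 'uv': (271, 204), 'z': array([24.2, 32.8]), 'n': 3689}
```

>>> apply_moves:
  steps:
    - [0.4,-0.5,1,6,0,0,-0.1]
    - [0.4,0,0,12,0,0,0]
    - [0.4,0,0,18,0,0,0]
    - [0.4,0,0,18,0,0,0]
    - [0.4,0,0,18,0,0,0]
    - [0.4,0,0,13,0,0,0]
    - [0.4,0,0,7,0,0,0]
    - [0.4,0,0,0,0,0,0]

```text
time: 25.95
tool_pos: [502.1, -400.7, 6.4]
tcp_rot: [-179.9, -0.0, 52.3]
ft_force: [0.4, 0.6, 0.5]
finger_gap: 59.7
grip_force: 0.0
```

>>> apply_moves:
  steps:
    - [0.4,0,0,0,0,0,0]
    - [-1,0,0,0,0,0,0]
    - [-1,0,0,0,0,0,0]
    - [-1,0,0,0,0,0,0]
    - [-1,0,0,0,0,0,0]
    - [-1,0,0,0,0,0,0]
    - [-1,0,0,0,0,0,0]
    - [-1,0,0,0,0,0,0]

```text
time: 26.75
tool_pos: [503.8, -402.2, 9.6]
tcp_rot: [179.9, 0.0, 52.3]
ft_force: [-0.9, -0.8, 5.9]
finger_gap: 32.7
grip_force: 60.9
```

Run:
```python
from h import *
st();s=r.sense()
c=[*s['tool_pos'],s['tcp_rot'][2]]
e=[c[0],c[1],c[2]+102,c[3]]
e=plan(556.7,-42.2,e[2],-3.5,22,-1,e)
```

```text
26.8 [ 503.8 -402.2    9.6] [1.7985e+02 1.0000e-02 5.2350e+01] gap 32.7 F 60.9 [-0.9 -0.8  5.9]
[[-1,5.3,-3.0,-0.0,0,0,0.186],[-1,10.5,-6.1,-0.0,0,0,0.372],[-1,15.4,-9.6,-0.0,0,0,0.559],[-1,14.9,-10.4,-0.0,0,0,0.558],[-1,14.4,-11.2,-0.0,0,0,0.559],[-1,13.9,-11.8,-0.0,0,0,0.558],[-1,13.2,-12.4,-0.0,0,0,0.559],[-1,12.6,-13.1,-0.0,0,0,0.558]]
[[-1,12.0,-13.7,-0.0,0,0,0.559],[-1,11.3,-14.3,-0.0,0,0,0.558],[-1,10.6,-14.8,-0.0,0,0,0.559],[-1,9.8,-15.3,-0.0,0,0,0.558],[-1,9.1,-15.8,-0.0,0,0,0.559],[-1,8.3,-16.2,-0.0,0,0,0.558],[-1,7.6,-16.5,-0.0,0,0,0.559],[-1,6.7,-16.9,-0.0,0,0,0.558]]
[[-1,5.8,-17.3,-0.0,0,0,0.559],[-1,5.0,-17.4,-0.0,0,0,0.558],[-1,4.2,-17.8,-0.0,0,0,0.559],[-1,3.3,-17.9,-0.0,0,0,0.558],[-1,1.6,-12.0,-0.0,0,0,0.372],[-1,0.6,-6.0,-0.0,0,0,0.186],[-1,0,0,0,0,0,0],[-1,0,0,0,0,0,0]]
max 17.9 0.559 end [556.7 -42.2 111.6  -3.5]
```

>>> apply_moves:
  steps:
    - [-1,0,0,-6,0,0,0]
    - [-1,0,0,-11,0,0,0]
    - [-1,0,0,-17,0,0,0]
    - [-1,0,0,-17,0,0,0]
    - [-1,0,0,-17,0,0,0]
    - [-1,0,0,-17,0,0,0]
    - [-1,0,0,-11,0,0,0]
    - [-1,0,0,-6,0,0,0]

```text
time: 27.55
tool_pos: [503.6, -402.0, 112.3]
tcp_rot: [179.9, 0.0, 52.3]
ft_force: [-0.9, 0.3, -0.4]
finger_gap: 33.1
grip_force: 60.2
```

>>> apply_moves:
  steps:
    - [-1,5.5,-3,0,0,0,0.18]
    - [-1,10.5,-6,0,0,0,0.37]
    - [-1,15.5,-9.5,0,0,0,0.56]
    - [-1,15,-10.5,0,0,0,0.56]
    - [-1,14.5,-11,0,0,0,0.56]
    - [-1,14,-12,0,0,0,0.56]
    - [-1,13,-12.5,0,0,0,0.56]
    - [-1,12.5,-13,0,0,0,0.56]

```text
time: 28.35
tool_pos: [520.9, -273.5, 108.7]
tcp_rot: [-179.9, 0.0, 32.6]
ft_force: [-0.6, -0.4, -0.4]
finger_gap: 32.3
grip_force: 60.2
```

>>> apply_moves:
  steps:
    - [-1,12,-13.5,0,0,0,0.56]
    - [-1,11.5,-14.5,0,0,0,0.56]
    - [-1,10.5,-15,0,0,0,0.56]
    - [-1,10,-15.5,0,0,0,0.56]
    - [-1,9,-16,0,0,0,0.56]
    - [-1,8.5,-16,0,0,0,0.56]
    - [-1,7.5,-16.5,0,0,0,0.56]
    - [-1,6.5,-17,0,0,0,0.56]

```text
time: 29.15
tool_pos: [542.0, -129.2, 108.8]
tcp_rot: [-179.9, 0.1, 10.2]
ft_force: [-0.5, 0.4, -0.6]
finger_gap: 32.5
grip_force: 60.2
```

>>> apply_moves:
  steps:
    - [-1,6,-17.5,0,0,0,0.56]
    - [-1,5,-17.5,0,0,0,0.56]
    - [-1,4,-18,0,0,0,0.56]
    - [-1,3.5,-18,0,0,0,0.55]
    - [-1,1.5,-12,0,0,0,0.37]
    - [-1,0.5,-6,0,0,0,0.18]
    - [-1,0,0,0,0,0,0]
    - [-1,0,0,0,0,0,0]

```text
time: 29.95
tool_pos: [555.6, -40.2, 109.6]
tcp_rot: [180.0, 0.0, -3.5]
ft_force: [-0.5, 0.1, -0.5]
finger_gap: 32.3
grip_force: 60.2
```

Run:
```python
from h import *
snap('wrist');snap('wrist');d=snap('wrist');st()
print(model(d,'green',101,roi=(556,-42,80)))
print(stage(d)['land'])
```

```text
30.1 [555.8 -40.6 110. ] [ 1.7999e+02  1.0000e-02 -3.5300e+00] gap 32.5 F 60.2 [-0.1 -0.1 -0.6]
{'ctr': array([580.4, -42.6]), 'size': array([33.4, 25.4]), 'yaw': np.float32(86.3), 'dot': None, 'uv': None, 'z': array([122.7, 131.4]), 'n': 2626}
(array([ 553.3, -106.4]), array([180.3, 100.5]), 86.6, 46.2)
```

>>> apply_moves:
  steps:
    - [-1,0.5,0.5,4,0,0,0]
    - [-1,0.5,0.5,8,0,0,0]
    - [-1,0,0.5,10,0,0,0]
    - [-1,0,0,10,0,0,0]
    - [-1,0,0,9,0,0,0]
    - [-1,0,0,7,0,0,0]
    - [-1,0,0,4,0,0,0]
    - [-1,0,0,0,0,0,0]

```text
time: 30.9
tool_pos: [556.3, -41.5, 57.2]
tcp_rot: [-180.0, 0.1, -3.5]
ft_force: [-0.1, -0.5, -0.7]
finger_gap: 32.2
grip_force: 60.2
```

>>> apply_moves:
  steps:
    - [-1,0,0,2,0,0,0]
    - [-1,0,0,2,0,0,0]
    - [-1,0,0,1.5,0,0,0]
    - [-1,0,0,0,0,0,0]
    - [-1,0,0,0,0,0,0]
    - [-1,0,0,0,0,0,0]
    - [-1,0,0,0,0,0,0]
    - [-1,0,0,0,0,0,0]

```text
time: 31.7
tool_pos: [556.9, -41.6, 52.7]
tcp_rot: [180.0, -0.0, -3.5]
ft_force: [0.9, 0.1, -1.3]
finger_gap: 32.4
grip_force: 60.2
```

Run:
```python
from h import *
d=snap('wrist');st()
P=cloud(d)
m=(np.hypot(P[...,0]-557,P[...,1]+42)<42)&(P[...,2]>60)&(P[...,2]<82)
q=P[m];print(np.percentile(q[:,2],[10,30,50,90]).round(1))
print(stage(d)['land'])
cv2.imwrite('pics/w4.png',cv2.resize(d['color'],(600,450)))
```

```text
31.8 [556.9 -41.6  52.6] [-180.    -0.    -3.5] gap 32.5 F 60.2 [-0.3 -0.1 -1.2]
[61.3 66.8 67.7 75.6]
(array([554.1, -90.8]), array([149.1, 100.6]), 86.6, 46.2)
```

View pics/w4.png

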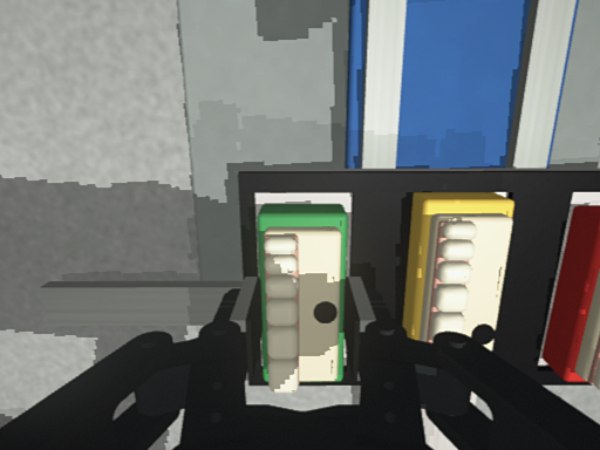

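>>> apply_moves:
  steps:
    - [-1,0,0,1,0,0,0]
    - [-1,0,0,0,0,0,0]
    - [0.08,0,0,0,0,0,0]
    - [0.08,0,0,0,0,0,0]
    - [0.08,0,0,0,0,0,0]
    - [0.08,0,0,0,0,0,0]
    - [0.08,0,0,-3,0,0,0]
    - [0.08,0,0,-8,0,0,0]

```text
time: 32.55
tool_pos: [556.2, -41.5, 62.2]
tcp_rot: [-180.0, 0.1, -3.5]
ft_force: [-0.3, 0.5, -1.0]
finger_gap: 45.9
grip_force: 0.0
```

>>> apply_moves:
  steps:
    - [0.08,0,0,-15,0,0,0]
    - [0.3,0,0,-22,0,0,0]
    - [0.3,1,8,-22,0,0,0]
    - [0.3,2,16,-22,0,0,0]
    - [0.3,2,16,-22,0,0,0]
    - [0.3,2,16,-22,0,0,0]
    - [0.3,1,8,-22,0,0,0]
    - [0.3,0,0,-20,0,0,0]

```text
time: 33.35
tool_pos: [561.3, -107.3, 232.6]
tcp_rot: [180.0, -0.1, -3.6]
ft_force: [0.4, 0.9, 0.7]
finger_gap: 55.7
grip_force: 0.0
```

>>> apply_moves:
  steps:
    - [0.3,0,0,0,0,0,0]
    - [0.3,0,0,0,0,0,0]
    - [0.3,0,0,0,0,0,0]
    - [0.3,0,0,0,0,0,0]
    - [0.3,0,0,0,0,0,0]
    - [0.3,0,0,0,0,0,0]
    - [0.3,0,0,0,0,0,0]
    - [0.3,0,0,0,0,0,0]

```text
time: 34.15
tool_pos: [560.9, -105.9, 229.5]
tcp_rot: [-180.0, 0.0, -3.5]
ft_force: [1.1, 0.5, 0.2]
finger_gap: 55.3
grip_force: 0.0
```

Run:
```python
from h import *
import pickle
d=snap('wrist');st();pickle.dump(d,open('w5.pkl','wb'))
for c,x,y in(('red',549,-170),('yellow',553,-106),('green',557,-42)): print(c,model(d,c,42.3,roi=(x,y,80)))
s=stage(d);print(s['land'],s.get('handle'))
cv2.imwrite('pics/w5.png',cv2.resize(d['color'],(800,600),interpolation=cv2.INTER_CUBIC))
```

```text
34.2 [ 561.  -105.9  229.5] [-180.     0.    -3.5] gap 55.3 F 0.0 [0.1 0.6 0.3]
red {'ctr': array([ 548.8, -169.3]), 'size': array([34.6, 74.1]), 'yaw': np.float32(-3.6), 'dot': array([ 562.9, -179.4,   66.3]), 'uv': (334, 169), 'z': array([66. , 74.8]), 'n': 2538}
yellow {'ctr': array([ 559.1, -103. ]), 'size': array([34.1, 73.2]), 'yaw': np.float32(-3.6), 'dot': array([ 542.9, -111. ,   66.3]), 'uv': (264, 193), 'z': array([66.3, 74.9]), 'n': 2473}
green {'ctr': array([589.5, -45.6]), 'size': array([36.4, 16.6]), 'yaw': np.float32(67.8), 'dot': None, 'uv': None, 'z': array([60.8, 73.2]), 'n': 511}
(array([ 553.5, -105.8]), array([180.1, 100. ]), 86.5, 46.3) (array([444.1, -99.1]), 9.0, 94.0, array([445.4, -99.4]))
```

View pics/w5.png

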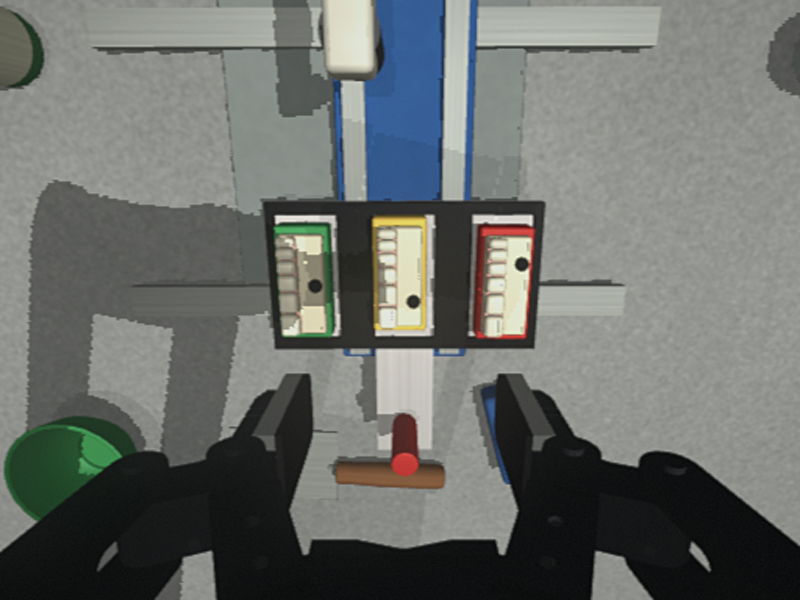

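>>> apply_moves:
  steps:
    - [0.3,0,0,0,0,0.3,0]
    - [0.3,0,0,0,0,0.7,0]
    - [0.3,0,0,0,0,1,0]
    - [0.3,0,0,0,0,1,0]
    - [0.3,0,0,0,0,1,0]
    - [0.3,0,0,0,0,1,0]
    - [0.3,0,0,0,0,1,0]
    - [0.3,0,0,0,0,1,0]

```text
time: 35.0
tool_pos: [561.0, -106.2, 230.3]
tcp_rot: [179.9, -35.3, -3.5]
ft_force: [0.1, -0.6, 0.1]
finger_gap: 55.8
grip_force: 0.0
```

>>> apply_moves:
  steps:
    - [0.3,0,0,0,0,0.7,0]
    - [0.3,0,0,0,0,0.3,0]
    - [0.3,0,0,0,0,0,0]
    - [0.3,0,0,0,0,0,0]
    - [0.3,0,0,0,0,0,0]
    - [0.3,0,0,0,0,0,0]
    - [0.3,0,0,0,0,0,0]
    - [0.3,0,0,0,0,0,0]

```text
time: 35.8
tool_pos: [561.1, -105.9, 229.6]
tcp_rot: [-180.0, -40.0, -3.5]
ft_force: [-0.1, -0.0, 0.9]
finger_gap: 55.4
grip_force: 0.0
```

```bash
cat >> h.py <<'E'
def tipcands(d):
    hsv=cv2.cvtColor(d['color'],cv2.COLOR_BGR2HSV);H,S,V=cv2.split(hsv)
    m=(((H<8)|(H>172))&(S>120)&(V>40)).astype(np.uint8)
    n,l,st_,ce=cv2.connectedComponentsWithStats(m)
    return [(st_[i].tolist(),l==i) for i in range(1,n) if st_[i,4]>8]
E
python3 - <<'E'
from h import *
import pickle
d=snap('wrist');st();pickle.dump(d,open('t1.pkl','wb'))
for s,_ in tipcands(d): print(s)
for c,x,y in(('red',549,-170),('yellow',553,-106)): print(c,model(d,c,42.3,roi=(x,y,80)))
cv2.imwrite('pics/t1.png',cv2.resize(d['color'],(800,600),interpolation=cv2.INTER_CUBIC))
E
```

```text
35.9 [ 561.1 -105.9  229.6] [-179.99  -39.98   -3.49] gap 55.6 F 0.0 [-0.2  0.4 -0.2]
[234, 164, 9, 10, 38]
[305, 265, 23, 81, 477]
red {'ctr': array([ 549.7, -144.5]), 'size': array([46. , 72.1]), 'yaw': np.float32(-3.2), 'dot': array([ 530.1, -155. ,   66.3]), 'uv': (313, 324), 'z': array([ 69.2, 234.3]), 'n': 1315}
yellow {'ctr': array([ 558.9, -103. ]), 'size': array([34.1, 73.6]), 'yaw': np.float32(-3.3), 'dot': array([ 542.9, -111.1,   66.3]), 'uv': (264, 312), 'z': array([66.4, 75. ]), 'n': 2758}
```

View pics/t1.png

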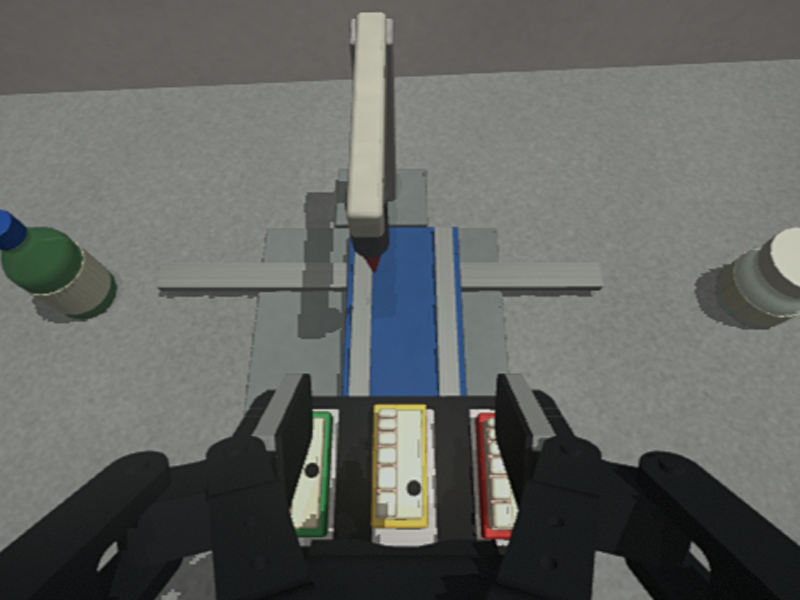

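>>> apply_moves:
  steps:
    - [0.3,0,-2,5,0,0,0]
    - [0.3,0,-4,8,0,0,0]
    - [0.3,0,-6,12,0,0,0]
    - [0.3,0,-6,12,0,0,0]
    - [0.3,0,-6,10,0,0,0]
    - [0.3,0,-4,8,0,0,0]
    - [0.3,0,-2,5,0,0,0]
    - [0.3,0,0,0,0,0,0]

```text
time: 36.65
tool_pos: [601.2, -77.8, 182.6]
tcp_rot: [-180.0, -39.9, -3.5]
ft_force: [0.1, 0.9, -0.2]
finger_gap: 55.5
grip_force: 0.0
```

Run:
```python
from h import *
import pickle
for i in range(6): snap('wrist')
d=snap('wrist');st();pickle.dump(d,open('t2.pkl','wb'))
d1=pickle.load(open('t1.pkl','rb'))
out=[]
for k,dd in enumerate((d1,d)):
    s,m=[x for x in tipcands(dd) if x[0][4]<300][0]
    ys,xs=np.nonzero(m);print(s,[(y,xs[ys==y].min(),xs[ys==y].max()) for y in range(ys.max()-3,ys.max()+1)])
    out.append(dd['color'][s[1]-20:s[1]+25,s[0]-25:s[0]+35])
    u=xs[ys>=ys.max()-1].mean();v=ys.max()+0.5
    print(u,v,world(dd,u,v,92).round(1),world(dd,u,v-2).round(1))
cv2.imwrite('pics/tc.png',np.hstack([cv2.resize(o,(400,300),interpolation=cv2.INTER_CUBIC) for o in out]))
```

```text
37.0 [601.4 -78.7 184.2] [179.98 -40.05  -3.51] gap 55.5 F 0.0 [ 0.2 -0.7  0.6]
[234, 164, 9, 10, 38] [(170, np.int64(237), np.int64(240)), (171, np.int64(238), np.int64(240)), (172, np.int64(239), np.int64(239)), (173, np.int64(239), np.int64(239))]
239.0 173.5 [675.5 -93.7  92. ] [673.2 -94.1 100.8]
[266, 181, 10, 10, 42] [(187, np.int64(269), np.int64(272)), (188, np.int64(269), np.int64(271)), (189, np.int64(270), np.int64(271)), (190, np.int64(270), np.int64(270))]
270.3333333333333 190.5 [675. -94.  92.] [672.2 -93.4 102.2]
```

View pics/tc.png

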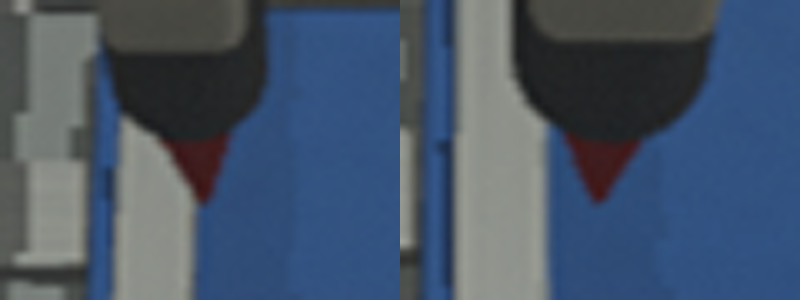

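Run:
```python
from h import *
import pickle
a=pickle.load(open('t1.pkl','rb'));b=pickle.load(open('t2.pkl','rb'))
uv=[(239.1,174.0),(270.4,191.0)]
A=[];B=[]
for d,(u,v) in zip((a,b),uv):
    k=d['T'][:3,:3]@(np.linalg.inv(d['mtx'])@[u,v,1]);k/=np.linalg.norm(k);M=np.eye(3)-np.outer(k,k);A.append(M);B.append(M@d['T'][:3,3])
    print(world(d,u,v,92).round(1))
print(np.linalg.solve(sum(A),sum(B)).round(1))
# models, dots from this view
for n,d in(('t1',a),('t2',b)):
    for c,x,y in(('red',549,-170),('yellow',553,-106)):
        m=model(d,c,42.3,roi=(x,y,80));print(n,c,m['ctr'],m['dot'],m['yaw'],m['uv'])
d=pickle.load(open('w5.pkl','rb'))
print('green',world(d,314.5/1.5625,286/1.5625,66.3),'yellow',world(d,413/1.5625,301.5/1.5625,66.3),'red',world(d,521.5/1.5625,264/1.5625,66.3))
print('handle',world(d,404.5/1.5625,464/1.5625,94))
# undo pitch and go up/back
st()
```

```text
[674.9 -93.8  92. ]
[674.5 -94.   92. ]
[673.3 -93.9  95. ]
t1 red [ 549.7 -144.5] [ 530.1 -155.    66.3] -3.2 (313, 324)
t1 yellow [ 558.9 -103. ] [ 542.9 -111.1   66.3] -3.3 (264, 312)
t2 red [ 543.9 -155.8] None 66.3 None
t2 yellow [ 574.4 -101.2] [570.  -90.5  66.3] 176.5 (275, 326)
green [556.42307207 -50.20434865  66.3       ] yellow [ 542.57516154 -111.27514276   66.3       ] red [ 562.65120344 -179.60656319   66.3       ]
handle [443.5672135  -99.88885848  94.        ]
37.0 [601.4 -78.7 184.2] [179.98 -40.05  -3.51] gap 55.5 F 0.0 [ 0.2 -0.7  0.6]
```

>>> apply_moves:
  steps:
    - [0.2,0,0,-8,0,-0.3,0]
    - [0.2,0,0,-12,0,-0.7,0]
    - [0.2,0,0,-12,0,-1,0]
    - [0.2,0,0,-12,0,-1,0]
    - [0.2,0,0,-8,0,-1,0]
    - [0.2,0,0,0,0,-1,0]
    - [0.2,0,0,0,0,-1,0]
    - [0.2,0,0,0,0,-1,0]

```text
time: 37.8
tool_pos: [572.8, -76.9, 227.7]
tcp_rot: [180.0, -4.9, -3.5]
ft_force: [0.7, -0.3, -0.2]
finger_gap: 51.2
grip_force: 0.0
```

>>> apply_moves:
  steps:
    - [0.2,0,0,0,0,-0.7,0]
    - [0.2,0,0,0,0,-0.3,0]
    - [0.2,0,0,0,0,0,0]
    - [0.2,0,0,0,0,0,0]
    - [0.2,0,0,0,0,0,0]
    - [0.2,0,0,0,0,0,0]
    - [0.2,0,0,0,0,0,0]
    - [0.2,0,0,0,0,0,0]

```text
time: 38.6
tool_pos: [572.4, -76.6, 226.8]
tcp_rot: [180.0, -0.0, -3.5]
ft_force: [-0.3, 0.8, 0.1]
finger_gap: 51.3
grip_force: 0.0
```

Run:
```python
from h import *
st()
e=plan(443.8,-99.5,150,-3.5,12,0.2)
plan(443.8,-99.5,64,-3.5,8,0.2,e)
```

```text
38.6 [572.4 -76.6 226.8] [ 1.8e+02 -3.0e-02 -3.5e+00] gap 51.3 F 0.0 [-0.3  0.8  0.1]
[[0.2,-4.2,1.0,2.6,0,0,-0.0],[0.2,-8.5,2.1,5.1,0,0,-0.0],[0.2,-12.7,3.0,7.7,0,0,-0.0],[0.2,-12.7,3.1,7.7,0,0,-0.0],[0.2,-12.7,3.1,7.6,0,0,-0.0],[0.2,-12.7,3.1,7.7,0,0,-0.0],[0.2,-12.7,3.0,7.7,0,0,-0.0],[0.2,-12.6,3.1,7.7,0,0,-0.0]]
[[0.2,-12.7,3.1,7.7,0,0,-0.0],[0.2,-12.7,3.1,7.7,0,0,-0.0],[0.2,-8.5,2.0,5.1,0,0,-0.001],[0.2,-4.2,1.0,2.5,0,0,0.0],[0.2,0,0,0,0,0,0],[0.2,0,0,0,0,0,0],[0.2,0,0,0,0,0,0],[0.2,0,0,0,0,0,0]]
max 12.7 0.001 end [443.8 -99.5 150.   -3.5]
[[0.2,-0.0,0.0,4.8,0,0,0.0],[0.2,-0.0,0.0,9.5,0,0,0.0],[0.2,-0.0,0.0,14.4,0,0,0.0],[0.2,-0.0,0.0,14.3,0,0,0.0],[0.2,-0.0,0.0,14.4,0,0,0.0],[0.2,-0.0,0.0,14.3,0,0,0.0],[0.2,-0.0,0.0,9.6,0,0,0.0],[0.2,-0.0,0.0,4.7,0,0,0.0]]
max 14.4 0.0 end [443.8 -99.5  64.   -3.5]
```

>>> apply_moves:
  steps:
    - [0.2,-4,1,2.5,0,0,0]
    - [0.2,-8.5,2,5,0,0,0]
    - [0.2,-12.5,3,7.5,0,0,0]
    - [0.2,-13,3,8,0,0,0]
    - [0.2,-13,3,8,0,0,0]
    - [0.2,-13,3,8,0,0,0]
    - [0.2,-12.5,3,7.5,0,0,0]
    - [0.2,-12.5,3,7.5,0,0,0]

```text
time: 39.4
tool_pos: [481.0, -92.2, 171.7]
tcp_rot: [-180.0, 0.0, -3.5]
ft_force: [-0.1, 0.2, -0.7]
finger_gap: 51.0
grip_force: 0.0
```

>>> apply_moves:
  steps:
    - [0.2,-12.5,3,7.5,0,0,0]
    - [0.2,-12.5,3.5,7.5,0,0,0]
    - [0.2,-8.5,2,5,0,0,0]
    - [0.2,-4,1,2.5,0,0,0]
    - [0.2,0,0,0,0,0,0]
    - [0.2,0,0,0,0,0,0]
    - [0.2,0,0,0,0,0,0]
    - [0.2,0,0,0,0,0,0]

```text
time: 40.2
tool_pos: [444.8, -99.3, 150.5]
tcp_rot: [180.0, -0.0, -3.5]
ft_force: [0.8, -0.5, 0.4]
finger_gap: 51.6
grip_force: 0.0
```

Run:
```python
from h import *
import pickle
d=snap('wrist');st();s=stage(d);print(s.get('handle'),s['land'])
for c,x,y in(('red',549,-170),('yellow',558,-103),('green',557,-42)): print(c,model(d,c,42.3,roi=(x,y,80)))
```

```text
40.2 [444.7 -99.3 150.4] [ 1.80e+02 -2.00e-02 -3.49e+00] gap 51.0 F 0.0 [-0.2  0.2  0.2]
(array([444.2, -99.4]), 8.7, 94.1, array([444.9, -99.8])) (array([ 542.3, -105.4]), array([180.3,  77.2]), 86.5, 46.3)
red {'ctr': array([ 543.4, -169.3]), 'size': array([34.5, 62.8]), 'yaw': np.float32(-3.8), 'dot': array([ 562.9, -179.5,   66.3]), 'uv': (373, 14), 'z': array([66.3, 74.9]), 'n': 5269}
yellow {'ctr': array([ 549.6, -102.7]), 'size': array([34.1, 56.2]), 'yaw': np.float32(-3.4), 'dot': array([ 543.1, -111.2,   66.3]), 'uv': (267, 55), 'z': array([66.4, 75.1]), 'n': 4644}
green {'ctr': array([551.9, -41.7]), 'size': array([34.2, 62.7]), 'yaw': np.float32(-3.5), 'dot': array([556.6, -50.7,  66.3]), 'uv': (171, 39), 'z': array([65.6, 74.3]), 'n': 3006}
```

>>> apply_moves:
  steps:
    - [0.2,-0.5,0,5,0,0,0]
    - [0.2,0,0,10,0,0,0]
    - [0.2,0,0,14,0,0,0]
    - [0.2,0,0,14,0,0,0]
    - [0.2,0,0,14,0,0,0]
    - [0.2,0,0,14,0,0,0]
    - [0.2,0,0,10,0,0,0]
    - [0.2,0,0,5,0,0,0]

```text
time: 41.05
tool_pos: [443.0, -99.0, 62.5]
tcp_rot: [-180.0, 0.1, -3.5]
ft_force: [0.3, -0.0, 0.1]
finger_gap: 51.3
grip_force: 0.0
```

>>> apply_moves:
  steps:
    - [0.2,0,0,0,0,0,0]
    - [-0.2,0,0,0,0,0,0]
    - [-0.4,0,0,0,0,0,0]
    - [-1,0,0,0,0,0,0]
    - [-1,0,0,0,0,0,0]
    - [-1,0,0,0,0,0,0]
    - [-1,0,0,0,0,0,0]
    - [-1,0,0,0,0,0,0]

```text
time: 41.85
tool_pos: [444.5, -99.5, 65.0]
tcp_rot: [180.0, -0.1, -3.5]
ft_force: [-1.2, 0.2, 4.8]
finger_gap: 16.1
grip_force: 58.4
```

Run:
```python
from h import *
snap('wrist');d=snap('wrist');st()
print(stage(d)['land'])
print(model(d,'yellow',42.3,roi=(558,-103,80)))
s=r.sense();p=s['tool_pos']
tip=np.array([674.7,-93.9])
for n,q in(('red',(562.9,-179.5)),('yellow',(543,-111.2)),('green',(556.6,-50.5))):
    t=p[:2]+tip-q;print(n,t.round(1), tip-q)
t=p[:2]+tip-(562.9,-179.5)
plan(t[0],t[1],p[2],-3.5,16,-1)
```

```text
42.0 [444.5 -99.5  65. ] [ 1.7998e+02 -8.0000e-02 -3.5000e+00] gap 16.5 F 58.4 [-1.4  0.1  5.5]
(array([ 530.8, -105.2]), array([180.6,  54.8]), 86.6, 46.3)
{'ctr': array([ 538.3, -102.3]), 'size': array([34.1, 33.7]), 'yaw': np.float32(86.6), 'dot': array([ 543.1, -111.2,   66.3]), 'uv': (271, 26), 'z': array([66.3, 75. ]), 'n': 6899}
red [556.3 -13.9] [111.8  85.6]
yellow [576.2 -82.2] [131.7  17.3]
green [ 562.6 -142.9] [118.1 -43.4]
[[-1,2.5,-2.2,-0.0,0,0,0.0],[-1,5.1,-4.4,-0.0,0,0,0.0],[-1,7.6,-6.6,-0.0,0,0,0.0],[-1,7.6,-6.6,-0.0,0,0,0.0],[-1,7.6,-6.6,-0.0,0,0,0.0],[-1,7.6,-6.6,-0.0,0,0,0.0],[-1,7.6,-6.5,-0.0,0,0,0.0],[-1,7.6,-6.6,-0.0,0,0,0.0]]
[[-1,7.6,-6.6,-0.0,0,0,0.0],[-1,7.6,-6.6,-0.0,0,0,0.0],[-1,7.6,-6.6,-0.0,0,0,0.0],[-1,7.6,-6.6,-0.0,0,0,0.0],[-1,7.6,-6.6,-0.0,0,0,0.0],[-1,7.6,-6.6,-0.0,0,0,0.0],[-1,5.0,-4.4,-0.0,0,0,0.0],[-1,2.6,-2.2,-0.0,0,0,0.0]]
max 7.6 0.0 end [556.3 -13.8  65.   -3.5]
```

>>> apply_moves:
  steps:
    - [-1,2.5,-2,0,0,0,0]
    - [-1,5,-4.5,0,0,0,0]
    - [-1,7.5,-6.5,0,0,0,0]
    - [-1,7.5,-6.5,0,0,0,0]
    - [-1,7.5,-6.5,0,0,0,0]
    - [-1,7.5,-6.5,0,0,0,0]
    - [-1,7.5,-6.5,0,0,0,0]
    - [-1,7.5,-6.5,0,0,0,0]

```text
time: 42.75
tool_pos: [499.9, -57.3, 65.0]
tcp_rot: [179.9, -0.1, -3.5]
ft_force: [-1.0, -1.3, 8.2]
finger_gap: 16.7
grip_force: 58.5
```

>>> apply_moves:
  steps:
    - [-1,7.5,-6.5,0,0,0,0]
    - [-1,7.5,-6.5,0,0,0,0]
    - [-1,7.5,-6.5,0,0,0,0]
    - [-1,7.5,-6.5,0,0,0,0]
    - [-1,7.5,-6.5,0,0,0,0]
    - [-1,7.5,-6.5,0,0,0,0]
    - [-1,5.5,-4.5,0,0,0,0]
    - [-1,2.5,-3,0,0,0,0]

```text
time: 43.55
tool_pos: [555.8, -13.9, 65.0]
tcp_rot: [180.0, -0.1, -3.5]
ft_force: [-1.1, -1.9, 7.9]
finger_gap: 16.5
grip_force: 58.7
```

>>> apply_moves:
  steps:
    - [-1,0,0,0,0,0,0]
    - [-1,0,0,0,0,0,0]
    - [-1,0,0,0,0,0,0]
    - [-1,0,0,0,0,0,0]
    - [-1,0,0,0,0,0,0]
    - [-1,0,0,0,0,0,0]
    - [-1,0,0,0,0,0,0]
    - [-1,0,0,0,0,0,0]

```text
time: 44.35
tool_pos: [555.8, -13.8, 65.1]
tcp_rot: [-180.0, -0.1, -3.5]
ft_force: [2.0, 1.9, 5.3]
finger_gap: 16.5
grip_force: 58.8
```

Run:
```python
from h import *
import pickle
d=snap('wrist');st();pickle.dump(d,open('r1.pkl','wb'))
sc=snap('scene');pickle.dump(sc,open('r1s.pkl','wb'))
tip=(674.7,-93.9,92)
print('tip px',proj(d,tip),proj(sc,tip),proj(sc,(674.7,-93.9,66.3)))
u,v=proj(sc,(674.7,-93.9,75)).astype(int)
a=cv2.resize(d['color'][:200,120:390],(540,400),interpolation=cv2.INTER_CUBIC)
b=cv2.resize(sc['color'][v-25:v+25,u-16:u+16],(256,400),interpolation=cv2.INTER_CUBIC)
print(u,v)
cv2.imwrite('pics/r1.png',np.hstack([a,b]))
```

```text
44.4 [555.8 -13.8  65.1] [-1.7998e+02 -1.3000e-01 -3.5000e+00] gap 16.7 F 58.8 [1.9 1.6 5.3]
tip px [498.95500522 -82.2965917 ] [227.30403045 203.84812831] [227.41135436 210.12398477]
227 208
```

View pics/r1.png

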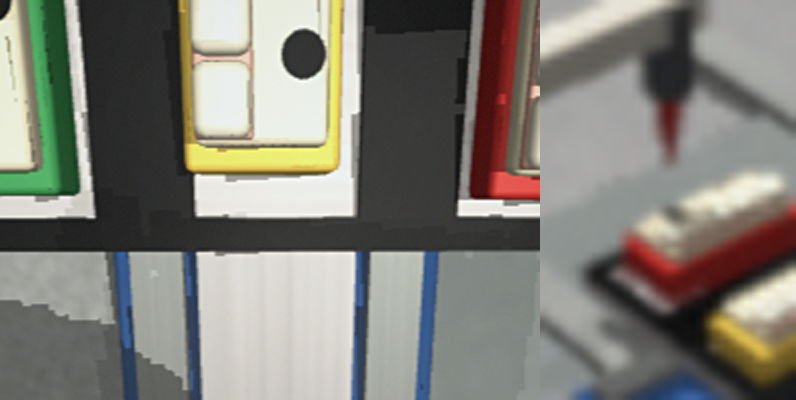

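>>> apply_moves:
  steps:
    - [-1,0.5,0,0,0,0,0]
    - [-1,0,0,0,0,0,0]
    - [-1,0,0,0,0,0,0]
    - [-1,0,0,0,0,0,0]
    - [-1,0,0,0,0,0,0]
    - [-1,0,0,0,0,0,0]
    - [-1,0,0,0,0,0,0]
    - [-1,0,0,0,0,0,0]

```text
time: 45.25
tool_pos: [555.9, -13.8, 65.1]
tcp_rot: [-180.0, -0.1, -3.5]
ft_force: [0.0, 1.2, 7.5]
finger_gap: 16.5
grip_force: 58.9
```

>>> apply_moves:
  steps:
    - [-1,0,0,0,0,0,0]
    - [-1,0,0,0,0,0,0]
    - [-1,0,0,0,0,0,0]
    - [-1,0,0,0,0,0,0]
    - [-1,0,0,0,0,0,0]
    - [-1,0,0,0,0,0,0]
    - [-1,0,0,0,0,0,0]
    - [-1,0,0,0,0,0,0]

```text
time: 46.05
tool_pos: [555.9, -13.8, 65.1]
tcp_rot: [-180.0, -0.1, -3.5]
ft_force: [-1.1, 1.6, 7.3]
finger_gap: 16.1
grip_force: 58.9
```

>>> apply_moves:
  steps:
    - [-1,1,2,0,0,0,0]
    - [-1,1.5,4.5,0,0,0,0]
    - [-1,2.5,6.5,0,0,0,0]
    - [-1,2.5,6.5,0,0,0,0]
    - [-1,2.5,7,0,0,0,0]
    - [-1,2.5,7,0,0,0,0]
    - [-1,2.5,7,0,0,0,0]
    - [-1,2.5,6.5,0,0,0,0]

```text
time: 46.85
tool_pos: [570.4, -62.1, 65.1]
tcp_rot: [-180.0, -0.1, -3.5]
ft_force: [-0.6, 2.1, 6.9]
finger_gap: 16.4
grip_force: 59.1
```

>>> apply_moves:
  steps:
    - [-1,2.5,6.5,0,0,0,0]
    - [-1,2.5,6.5,0,0,0,0]
    - [-1,1,4.5,0,0,0,0]
    - [-1,0.5,2.5,0,0,0,0]
    - [-1,0,0,0,0,0,0]
    - [-1,0,0,0,0,0,0]
    - [-1,0,0,0,0,0,0]
    - [-1,0,0,0,0,0,0]

```text
time: 47.65
tool_pos: [575.7, -82.9, 65.1]
tcp_rot: [180.0, -0.1, -3.5]
ft_force: [-1.2, -1.3, 7.4]
finger_gap: 16.2
grip_force: 59.0
```

Run:
```python
from h import *
import pickle
d=snap('wrist');st()
print(model(d,'yellow',42.3,roi=(690,-86,80)))
sc=snap('scene');u,v=227,207
cv2.imwrite('pics/r2.png',cv2.resize(sc['color'][v-25:v+25,u-25:u+25],(500,500),interpolation=cv2.INTER_CUBIC))
```

```text
47.7 [575.7 -82.9  65.1] [ 1.7996e+02 -9.0000e-02 -3.5200e+00] gap 16.3 F 59.0 [-0.4 -1.1  6.9]
{'ctr': array([669.4, -85.6]), 'size': array([34.2, 33.5]), 'yaw': np.float32(86.5), 'dot': array([674.3, -94.7,  66.3]), 'uv': (271, 27), 'z': array([66.4, 75.5]), 'n': 6431}
```

>>> apply_moves:
  steps:
    - [-1,0.7,-1,0,0,0,0]
    - [-1,0,0,0,0,0,0]
    - [-1,0,0,0,0,0,0]
    - [-1,0,0,0,0,0,0]
    - [-1,0,0,0,0,0,0]
    - [-1,0,0,0,0,0,0]
    - [-1,0,0,0,0,0,0]
    - [-1,0,0,0,0,0,0]

```text
time: 48.55
tool_pos: [576.4, -81.8, 65.1]
tcp_rot: [180.0, -0.1, -3.5]
ft_force: [-1.8, -1.4, 6.6]
finger_gap: 16.2
grip_force: 59.0
```

>>> apply_moves:
  steps:
    - [-1,0,0,0,0,0,0]
    - [-1,0,0,0,0,0,0]
    - [-1,0,0,0,0,0,0]
    - [-1,0,0,0,0,0,0]
    - [-1,0,0,0,0,0,0]
    - [-1,0,0,0,0,0,0]
    - [-1,0,0,0,0,0,0]
    - [-1,0,0,0,0,0,0]

```text
time: 49.35
tool_pos: [576.4, -81.8, 65.1]
tcp_rot: [180.0, -0.1, -3.5]
ft_force: [-0.2, -0.8, 6.7]
finger_gap: 16.2
grip_force: 59.0
```

>>> apply_moves:
  steps:
    - [-1,0,0,0,0,0,0]
    - [-1,0,0,0,0,0,0]
    - [-1,0,0,0,0,0,0]
    - [-1,0,0,0,0,0,0]
    - [-1,0,0,0,0,0,0]
    - [-1,0,0,0,0,0,0]
    - [-1,0,0,0,0,0,0]
    - [-1,0,0,0,0,0,0]

```text
time: 50.15
tool_pos: [576.4, -81.8, 65.1]
tcp_rot: [180.0, -0.1, -3.5]
ft_force: [-1.6, -0.6, 6.4]
finger_gap: 16.1
grip_force: 59.0
```

Run:
```python
from h import *
d=snap('wrist');st()
print(model(d,'yellow',42.3,roi=(690,-86,80)))
s=r.sense();p=s['tool_pos']
plan(562.6,-142.9,p[2],-3.5,12,-1)
```

```text
50.2 [576.4 -81.8  65.1] [ 1.7996e+02 -8.0000e-02 -3.5100e+00] gap 16.1 F 59.0 [-1.2 -0.6  7. ]
{'ctr': array([670.1, -84.6]), 'size': array([34. , 33.5]), 'yaw': np.float32(86.5), 'dot': array([675. , -93.6,  66.3]), 'uv': (271, 26), 'z': array([66.4, 75.3]), 'n': 6283}
[[-1,-0.3,2.1,-0.0,0,0,-0.0],[-1,-0.7,4.1,-0.0,0,0,-0.0],[-1,-1.0,6.2,-0.0,0,0,-0.0],[-1,-1.0,6.2,-0.0,0,0,-0.001],[-1,-1.0,6.1,-0.0,0,0,0.0],[-1,-1.0,6.2,-0.0,0,0,-0.0],[-1,-1.0,6.2,-0.0,0,0,-0.0],[-1,-1.0,6.2,-0.0,0,0,-0.001]]
[[-1,-1.0,6.2,-0.0,0,0,0.0],[-1,-1.0,6.2,-0.0,0,0,-0.0],[-1,-0.7,4.1,-0.0,0,0,-0.0],[-1,-0.3,2.0,-0.0,0,0,-0.0],[-1,0,0,0,0,0,0],[-1,0,0,0,0,0,0],[-1,0,0,0,0,0,0],[-1,0,0,0,0,0,0]]
max 6.2 0.001 end [ 562.6 -142.9   65.1   -3.5]
```

Yellow held within 0.5 mm. On to green.

>>> apply_moves:
  steps:
    - [-1,-0.5,2,0,0,0,0]
    - [-1,-0.5,4,0,0,0,0]
    - [-1,-1,6,0,0,0,0]
    - [-1,-1,6,0,0,0,0]
    - [-1,-1,6,0,0,0,0]
    - [-1,-1,6,0,0,0,0]
    - [-1,-1,6,0,0,0,0]
    - [-1,-1,6,0,0,0,0]

```text
time: 51.0
tool_pos: [567.2, -123.0, 65.1]
tcp_rot: [-180.0, -0.1, -3.5]
ft_force: [1.3, 2.0, 6.3]
finger_gap: 16.4
grip_force: 58.8
```

>>> apply_moves:
  steps:
    - [-1,-1,6,0,0,0,0]
    - [-1,-1,6,0,0,0,0]
    - [-1,-0.5,5,0,0,0,0]
    - [-1,-0.5,3,0,0,0,0]
    - [-1,0,0,0,0,0,0]
    - [-1,0,0,0,0,0,0]
    - [-1,0,0,0,0,0,0]
    - [-1,0,0,0,0,0,0]

```text
time: 51.8
tool_pos: [562.9, -143.3, 65.1]
tcp_rot: [179.9, -0.1, -3.5]
ft_force: [0.7, -0.7, 6.1]
finger_gap: 16.0
grip_force: 58.8
```

Run:
```python
from h import *
import pickle
d=snap('wrist');st();pickle.dump(d,open('g.pkl','wb'))
m=model(d,'yellow',42.3,roi=(674,-150,80));print(m)
print('green dot exp',m['dot'][:2]-(543.05,-111.2)+(556.6,-50.5))
```

```text
51.9 [ 562.9 -143.3   65.1] [ 1.7995e+02 -1.2000e-01 -3.5200e+00] gap 16.2 F 58.8 [ 1.2 -2.4  5.6]
{'ctr': array([ 656.7, -146. ]), 'size': array([34.1, 33.7]), 'yaw': np.float32(86.5), 'dot': array([ 661.5, -155.1,   66.3]), 'uv': (271, 27), 'z': array([66.3, 75.1]), 'n': 6898}
green dot exp [675.05 -94.4 ]
```

>>> apply_moves:
  steps:
    - [-1,0,-0.5,0,0,0,0]
    - [-1,0,0,0,0,0,0]
    - [-1,0,0,0,0,0,0]
    - [-1,0,0,0,0,0,0]
    - [-1,0,0,0,0,0,0]
    - [-1,0,0,0,0,0,0]
    - [-1,0,0,0,0,0,0]
    - [-1,0,0,0,0,0,0]

```text
time: 52.65
tool_pos: [562.9, -142.7, 65.1]
tcp_rot: [180.0, -0.1, -3.5]
ft_force: [0.9, -1.8, 5.6]
finger_gap: 16.0
grip_force: 58.8
```

>>> apply_moves:
  steps:
    - [-1,0,0,0,0,0,0]
    - [-1,0,0,0,0,0,0]
    - [-1,0,0,0,0,0,0]
    - [-1,0,0,0,0,0,0]
    - [-1,0,0,0,0,0,0]
    - [-1,0,0,0,0,0,0]
    - [-1,0,0,0,0,0,0]
    - [-1,0,0,0,0,0,0]

```text
time: 53.45
tool_pos: [562.9, -142.7, 65.1]
tcp_rot: [179.9, -0.1, -3.5]
ft_force: [1.5, -1.2, 4.8]
finger_gap: 16.4
grip_force: 58.8
```

>>> apply_moves:
  steps:
    - [-1,0,0,0,0,0,0]
    - [-1,0,0,0,0,0,0]
    - [-1,0,0,0,0,0,0]
    - [-1,0,0,0,0,0,0]
    - [-1,0,0,0,0,0,0]
    - [-1,0,0,0,0,0,0]
    - [-1,0,0,0,0,0,0]
    - [-1,0,0,0,0,0,0]

```text
time: 54.25
tool_pos: [562.9, -142.7, 65.1]
tcp_rot: [179.9, -0.1, -3.5]
ft_force: [0.3, -1.5, 5.4]
finger_gap: 16.2
grip_force: 58.8
```

>>> apply_moves:
  steps:
    - [-1,-2.5,-0.5,0,0,0,0]
    - [-1,-4.5,-1.5,0,0,0,0]
    - [-1,-7,-2,0,0,0,0]
    - [-1,-7,-2,0,0,0,0]
    - [-1,-7,-2,0,0,0,0]
    - [-1,-7,-2,0,0,0,0]
    - [-1,-7,-2,0,0,0,0]
    - [-1,-7,-2,0,0,0,0]

```text
time: 55.05
tool_pos: [514.5, -125.5, 65.1]
tcp_rot: [179.9, -0.1, -3.5]
ft_force: [1.3, -1.8, 6.3]
finger_gap: 16.3
grip_force: 58.9
```

>>> apply_moves:
  steps:
    - [-1,-7,-2,0,0,0,0]
    - [-1,-7,-2,0,0,0,0]
    - [-1,-7,-2,0,0,0,0]
    - [-1,-7,-2,0,0,0,0]
    - [-1,-7,-2,0,0,0,0]
    - [-1,-7,-2,0,0,0,0]
    - [-1,-7,-2,0,0,0,0]
    - [-1,-7,-2,0,0,0,0]

```text
time: 55.85
tool_pos: [459.6, -106.1, 65.0]
tcp_rot: [179.9, -0.1, -3.5]
ft_force: [2.2, -2.1, 6.6]
finger_gap: 16.2
grip_force: 58.9
```

>>> apply_moves:
  steps:
    - [-1,-7,-2,0,0,0,0]
    - [-1,-6,-2,0,0,0,0]
    - [-1,-5,-1,0,0,0,0]
    - [-1,-3,0,0,0,0,0]
    - [-1,-2,0,0,0,0,0]
    - [-1,0,0,0,0,0,0]
    - [-1,0,0,0,0,0,0]
    - [-1,0,0,0,0,0,0]

```text
time: 56.65
tool_pos: [436.8, -99.5, 64.9]
tcp_rot: [180.0, -0.1, -3.5]
ft_force: [-2.0, -1.1, 10.5]
finger_gap: 16.2
grip_force: 59.4
```

>>> apply_moves:
  steps:
    - [-1,-1,0,0,0,0,0]
    - [-1,-1,0,0,0,0,0]
    - [-1,-1,0,0,0,0,0]
    - [-1,-1,0,0,0,0,0]
    - [-1,0,0,0,0,0,0]
    - [-1,0,0,0,0,0,0]
    - [-1,0,0,0,0,0,0]
    - [-1,0,0,0,0,0,0]

```text
time: 57.45
tool_pos: [435.7, -99.4, 65.1]
tcp_rot: [180.0, -0.4, -3.5]
ft_force: [17.3, -1.6, -6.0]
finger_gap: 15.9
grip_force: 58.6
```

>>> apply_moves:
  steps:
    - [-1,2.5,0,0,0,0,0]
    - [-1,0,0,0,0,0,0]
    - [-0.3,0,0,0,0,0,0]
    - [0,0,0,0,0,0,0]
    - [0,0,0,0,0,0,0]
    - [0,0,0,-5,0,0,0]
    - [0,0,0,-10,0,0,0]
    - [0,0,0,-15,0,0,0]

```text
time: 58.25
tool_pos: [434.4, -99.0, 94.3]
tcp_rot: [-180.0, 0.1, -3.5]
ft_force: [0.9, -0.3, 0.4]
finger_gap: 42.7
grip_force: 0.0
```

>>> apply_moves:
  steps:
    - [0,0,0,-20,0,0,0]
    - [0,0,0,-25,0,0,0]
    - [0,0,0,-25,0,0,0]
    - [0,0,0,-25,0,0,0]
    - [0,0,0,-25,0,0,0]
    - [0,0,0,-15,0,0,0]
    - [0,0,0,0,0,0,0]
    - [0,0,0,0,0,0,0]

```text
time: 59.05
tool_pos: [434.9, -99.2, 228.7]
tcp_rot: [-180.0, 0.0, -3.5]
ft_force: [0.8, 0.8, -0.4]
finger_gap: 43.0
grip_force: 0.0
```

Run:
```python
from h import *
import pickle
d=snap('wrist');st();s=stage(d,(545,-106));print(s['handle'])
for c,x,y in(('red',540,-170),('yellow',548,-103),('green',548,-42)): print(c,model(d,c,42.3,roi=(x,y,80)))
pickle.dump(d,open('b.pkl','wb'))
plan(530,290,240,111.5,30,-0.3)
```

```text
59.1 [434.5 -99.  227.9] [-1.7997e+02  9.0000e-02 -3.5000e+00] gap 42.5 F 0.0 [-0.2  0.1 -0.3]
(array([435.1, -99.4]), 8.8, 94.1, array([435.8, -99.7]))
red {'ctr': array([ 539.7, -169.3]), 'size': array([34.4, 72.3]), 'yaw': np.float32(-3.9), 'dot': array([ 554.1, -179.2,   66.3]), 'uv': (342, 35), 'z': array([66.2, 75.1]), 'n': 3426}
yellow {'ctr': array([ 550., -103.]), 'size': array([34. , 74.1]), 'yaw': np.float32(-3.2), 'dot': array([ 534.3, -110.9,   66.3]), 'uv': (264, 65), 'z': array([66.3, 75.1]), 'n': 3428}
green {'ctr': array([548.3, -41.3]), 'size': array([34.4, 72. ]), 'yaw': np.float32(-3.2), 'dot': array([548.1, -50.2,  66.3]), 'uv': (194, 53), 'z': array([66.5, 75.2]), 'n': 3436}
[[-0.3,0.9,-4.7,-0.1,0,0,-0.274],[-0.3,1.9,-9.3,-0.3,0,0,-0.547],[-0.3,3.5,-13.9,-0.5,0,0,-0.822],[-0.3,4.6,-13.6,-0.4,0,0,-0.821],[-0.3,5.5,-13.2,-0.4,0,0,-0.822],[-0.3,6.4,-12.7,-0.5,0,0,-0.821],[-0.3,7.4,-12.3,-0.4,0,0,-0.822],[-0.3,8.1,-11.8,-0.4,0,0,-0.821]]
[[-0.3,9.1,-11.1,-0.5,0,0,-0.821],[-0.3,9.7,-10.4,-0.4,0,0,-0.822],[-0.3,10.6,-9.7,-0.4,0,0,-0.821],[-0.3,11.1,-9.0,-0.5,0,0,-0.822],[-0.3,11.8,-8.1,-0.4,0,0,-0.821],[-0.3,12.3,-7.2,-0.4,0,0,-0.822],[-0.3,12.9,-6.3,-0.5,0,0,-0.821],[-0.3,13.2,-5.4,-0.4,0,0,-0.821]]
[[-0.3,13.6,-4.5,-0.4,0,0,-0.822],[-0.3,13.9,-3.4,-0.5,0,0,-0.821],[-0.3,14.1,-2.5,-0.4,0,0,-0.822],[-0.3,14.2,-1.4,-0.4,0,0,-0.821],[-0.3,14.3,-0.5,-0.5,0,0,-0.822],[-0.3,14.3,0.7,-0.4,0,0,-0.821],[-0.3,14.3,1.6,-0.4,0,0,-0.821],[-0.3,14.0,2.6,-0.5,0,0,-0.822]]
[[-0.3,13.8,3.7,-0.4,0,0,-0.821],[-0.3,13.6,4.6,-0.4,0,0,-0.822],[-0.3,13.2,5.6,-0.5,0,0,-0.821],[-0.3,12.7,6.5,-0.4,0,0,-0.821],[-0.3,8.2,4.9,-0.3,0,0,-0.548],[-0.3,3.9,2.7,-0.1,0,0,-0.274],[-0.3,0,0,0,0,0,0],[-0.3,0,0,0,0,0,0]]
max 14.3 0.822 end [530.  290.  240.  111.5]
```

>>> apply_moves:
  steps:
    - [-0.3,1,-5,0,0,0,-0.27]
    - [-0.3,2,-9,0,0,0,-0.55]
    - [-0.3,3.5,-14,0,0,0,-0.82]
    - [-0.3,4.5,-13.5,0,0,0,-0.82]
    - [-0.3,5.5,-13,0,0,0,-0.82]
    - [-0.3,6.5,-12.5,0,0,0,-0.82]
    - [-0.3,7.5,-12.5,0,0,0,-0.82]
    - [-0.3,8,-12,0,0,0,-0.82]

```text
time: 59.9
tool_pos: [458.8, -0.6, 228.4]
tcp_rot: [-180.0, 0.1, 25.5]
ft_force: [0.1, 0.7, 0.0]
finger_gap: 29.6
grip_force: 0.0
```

>>> apply_moves:
  steps:
    - [-0.3,9,-11,0,0,0,-0.82]
    - [-0.3,9.5,-10.5,0,0,0,-0.82]
    - [-0.3,10.5,-9.5,0,0,0,-0.82]
    - [-0.3,11,-9,0,0,0,-0.82]
    - [-0.3,12,-8,0,0,0,-0.82]
    - [-0.3,12.5,-7,0,0,0,-0.82]
    - [-0.3,13,-6.5,0,0,0,-0.82]
    - [-0.3,13,-5.5,0,0,0,-0.82]

```text
time: 60.7
tool_pos: [486.1, 110.2, 228.3]
tcp_rot: [-179.9, 0.0, 58.3]
ft_force: [0.8, -0.5, -0.2]
finger_gap: 30.1
grip_force: 0.0
```

>>> apply_moves:
  steps:
    - [-0.3,13.5,-4.5,0,0,0,-0.82]
    - [-0.3,14,-3.5,0,0,0,-0.82]
    - [-0.3,14,-2.5,0,0,0,-0.82]
    - [-0.3,14,-1.5,0,0,0,-0.82]
    - [-0.3,14.5,-0.5,0,0,0,-0.82]
    - [-0.3,14.5,0.5,0,0,0,-0.82]
    - [-0.3,14,1.5,0,0,0,-0.82]
    - [-0.3,14,2.5,0,0,0,-0.82]

```text
time: 61.5
tool_pos: [512.7, 221.2, 228.1]
tcp_rot: [-179.9, 0.0, 91.1]
ft_force: [-0.8, -0.0, 0.1]
finger_gap: 29.8
grip_force: 0.0
```

>>> apply_moves:
  steps:
    - [-0.3,14,3.5,0,0,0,-0.82]
    - [-0.3,13.5,4.5,0,0,0,-0.82]
    - [-0.3,13,5.5,0,0,0,-0.82]
    - [-0.3,12.5,6.5,0,0,0,-0.82]
    - [-0.3,8,5,0,0,0,-0.55]
    - [-0.3,4,2.5,0,0,0,-0.27]
    - [-0.3,0,0,0,0,0,0]
    - [-0.3,0,0,0,0,0,0]

```text
time: 62.3
tool_pos: [529.9, 288.8, 228.6]
tcp_rot: [-180.0, 0.0, 111.3]
ft_force: [0.7, 0.4, -0.0]
finger_gap: 30.0
grip_force: 0.0
```

Run:
```python
from h import *
import pickle
snap('wrist');snap('wrist');d=snap('wrist');st();pickle.dump(d,open('dr.pkl','wb'))
cv2.imwrite('pics/dr.png',cv2.resize(d['color'],(800,600),interpolation=cv2.INTER_CUBIC))
```

```text
62.5 [530.2 288.5 229.1] [-1.8000e+02  1.0000e-02  1.1125e+02] gap 30.3 F 0.0 [-0.5  0.1  0.2]
```

View pics/dr.png

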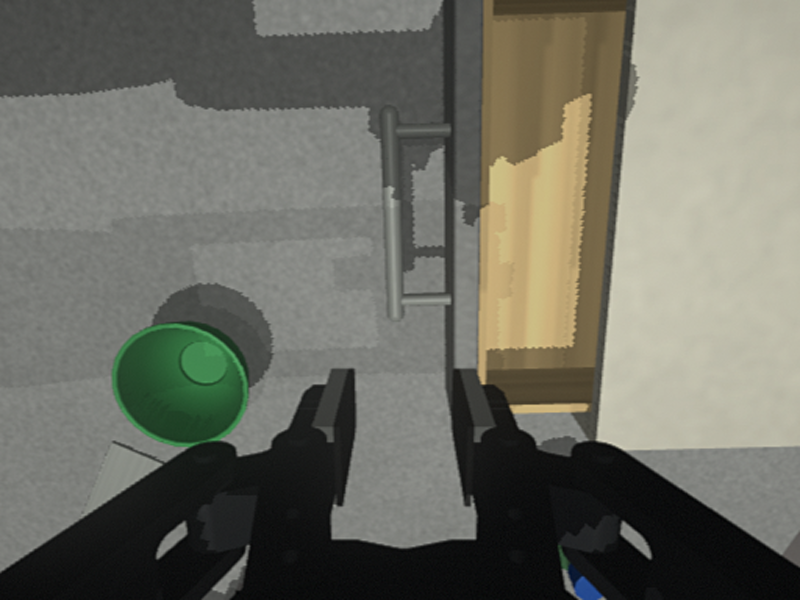

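Run:
```python
from h import *
import pickle
d=pickle.load(open('dr.pkl','rb'));k=1.5625
P=cloud(d)
a=world(d,389.5/k,112/k,62);b=world(d,395.5/k,312/k,62);print(a,b,np.linalg.norm(a-b))
v=(a-b)[:2];yaw=np.degrees(np.arctan2(-v[0],v[1]));print('bar yaw',yaw,'mid',(a+b)/2)
for t in(.2,.4,.7): 
    print(world(d,(389.5+6*t)/k,(112+200*t)/k).round(1))
for n,u,vv in(('front top',466,300),('front top2',466,150),('floor',530,280),('floor2',530,180),('cab',700,250),('wall',540,408)):
    print(n,world(d,u/k,vv/k).round(1))
# front top rect
s=P[(abs(P[...,2]-88)<4)];rc=cv2.minAreaRect(s[:,:2].astype(np.float32));print(rc)
# cabinet top front edge
rows=[]
for v0 in range(40,260,20):
    u=np.nonzero((abs(P[v0,:,2]-100)<4))[0]
    if len(u): rows.append(P[v0,u.min(),:2])
rows=np.array(rows);l=cv2.fitLine(rows.astype(np.float32),cv2.DIST_HUBER,0,.01,.01).ravel();print('cab edge',l,np.degrees(np.arctan2(l[1],l[0]))-90)
```

```text
[488.13742128 373.94339546  62.        ] [534.7098432  262.38761761  62.        ] 120.88706322203211
bar yaw 22.659611108528434 mid [511.42363224 318.16550653  62.        ]
[496.8 353.6  68.7]
[505.5 332.6  66.3]
[519.4 299.5  67.3]
front top [567.8 292.1  88.5]
front top2 [534.6 369.3  88.4]
floor [619.5 307.6  22.3]
floor2 [589.5 370.5  23.1]
cab [672.8 367.  100.3]
wall [643.4 240.5  78.5]
((609.0216064453125, 286.7267761230469), (86.68341064453125, 355.39794921875), 22.880300521850586)
cab edge [ 3.8706666e-01 -9.2205173e-01  6.2362195e+02  3.6041861e+02] -157.2279
```

Run:
```python
from h import *
e=plan(510.6,320.3,110,112.8,8,-0.4)
e=plan(510.6,320.3,50,112.8,8,-0.4,e)
```

```text
[[-0.4,2.0,-0.4,6.6,0,0,-0.017],[-0.4,4.1,-0.7,13.3,0,0,-0.035],[-0.4,6.2,-1.1,19.8,0,0,-0.051],[-0.4,6.1,-1.1,19.9,0,0,-0.052],[-0.4,6.1,-1.0,19.8,0,0,-0.051],[-0.4,6.2,-1.0,19.9,0,0,-0.052],[-0.4,4.1,-0.7,13.2,0,0,-0.034],[-0.4,2.0,-0.3,6.6,0,0,-0.018]]
max 19.9 0.052 end [510.6 320.3 110.  112.8]
[[-0.4,0.0,0.0,3.3,0,0,0.0],[-0.4,0.0,0.0,6.7,0,0,0.0],[-0.4,0.0,0.0,10.0,0,0,0.0],[-0.4,0.0,0.0,10.0,0,0,0.0],[-0.4,0.0,0.0,10.0,0,0,0.0],[-0.4,0.0,0.0,10.0,0,0,0.0],[-0.4,0.0,0.0,6.7,0,0,0.0],[-0.4,0.0,0.0,3.3,0,0,0.0]]
max 10.0 0.0 end [510.6 320.3  50.  112.8]
```

>>> apply_moves:
  steps:
    - [-0.4,2,-0.5,6.5,0,0,-0.02]
    - [-0.4,4,-0.5,13,0,0,-0.04]
    - [-0.4,6,-1,20,0,0,-0.05]
    - [-0.4,6,-1,20,0,0,-0.05]
    - [-0.4,6,-1,20,0,0,-0.05]
    - [-0.4,6,-1,20,0,0,-0.05]
    - [-0.4,4,-0.7,13,0,0,-0.04]
    - [-0.4,2,-0.5,6.5,0,0,-0.02]

```text
time: 63.25
tool_pos: [509.5, 319.6, 107.6]
tcp_rot: [-179.8, 0.0, 112.9]
ft_force: [0.5, -0.7, -0.6]
finger_gap: 25.6
grip_force: 0.0
```

Run:
```python
from h import *
snap('wrist');snap('wrist');d=snap('wrist');st()
P=cloud(d)
# bar points: z 60..70, in drawer axes
c,s_=np.cos(np.deg2rad(22.8)),np.sin(np.deg2rad(22.8))
X=P[...,0]*c+P[...,1]*s_;Y=-P[...,0]*s_+P[...,1]*c
m=(abs(P[...,2]-65)<5)&(abs(X-594.8)<15)&(Y>100)
for y0 in(115,125,135,145): 
    q=X[m&(abs(Y-y0)<4)];print(y0,len(q),np.percentile(q,[2,50,98]).round(1) if len(q) else'')
t=r.sense()['tool_pos'];print('tcp X,Y',t[0]*c+t[1]*s_,-t[0]*s_+t[1]*c)
```

```text
63.4 [510.9 319.9 110. ] [-1.7998e+02  1.0000e-02  1.1290e+02] gap 25.6 F 0.0 [0.2 0.1 0.3]
115 226 [588.8 594.2 599.1]
125 235 [588.9 593.6 599. ]
135 240 [588.9 593.6 598.9]
145 509 [589.  598.8 609.5]
tcp X,Y 594.9747117183305 96.87501772385184
```

>>> apply_moves:
  steps:
    - [-0.4,0,-1,3,0,0,0]
    - [-0.4,0,0,7,0,0,0]
    - [-0.4,0,0,10,0,0,0]
    - [-0.4,0,0,10,0,0,0]
    - [-0.4,0,0,10,0,0,0]
    - [-0.4,0,0,10,0,0,0]
    - [-0.4,0,0,7,0,0,0]
    - [-0.4,0,0,3,0,0,0]

```text
time: 64.2
tool_pos: [509.4, 319.2, 48.7]
tcp_rot: [-179.9, 0.0, 112.9]
ft_force: [0.7, 0.1, 0.4]
finger_gap: 25.8
grip_force: 0.0
```

>>> apply_moves:
  steps:
    - [-0.4,0,0,0,0,0,0]
    - [-1,0,0,0,0,0,0]
    - [-1,0,0,0,0,0,0]
    - [-1,0,0,0,0,0,0]
    - [-1,0,0,0,0,0,0]
    - [-1,0,0,0,0,0,0]
    - [-1,0,0,0,0,0,0]
    - [-1,0,0,0,0,0,0]

```text
time: 65.0
tool_pos: [510.6, 319.7, 50.7]
tcp_rot: [179.9, -0.0, 112.9]
ft_force: [-0.2, 1.3, 3.7]
finger_gap: 8.5
grip_force: 58.9
```

>>> apply_moves:
  steps:
    - [-1,0,-2,0,0,0,0]
    - [-1,0,-4,0,0,0,0]
    - [-1,0,-7,0,0,0,0]
    - [-1,0,-8,0,0,0,0]
    - [-1,0,-8,0,0,0,0]
    - [-1,0,-8,0,0,0,0]
    - [-1,0,-8,0,0,0,0]
    - [-1,0,-8,0,0,0,0]

```text
time: 65.8
tool_pos: [461.1, 298.9, 50.7]
tcp_rot: [179.9, -0.0, 112.9]
ft_force: [0.7, 0.8, 5.0]
finger_gap: 8.2
grip_force: 59.4
```

>>> apply_moves:
  steps:
    - [-1,0,-8,0,0,0,0]
    - [-1,0,-7,0,0,0,0]
    - [-1,0,-6,0,0,0,0]
    - [-1,0,-4,0,0,0,0]
    - [-1,0,-2,0,0,0,0]
    - [-1,0,0,0,0,0,0]
    - [-1,0,0,0,0,0,0]
    - [-1,0,0,0,0,0,0]

```text
time: 66.6
tool_pos: [436.1, 288.4, 50.6]
tcp_rot: [180.0, -0.0, 112.9]
ft_force: [0.1, -0.1, 7.2]
finger_gap: 8.8
grip_force: 59.6
```

>>> apply_moves:
  steps:
    - [-1,0,-1.5,0,0,0,0]
    - [-1,0,-1.5,0,0,0,0]
    - [-1,0,-1.5,0,0,0,0]
    - [-1,0,-1.5,0,0,0,0]
    - [-1,0,-1.5,0,0,0,0]
    - [-1,0,-1.5,0,0,0,0]
    - [-1,0,0,0,0,0,0]
    - [-1,0,0,0,0,0,0]

```text
time: 67.4
tool_pos: [427.9, 284.9, 50.6]
tcp_rot: [180.0, -0.0, 112.9]
ft_force: [-0.9, 0.1, 7.4]
finger_gap: 8.5
grip_force: 59.6
```

>>> apply_moves:
  steps:
    - [-1,0,-1,0,0,0,0]
    - [-1,0,-1,0,0,0,0]
    - [-1,0,-1,0,0,0,0]
    - [-1,0,0,0,0,0,0]
    - [-1,0,0,0,0,0,0]
    - [-1,0,0,0,0,0,0]
    - [-1,0,0,0,0,0,0]
    - [-1,0,0,0,0,0,0]

```text
time: 68.2
tool_pos: [425.3, 283.8, 50.6]
tcp_rot: [180.0, -0.0, 112.9]
ft_force: [-0.8, -0.6, 6.4]
finger_gap: 8.6
grip_force: 59.6
```

>>> apply_moves:
  steps:
    - [-1,0,-1,0,0,0,0]
    - [-1,0,-1,0,0,0,0]
    - [-1,0,-1,0,0,0,0]
    - [-1,0,-1,0,0,0,0]
    - [-1,0,0,0,0,0,0]
    - [-1,0,0,0,0,0,0]
    - [-1,0,0,0,0,0,0]
    - [-1,0,0,0,0,0,0]

```text
time: 69.0
tool_pos: [422.8, 282.8, 50.7]
tcp_rot: [179.8, -0.0, 112.9]
ft_force: [6.5, 3.8, 1.0]
finger_gap: 8.9
grip_force: 58.9
```

>>> apply_moves:
  steps:
    - [-1,0,-1,0,0,0,0]
    - [-1,0,-1,0,0,0,0]
    - [-1,0,-1,0,0,0,0]
    - [-1,0,0,0,0,0,0]
    - [-1,0,0,0,0,0,0]
    - [-1,0,0,0,0,0,0]
    - [-1,0,0,0,0,0,0]
    - [-1,0,0,0,0,0,0]

```text
time: 69.8
tool_pos: [422.7, 282.7, 50.8]
tcp_rot: [179.4, -0.0, 112.9]
ft_force: [21.7, 11.7, -16.3]
finger_gap: 8.4
grip_force: 58.4
```

>>> apply_moves:
  steps:
    - [-1,0,3.5,0,0,0,0]
    - [-1,0,0,0,0,0,0]
    - [-0.4,0,0,0,0,0,0]
    - [-0.4,0,0,0,0,0,0]
    - [-0.4,0,0,0,0,0,0]
    - [-0.4,0,0,-5,0,0,0]
    - [-0.4,0,0,-10,0,0,0]
    - [-0.4,0,0,-15,0,0,0]

```text
time: 70.6
tool_pos: [421.5, 282.1, 80.5]
tcp_rot: [-179.9, 0.0, 112.9]
ft_force: [0.3, 0.7, 0.3]
finger_gap: 25.6
grip_force: 0.0
```

>>> apply_moves:
  steps:
    - [-0.4,0,0,-25,0,0,0]
    - [-0.4,0,0,-30,0,0,0]
    - [-0.4,0,0,-30,0,0,0]
    - [-0.4,0,0,-25,0,0,0]
    - [-0.4,0,0,-15,0,0,0]
    - [-0.4,0,0,-5,0,0,0]
    - [-0.4,0,0,0,0,0,0]
    - [-0.4,0,0,0,0,0,0]

```text
time: 71.4
tool_pos: [421.5, 282.0, 208.7]
tcp_rot: [-179.9, 0.0, 112.9]
ft_force: [-0.2, -0.3, -0.3]
finger_gap: 25.6
grip_force: 0.0
```

Run:
```python
from h import *
import pickle
d=snap('wrist');st();pickle.dump(d,open('dr2.pkl','wb'))
P=cloud(d);c,s_=np.cos(np.deg2rad(22.8)),np.sin(np.deg2rad(22.8))
X=P[...,0]*c+P[...,1]*s_;Y=-P[...,0]*s_+P[...,1]*c;Z=P[...,2]
def rng(m):
    print(m.sum(),np.percentile(X[m],[1,50,99]).round(1),np.percentile(Y[m],[1,50,99]).round(1)) if m.sum() else print('none')
rng((abs(Z-22)<3)&(X>545)); rng((abs(Z-88)<3)&(X<570)); rng((abs(Z-78)<3)&(X>560)&(X<700)); rng((abs(Z-100)<3)&(X>690))
m=(abs(Z-65)<4)&(abs(X-499.3)<9);rng(m)
plan(547.9,-41.5,130,-3.4,30,0.08)
```

```text
71.5 [421.3 281.9 208.5] [-1.7985e+02  1.0000e-02  1.1290e+02] gap 25.5 F 0.0 [ 0.5  0.4 -0.3]
39768 [568.3 657.7 748.8] [-23.  109.9 211.7]
4356 [533.6 540.8 548.3] [ 44.8 151.1 229.2]
1956 [561.8 640.1 697.5] [-30.4 215.4 219.1]
1164 [713.7 718.3 731.9] [-45.1 -14.   45.5]
1692 [493.5 499.  507.6] [ 32.8  99.4 157.3]
[[0.08,-4.1,-0.1,0.9,0,0,0.277],[0.08,-8.3,-0.0,1.9,0,0,0.554],[0.08,-12.4,0.5,2.8,0,0,0.83],[0.08,-12.3,1.5,2.8,0,0,0.831],[0.08,-12.2,2.4,2.8,0,0,0.831],[0.08,-12.0,3.2,2.8,0,0,0.831],[0.08,-11.7,4.1,2.8,0,0,0.83],[0.08,-11.4,4.9,2.8,0,0,0.831]]
[[0.08,-11.0,5.7,2.8,0,0,0.831],[0.08,-10.5,6.5,2.8,0,0,0.83],[0.08,-10.1,7.3,2.8,0,0,0.831],[0.08,-9.5,8.0,2.8,0,0,0.831],[0.08,-8.9,8.6,2.8,0,0,0.831],[0.08,-8.2,9.3,2.8,0,0,0.83],[0.08,-7.6,9.8,2.8,0,0,0.831],[0.08,-6.8,10.4,2.8,0,0,0.831]]
[[0.08,-6.1,10.8,2.8,0,0,0.83],[0.08,-5.2,11.2,2.8,0,0,0.831],[0.08,-4.4,11.6,2.8,0,0,0.831],[0.08,-3.6,11.9,2.9,0,0,0.831],[0.08,-2.7,12.1,2.8,0,0,0.83],[0.08,-1.9,12.3,2.8,0,0,0.831],[0.08,-0.9,12.3,2.8,0,0,0.831],[0.08,-0.0,12.5,2.8,0,0,0.83]]
[[0.08,0.8,12.3,2.8,0,0,0.831],[0.08,1.8,12.3,2.8,0,0,0.831],[0.08,2.6,12.1,2.8,0,0,0.831],[0.08,3.6,11.9,2.8,0,0,0.83],[0.08,2.9,7.8,1.8,0,0,0.554],[0.08,1.6,3.8,1.0,0,0,0.277],[0.08,0,0,0,0,0,0],[0.08,0,0,0,0,0,0]]
max 12.5 0.831 end [547.9 -41.5 130.   -3.4]
```

>>> apply_moves:
  steps:
    - [0.08,-4,0,1,0,0,0.28]
    - [0.08,-8.5,0,2,0,0,0.55]
    - [0.08,-12.5,0.5,3,0,0,0.83]
    - [0.08,-12.5,1.5,3,0,0,0.83]
    - [0.08,-12,2.5,3,0,0,0.83]
    - [0.08,-12,3,3,0,0,0.83]
    - [0.08,-11.5,4,3,0,0,0.83]
    - [0.08,-11.5,5,3,0,0,0.83]

```text
time: 72.25
tool_pos: [453.5, 200.5, 187.9]
tcp_rot: [-179.9, 0.0, 83.6]
ft_force: [-1.4, -0.5, 0.1]
finger_gap: 46.1
grip_force: 0.0
```

>>> apply_moves:
  steps:
    - [0.08,-11,5.5,3,0,0,0.83]
    - [0.08,-10.5,6.5,3,0,0,0.83]
    - [0.08,-10,7.5,3,0,0,0.83]
    - [0.08,-9.5,8,3,0,0,0.83]
    - [0.08,-9,8.5,3,0,0,0.83]
    - [0.08,-8,9.5,3,0,0,0.83]
    - [0.08,-7.5,10,3,0,0,0.83]
    - [0.08,-7,10.5,3,0,0,0.83]

```text
time: 73.05
tool_pos: [490.0, 108.1, 163.9]
tcp_rot: [-179.9, 0.1, 50.4]
ft_force: [-0.6, 0.4, 0.1]
finger_gap: 46.2
grip_force: 0.0
```

>>> apply_moves:
  steps:
    - [0.08,-6,11,3,0,0,0.83]
    - [0.08,-5,11,3,0,0,0.83]
    - [0.08,-4.5,11.5,3,0,0,0.83]
    - [0.08,-3.5,12,3,0,0,0.83]
    - [0.08,-2.5,12,3,0,0,0.83]
    - [0.08,-2,12.5,2,0,0,0.83]
    - [0.08,-1,12.5,2,0,0,0.83]
    - [0.08,0,12.5,2,0,0,0.83]

```text
time: 73.85
tool_pos: [526.5, 15.7, 142.9]
tcp_rot: [-180.0, 0.1, 17.2]
ft_force: [0.0, 0.6, 0.1]
finger_gap: 45.8
grip_force: 0.0
```

>>> apply_moves:
  steps:
    - [0.08,1,12.5,2,0,0,0.83]
    - [0.08,1.5,12.5,2,0,0,0.83]
    - [0.08,2.5,12,2,0,0,0.83]
    - [0.08,3.5,12,2,0,0,0.83]
    - [0.08,3,8,2,0,0,0.55]
    - [0.08,1.5,4,1,0,0,0.28]
    - [0.08,0,0,0,0,0,0]
    - [0.08,0,0,0,0,0,0]

```text
time: 74.65
tool_pos: [549.1, -41.9, 132.7]
tcp_rot: [-180.0, 0.0, -3.3]
ft_force: [-0.1, -0.1, -0.3]
finger_gap: 46.2
grip_force: 0.0
```

Run:
```python
from h import *
snap('wrist');snap('wrist');d=snap('wrist');st()
for c,x,y in(('red',540,-170),('yellow',550,-103),('green',548,-42)):
    print(c,model(d,c,42.3,roi=(x,y,60)))
plan(547.9,-41.5,52,-3.4,9,0.08)
```

```text
74.8 [549.4 -41.7 133.2] [-179.99    0.     -3.25] gap 46.1 F 0.0 [-1.2 -0.  -0.6]
red {'ctr': array([ 540.5, -168.8]), 'size': array([34.6, 73.4]), 'yaw': np.float32(-4.1), 'dot': None, 'uv': None, 'z': array([65.1, 74.7]), 'n': 4060}
yellow {'ctr': array([550.6, -95.2]), 'size': array([50.1, 74.1]), 'yaw': np.float32(-3.4), 'dot': array([ 534.3, -111.1,   66.3]), 'uv': (358, 223), 'z': array([66.2, 74.8]), 'n': 4964}
green {'ctr': array([549.2, -42.6]), 'size': array([32.8, 73.3]), 'yaw': np.float32(-2.3), 'dot': array([548.1, -50.4,  66.3]), 'uv': (270, 208), 'z': array([66.2, 74.7]), 'n': 3768}
[[0.08,-0.1,-0.0,3.9,0,0,0.001],[0.08,-0.1,-0.0,7.7,0,0,0.003],[0.08,-0.2,-0.0,11.6,0,0,0.005],[0.08,-0.2,-0.0,11.6,0,0,0.004],[0.08,-0.2,-0.0,11.6,0,0,0.005],[0.08,-0.3,-0.1,11.6,0,0,0.004],[0.08,-0.2,0.0,11.6,0,0,0.005],[0.08,-0.1,0.0,7.7,0,0,0.003]]
[[0.08,-0.1,0.0,3.9,0,0,0.001],[0.08,0,0,0,0,0,0],[0.08,0,0,0,0,0,0],[0.08,0,0,0,0,0,0],[0.08,0,0,0,0,0,0],[0.08,0,0,0,0,0,0],[0.08,0,0,0,0,0,0],[0.08,0,0,0,0,0,0]]
max 11.6 0.005 end [547.9 -41.5  52.   -3.4]
```

>>> apply_moves:
  steps:
    - [0.08,-1,0.3,5,0,0,0]
    - [0.08,0,0,12,0,0,0]
    - [0.08,0,0,14,0,0,0]
    - [0.08,0,0,14,0,0,0]
    - [0.08,0,0,14,0,0,0]
    - [0.08,0,0,12,0,0,0]
    - [0.08,0,0,7,0,0,0]
    - [0.08,0,0,3,0,0,0]

```text
time: 75.6
tool_pos: [547.8, -42.2, 50.8]
tcp_rot: [-180.0, 0.1, -3.3]
ft_force: [0.5, -0.8, 0.3]
finger_gap: 46.2
grip_force: 0.0
```

>>> apply_moves:
  steps:
    - [0.08,0,0,0,0,0,0]
    - [0.08,0,0,0,0,0,0]
    - [-1,0,0,0,0,0,0]
    - [-1,0,0,0,0,0,0]
    - [-1,0,0,0,0,0,0]
    - [-1,0,0,0,0,0,0]
    - [-1,0,0,0,0,0,0]
    - [-1,0,0,0,0,0,0]

```text
time: 76.4
tool_pos: [549.4, -42.4, 53.2]
tcp_rot: [180.0, -0.1, -3.3]
ft_force: [0.5, 0.3, 6.7]
finger_gap: 32.4
grip_force: 60.4
```

```bash
cat >> h.py <<'E'
def drw(x,y):
    c,s_=np.cos(np.deg2rad(22.8)),np.sin(np.deg2rad(22.8));X,Y=603+x,96+y
    return X*c-Y*s_,X*s_+Y*c
E
python3 - <<'E'
from h import *
st();s=r.sense();c=[*s['tool_pos'],s['tcp_rot'][2]]
c[2]+=104
x,y=drw(15,70);plan(x,y,c[2],22.8,28,-1,c)
E
```

```text
76.4 [549.4 -42.4  53.2] [ 1.7999e+02 -1.2000e-01 -3.3000e+00] gap 32.4 F 60.4 [0.5 0.3 6.7]
[[-1,-0.9,-5.5,-0.0,0,0,-0.067],[-1,-1.7,-11.1,-0.0,0,0,-0.134],[-1,-2.4,-16.7,-0.0,0,0,-0.201],[-1,-2.0,-16.6,-0.0,0,0,-0.2],[-1,-1.8,-16.8,-0.0,0,0,-0.201],[-1,-1.5,-16.7,-0.0,0,0,-0.201],[-1,-1.2,-16.8,-0.0,0,0,-0.201],[-1,-0.9,-16.8,-0.0,0,0,-0.2]]
[[-1,-0.6,-16.8,-0.0,0,0,-0.201],[-1,-0.3,-16.8,-0.0,0,0,-0.201],[-1,0.0,-16.8,-0.0,0,0,-0.201],[-1,0.3,-16.8,-0.0,0,0,-0.2],[-1,0.6,-16.8,-0.0,0,0,-0.201],[-1,0.8,-16.8,-0.0,0,0,-0.201],[-1,1.2,-16.8,-0.0,0,0,-0.201],[-1,1.5,-16.7,-0.0,0,0,-0.201]]
[[-1,1.7,-16.8,-0.0,0,0,-0.2],[-1,2.0,-16.7,-0.0,0,0,-0.201],[-1,2.4,-16.6,-0.0,0,0,-0.201],[-1,2.6,-16.6,-0.0,0,0,-0.201],[-1,2.9,-16.6,-0.0,0,0,-0.2],[-1,3.2,-16.5,-0.0,0,0,-0.201],[-1,3.5,-16.4,-0.0,0,0,-0.201],[-1,3.8,-16.4,-0.0,0,0,-0.201]]
[[-1,4.1,-16.3,-0.0,0,0,-0.2],[-1,4.3,-16.3,-0.0,0,0,-0.201],[-1,3.1,-10.7,-0.0,0,0,-0.134],[-1,1.6,-5.4,-0.0,0,0,-0.067],[-1,0,0,0,0,0,0],[-1,0,0,0,0,0,0],[-1,0,0,0,0,0,0],[-1,0,0,0,0,0,0]]
max 16.8 0.201 end [505.3 392.5 157.2  22.8]
```

>>> apply_moves:
  steps:
    - [-1,0,0,-6,0,0,0]
    - [-1,0,0,-11,0,0,0]
    - [-1,0,0,-17,0,0,0]
    - [-1,0,0,-18,0,0,0]
    - [-1,0,0,-18,0,0,0]
    - [-1,0,0,-17,0,0,0]
    - [-1,0,0,-11,0,0,0]
    - [-1,0,0,-6,0,0,0]

```text
time: 77.2
tool_pos: [549.0, -42.4, 157.7]
tcp_rot: [180.0, -0.1, -3.3]
ft_force: [-0.6, -0.2, 0.4]
finger_gap: 32.4
grip_force: 59.7
```

>>> apply_moves:
  steps:
    - [-1,-1,-5.5,0,0,0,-0.07]
    - [-1,-1.5,-11,0,0,0,-0.13]
    - [-1,-2.5,-16.5,0,0,0,-0.2]
    - [-1,-2,-16.5,0,0,0,-0.2]
    - [-1,-2,-17,0,0,0,-0.2]
    - [-1,-1.5,-17,0,0,0,-0.2]
    - [-1,-1,-17,0,0,0,-0.2]
    - [-1,-1,-17,0,0,0,-0.2]

```text
time: 78.0
tool_pos: [535.4, 77.5, 155.1]
tcp_rot: [-180.0, 0.1, 3.8]
ft_force: [-0.3, 0.8, -0.7]
finger_gap: 32.6
grip_force: 59.7
```

>>> apply_moves:
  steps:
    - [-1,-0.5,-17,0,0,0,-0.2]
    - [-1,-0.5,-17,0,0,0,-0.2]
    - [-1,0,-17,0,0,0,-0.2]
    - [-1,0.5,-17,0,0,0,-0.2]
    - [-1,0.5,-17,0,0,0,-0.2]
    - [-1,1,-16.5,0,0,0,-0.2]
    - [-1,1,-16.5,0,0,0,-0.2]
    - [-1,1.5,-16.5,0,0,0,-0.2]

```text
time: 78.8
tool_pos: [522.5, 210.9, 155.8]
tcp_rot: [-180.0, 0.0, 11.8]
ft_force: [0.1, -0.6, -0.9]
finger_gap: 32.4
grip_force: 59.7
```

>>> apply_moves:
  steps:
    - [-1,1.5,-17,0,0,0,-0.2]
    - [-1,2,-17,0,0,0,-0.2]
    - [-1,2.5,-16.5,0,0,0,-0.2]
    - [-1,2.5,-16.5,0,0,0,-0.2]
    - [-1,3,-16.5,0,0,0,-0.2]
    - [-1,3,-16.5,0,0,0,-0.2]
    - [-1,3.5,-16.5,0,0,0,-0.2]
    - [-1,4,-16.5,0,0,0,-0.2]

```text
time: 79.6
tool_pos: [509.3, 344.9, 156.1]
tcp_rot: [180.0, 0.0, 19.8]
ft_force: [0.5, 0.1, -0.1]
finger_gap: 32.3
grip_force: 59.7
```

>>> apply_moves:
  steps:
    - [-1,4,-16.5,0,0,0,-0.2]
    - [-1,4,-16,0,0,0,-0.2]
    - [-1,3,-10.5,0,0,0,-0.13]
    - [-1,2,-5.5,0,0,0,-0.07]
    - [-1,0,0,0,0,0,0]
    - [-1,0,0,0,0,0,0]
    - [-1,0,0,0,0,0,0]
    - [-1,0,0,0,0,0,0]

```text
time: 80.4
tool_pos: [504.7, 393.0, 156.2]
tcp_rot: [180.0, -0.0, 22.7]
ft_force: [0.4, 0.3, -1.0]
finger_gap: 32.4
grip_force: 59.7
```

Run:
```python
from h import *
d=snap('wrist');st()
print(model(d,'green',140,roi=(505,392,80)))
cv2.imwrite('pics/p1.png',cv2.resize(d['color'],(600,450)))
x,y=drw(15,70);plan(x,y,36,22.8,14,-1)
```

```text
80.5 [504.6 393.  156.2] [180.    -0.    22.66] gap 32.5 F 59.7 [ 0.2 -0.9 -0.7]
{'ctr': array([484.8, 400.5]), 'size': array([41.2,  3.1]), 'yaw': np.float32(21.2), 'dot': None, 'uv': None, 'z': array([162.9, 166.4]), 'n': 250}
[[-1,0.0,0.0,3.3,0,0,-0.001],[-1,0.0,0.1,6.7,0,0,-0.001],[-1,0.1,0.0,10.0,0,0,-0.003],[-1,0.0,0.1,10.1,0,0,-0.002],[-1,0.1,0.0,10.0,0,0,-0.003],[-1,0.0,0.1,10.0,0,0,-0.002],[-1,0.0,0.1,10.0,0,0,-0.002],[-1,0.1,0.0,10.0,0,0,-0.003]]
[[-1,0.0,0.1,10.1,0,0,-0.002],[-1,0.1,0.1,10.0,0,0,-0.003],[-1,0.0,0.0,10.0,0,0,-0.002],[-1,0.0,0.1,10.0,0,0,-0.003],[-1,0.1,0.0,6.7,0,0,-0.001],[-1,-0.0,0.1,3.3,0,0,-0.001],[-1,0,0,0,0,0,0],[-1,0,0,0,0,0,0]]
max 10.1 0.003 end [505.4 392.5  36.   22.8]
```

View pics/p1.png

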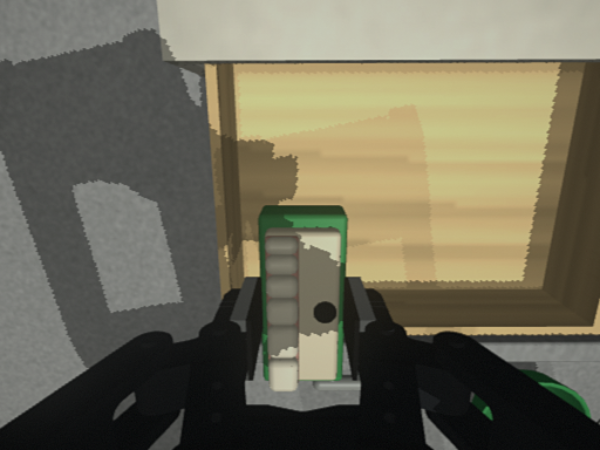

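>>> apply_moves:
  steps:
    - [-1,0.5,0.5,4,0,0,0]
    - [-1,0,0,8,0,0,0]
    - [-1,0,0,12,0,0,0]
    - [-1,0,0,14,0,0,0]
    - [-1,0,0,14,0,0,0]
    - [-1,0,0,14,0,0,0]
    - [-1,0,0,14,0,0,0]
    - [-1,0,0,12,0,0,0]

```text
time: 81.25
tool_pos: [504.7, 393.0, 62.3]
tcp_rot: [180.0, 0.1, 22.7]
ft_force: [0.1, -0.1, -0.6]
finger_gap: 32.1
grip_force: 59.7
```

>>> apply_moves:
  steps:
    - [-1,0,0,10,0,0,0]
    - [-1,0,0,8,0,0,0]
    - [-1,0,0,6,0,0,0]
    - [-1,0,0,3,0,0,0]
    - [-1,0,0,2,0,0,0]
    - [-1,0,0,1,0,0,0]
    - [-1,0,0,0,0,0,0]
    - [-1,0,0,0,0,0,0]

```text
time: 82.05
tool_pos: [505.3, 393.5, 34.6]
tcp_rot: [-180.0, -0.0, 22.7]
ft_force: [0.0, -0.3, -0.5]
finger_gap: 32.6
grip_force: 59.7
```

Run:
```python
from h import *
d=snap('wrist');st()
P=cloud(d);g=model(d,'green',22.5,roi=(505,392,80));print(g)
t=r.sense()['tool_pos'];m=(np.hypot(P[...,0]-t[0],P[...,1]-t[1])<45)&(P[...,2]<70)&(P[...,2]>40)
hsv=cv2.cvtColor(d['color'],cv2.COLOR_BGR2HSV)
print(np.histogram(P[m][:,2],bins=np.arange(40,62,1)))
```

```text
82.1 [505.3 393.4  34.5] [-1.7999e+02 -4.0000e-02  2.2700e+01] gap 32.6 F 59.7 [-0.4  0.1 -0.8]
{'ctr': array([492.8, 404.1]), 'size': array([57.5,  3.2]), 'yaw': np.float32(22.5), 'dot': None, 'uv': None, 'z': array([41.3, 45.8]), 'n': 374}
(array([ 735, 1067,  337,  117,  113,  260, 1203, 2569,  752,  238,  224,
        206,  299,  489, 1136, 1343,  358,   95,  103,   94,  102]), array([40, 41, 42, 43, 44, 45, 46, 47, 48, 49, 50, 51, 52, 53, 54, 55, 56,
       57, 58, 59, 60, 61]))
```

>>> apply_moves:
  steps:
    - [-1,0,0,1,0,0,0]
    - [-1,0,0,0,0,0,0]
    - [0.08,0,0,0,0,0,0]
    - [0.08,0,0,0,0,0,0]
    - [0.08,0,0,0,0,0,0]
    - [0.08,0,0,-4,0,0,0]
    - [0.08,0,0,-9,0,0,0]
    - [0.08,0,0,-15,0,0,0]

```text
time: 82.9
tool_pos: [504.5, 392.9, 61.1]
tcp_rot: [180.0, 0.1, 22.7]
ft_force: [-0.4, 0.7, 0.7]
finger_gap: 45.8
grip_force: 0.0
```

>>> apply_moves:
  steps:
    - [0.08,0,0,-20,0,0,0]
    - [0.08,0,0,-25,0,0,0]
    - [0.08,0,0,-25,0,0,0]
    - [0.08,0,0,-15,0,0,0]
    - [0.08,0,0,-7,0,0,0]
    - [0.08,0,0,0,0,0,0]
    - [0.08,0,0,0,0,0,0]
    - [0.08,0,0,0,0,0,0]

```text
time: 83.7
tool_pos: [504.3, 392.7, 151.3]
tcp_rot: [180.0, 0.2, 22.7]
ft_force: [0.0, -0.0, -0.4]
finger_gap: 46.1
grip_force: 0.0
```

Run:
```python
from h import *
d=snap('wrist');st()
print(model(d,'green',22.5,roi=(505,392,80)))
plan(550.3,-103,140,-3.4,26,0.08)
```

```text
83.8 [504.3 392.7 151.3] [1.7997e+02 1.6000e-01 2.2700e+01] gap 46.0 F 0.0 [-0.6 -0.  -0.4]
{'ctr': array([487.7, 378.2]), 'size': array([26.9, 17. ]), 'yaw': np.float32(22.9), 'dot': None, 'uv': None, 'z': array([45.7, 47.2]), 'n': 341}
[[0.08,-2.1,6.6,0.2,0,0,0.073],[0.08,-4.0,13.2,0.3,0,0,0.145],[0.08,-5.8,19.9,0.4,0,0,0.217],[0.08,-5.5,20.0,0.5,0,0,0.218],[0.08,-5.1,20.2,0.5,0,0,0.217],[0.08,-4.6,20.2,0.5,0,0,0.218],[0.08,-4.3,20.3,0.4,0,0,0.217],[0.08,-3.9,20.3,0.5,0,0,0.218]]
[[0.08,-3.6,20.5,0.5,0,0,0.217],[0.08,-3.1,20.5,0.5,0,0,0.218],[0.08,-2.8,20.6,0.4,0,0,0.217],[0.08,-2.3,20.6,0.5,0,0,0.218],[0.08,-2.0,20.6,0.5,0,0,0.217],[0.08,-1.6,20.7,0.4,0,0,0.218],[0.08,-1.1,20.7,0.5,0,0,0.217],[0.08,-0.8,20.7,0.5,0,0,0.218]]
[[0.08,-0.4,20.8,0.5,0,0,0.217],[0.08,-0.0,20.7,0.4,0,0,0.218],[0.08,0.4,20.8,0.5,0,0,0.217],[0.08,0.8,20.7,0.5,0,0,0.218],[0.08,1.2,20.7,0.5,0,0,0.217],[0.08,1.5,20.7,0.4,0,0,0.218],[0.08,2.0,20.6,0.5,0,0,0.217],[0.08,2.4,20.7,0.5,0,0,0.218]]
[[0.08,1.8,13.7,0.3,0,0,0.145],[0.08,1.0,6.8,0.1,0,0,0.072],[0.08,0,0,0,0,0,0],[0.08,0,0,0,0,0,0],[0.08,0,0,0,0,0,0],[0.08,0,0,0,0,0,0],[0.08,0,0,0,0,0,0],[0.08,0,0,0,0,0,0]]
max 20.8 0.218 end [ 550.3 -103.   140.    -3.4]
```

>>> apply_moves:
  steps:
    - [0.08,-2,6.5,0,0,0,0.07]
    - [0.08,-4,13,0.5,0,0,0.15]
    - [0.08,-6,20,0.5,0,0,0.22]
    - [0.08,-5.5,20,0.5,0,0,0.22]
    - [0.08,-5,20,0.5,0,0,0.22]
    - [0.08,-4.5,20,0.5,0,0,0.22]
    - [0.08,-4.5,20.5,0.5,0,0,0.22]
    - [0.08,-4,20.5,0.5,0,0,0.22]

```text
time: 84.55
tool_pos: [518.0, 246.9, 149.4]
tcp_rot: [180.0, 0.0, 14.9]
ft_force: [-0.3, 0.4, 0.7]
finger_gap: 46.0
grip_force: 0.0
```

>>> apply_moves:
  steps:
    - [0.08,-3.5,20.5,0.5,0,0,0.22]
    - [0.08,-3,20.5,0.5,0,0,0.22]
    - [0.08,-3,20.5,0.5,0,0,0.22]
    - [0.08,-2.5,20.5,0.5,0,0,0.22]
    - [0.08,-2,20.5,0.5,0,0,0.22]
    - [0.08,-1.5,20.5,0.5,0,0,0.22]
    - [0.08,-1,20.5,0.5,0,0,0.22]
    - [0.08,-1,20.5,0.5,0,0,0.21]

```text
time: 85.35
tool_pos: [532.3, 82.6, 145.4]
tcp_rot: [180.0, 0.0, 6.1]
ft_force: [-0.6, 0.3, 0.5]
finger_gap: 46.4
grip_force: 0.0
```

>>> apply_moves:
  steps:
    - [0.08,-0.5,20.5,0.5,0,0,0.21]
    - [0.08,0,20.5,0.5,0,0,0.21]
    - [0.08,0.5,21,0.5,0,0,0.21]
    - [0.08,1,21,0.5,0,0,0.21]
    - [0.08,1,21,0.5,0,0,0.21]
    - [0.08,1.5,21,0.5,0,0,0.21]
    - [0.08,2,21,0.5,0,0,0.21]
    - [0.08,2.5,21,0.5,0,0,0.21]

```text
time: 86.15
tool_pos: [547.5, -84.0, 141.4]
tcp_rot: [180.0, 0.0, -2.3]
ft_force: [-1.3, 0.3, 0.6]
finger_gap: 46.2
grip_force: 0.0
```

>>> apply_moves:
  steps:
    - [0.08,2,14,0,0,0,0.15]
    - [0.08,1,7,0,0,0,0.07]
    - [0.08,0,0,0,0,0,0]
    - [0.08,0,0,0,0,0,0]
    - [0.08,0,0,0,0,0,0]
    - [0.08,0,0,0,0,0,0]
    - [0.08,0,0,0,0,0,0]
    - [0.08,0,0,0,0,0,0]

```text
time: 86.95
tool_pos: [550.4, -103.0, 141.6]
tcp_rot: [-180.0, -0.0, -3.2]
ft_force: [-0.1, -0.4, -0.7]
finger_gap: 46.5
grip_force: 0.0
```

Run:
```python
from h import *
d=snap('wrist');st()
for c,x,y in(('red',540,-170),('yellow',550,-103)): print(c,model(d,c,42.3,roi=(x,y,60)))
```

```text
87.0 [ 550.3 -103.1  141.6] [-180.     -0.     -3.23] gap 46.2 F 0.0 [-0.3 -0.5  0.6]
red {'ctr': array([ 541.2, -159.4]), 'size': array([54.8, 73.7]), 'yaw': np.float32(-3.3), 'dot': array([ 554.5, -179.4,   66.3]), 'uv': (366, 192), 'z': array([66.1, 74.8]), 'n': 4476}
yellow {'ctr': array([ 550.5, -103.2]), 'size': array([34. , 73.7]), 'yaw': np.float32(-3.4), 'dot': array([ 534.7, -111.2,   66.3]), 'uv': (270, 223), 'z': array([66.3, 74.9]), 'n': 4484}
```

Aligned on yellow: descend, grip, lift.

>>> apply_moves:
  steps:
    - [0.08,0,0,5,0,0,0]
    - [0.08,0,0,12,0,0,0]
    - [0.08,0,0,16,0,0,0]
    - [0.08,0,0,16,0,0,0]
    - [0.08,0,0,16,0,0,0]
    - [0.08,0,0,14,0,0,0]
    - [0.08,0,0,8,0,0,0]
    - [0.08,0,0,3,0,0,0]

```text
time: 87.8
tool_pos: [549.5, -103.1, 50.0]
tcp_rot: [-180.0, 0.1, -3.3]
ft_force: [-0.1, 0.1, 0.4]
finger_gap: 46.1
grip_force: 0.0
```

>>> apply_moves:
  steps:
    - [0.08,0,0,0,0,0,0]
    - [0.08,0,0,0,0,0,0]
    - [-1,0,0,0,0,0,0]
    - [-1,0,0,0,0,0,0]
    - [-1,0,0,0,0,0,0]
    - [-1,0,0,0,0,0,0]
    - [-1,0,0,0,0,0,0]
    - [-1,0,0,0,0,0,0]

```text
time: 88.6
tool_pos: [551.3, -103.6, 52.9]
tcp_rot: [180.0, -0.1, -3.2]
ft_force: [-1.5, 0.6, 6.6]
finger_gap: 32.5
grip_force: 60.5
```

>>> apply_moves:
  steps:
    - [-1,0,0,-6,0,0,0]
    - [-1,0,0,-11,0,0,0]
    - [-1,0,0,-17,0,0,0]
    - [-1,0,0,-18,0,0,0]
    - [-1,0,0,-18,0,0,0]
    - [-1,0,0,-17,0,0,0]
    - [-1,0,0,-11,0,0,0]
    - [-1,0,0,-6,0,0,0]

```text
time: 89.4
tool_pos: [550.9, -103.5, 157.3]
tcp_rot: [180.0, -0.1, -3.3]
ft_force: [-0.1, -1.0, -1.9]
finger_gap: 32.2
grip_force: 59.7
```

Run:
```python
from h import *
st()
x,y=drw(15,0);plan(x,y,156,22.8,28,-1)
```

```text
89.4 [ 550.9 -103.5  157.3] [ 1.7998e+02 -1.1000e-01 -3.2500e+00] gap 32.2 F 59.7 [-0.1 -1.  -1.9]
[[-1,-0.5,-5.5,0.0,0,0,-0.067],[-1,-1.1,-11.0,0.0,0,0,-0.133],[-1,-1.3,-16.6,0.1,0,0,-0.201],[-1,-1.1,-16.6,0.0,0,0,-0.2],[-1,-0.8,-16.6,0.1,0,0,-0.201],[-1,-0.5,-16.6,0.0,0,0,-0.2],[-1,-0.2,-16.6,0.1,0,0,-0.2],[-1,0.1,-16.6,0.0,0,0,-0.201]]
[[-1,0.4,-16.6,0.1,0,0,-0.2],[-1,0.7,-16.6,0.0,0,0,-0.2],[-1,0.9,-16.6,0.1,0,0,-0.201],[-1,1.3,-16.5,0.0,0,0,-0.2],[-1,1.5,-16.6,0.1,0,0,-0.201],[-1,1.9,-16.5,0.0,0,0,-0.2],[-1,2.1,-16.4,0.1,0,0,-0.2],[-1,2.4,-16.5,0.0,0,0,-0.201]]
[[-1,2.7,-16.4,0.1,0,0,-0.2],[-1,3.0,-16.3,0.0,0,0,-0.201],[-1,3.2,-16.3,0.1,0,0,-0.2],[-1,3.6,-16.2,0.0,0,0,-0.2],[-1,3.8,-16.2,0.1,0,0,-0.201],[-1,4.1,-16.1,0.0,0,0,-0.2],[-1,4.4,-16.0,0.1,0,0,-0.201],[-1,4.7,-15.9,0.0,0,0,-0.2]]
[[-1,5.0,-15.9,0.1,0,0,-0.2],[-1,5.2,-15.8,0.0,0,0,-0.201],[-1,3.7,-10.4,0.1,0,0,-0.133],[-1,1.9,-5.2,-0.0,0,0,-0.067],[-1,0,0,0,0,0,0],[-1,0,0,0,0,0,0],[-1,0,0,0,0,0,0],[-1,0,0,0,0,0,0]]
max 16.6 0.201 end [532.5 328.  156.   22.8]
```

>>> apply_moves:
  steps:
    - [-1,-0.5,-5.5,0,0,0,-0.07]
    - [-1,-1,-11,0,0,0,-0.13]
    - [-1,-1.5,-16.5,0,0,0,-0.2]
    - [-1,-1,-16.5,0,0,0,-0.2]
    - [-1,-1,-16.5,0,0,0,-0.2]
    - [-1,-0.5,-16.5,0,0,0,-0.2]
    - [-1,0,-16.5,0,0,0,-0.2]
    - [-1,0,-16.5,0,0,0,-0.2]

```text
time: 90.2
tool_pos: [545.2, 14.0, 155.6]
tcp_rot: [-180.0, -0.0, 3.9]
ft_force: [0.0, -0.3, -1.0]
finger_gap: 32.5
grip_force: 59.7
```

>>> apply_moves:
  steps:
    - [-1,0.5,-16.5,0,0,0,-0.2]
    - [-1,0.5,-16.5,0,0,0,-0.2]
    - [-1,1,-16.5,0,0,0,-0.2]
    - [-1,1.5,-16.5,0,0,0,-0.2]
    - [-1,1.5,-16.5,0,0,0,-0.2]
    - [-1,2,-16.5,0,0,0,-0.2]
    - [-1,2,-16.5,0,0,0,-0.2]
    - [-1,2.5,-16.5,0,0,0,-0.2]

```text
time: 91.0
tool_pos: [539.7, 146.3, 155.6]
tcp_rot: [-180.0, -0.0, 11.9]
ft_force: [0.8, 0.1, -1.1]
finger_gap: 32.2
grip_force: 59.7
```

>>> apply_moves:
  steps:
    - [-1,2.5,-16.5,0,0,0,-0.2]
    - [-1,3,-16.5,0,0,0,-0.2]
    - [-1,3,-16.5,0,0,0,-0.2]
    - [-1,3.5,-16.5,0,0,0,-0.2]
    - [-1,4,-16,0,0,0,-0.2]
    - [-1,4,-16,0,0,0,-0.2]
    - [-1,4.5,-16,0,0,0,-0.2]
    - [-1,4.5,-16,0,0,0,-0.2]

```text
time: 91.8
tool_pos: [533.7, 279.3, 155.6]
tcp_rot: [180.0, 0.0, 19.8]
ft_force: [-0.1, -0.4, -2.1]
finger_gap: 32.5
grip_force: 59.7
```

>>> apply_moves:
  steps:
    - [-1,5,-16,0,0,0,-0.2]
    - [-1,5,-16,0,0,0,-0.2]
    - [-1,4,-10.5,0,0,0,-0.13]
    - [-1,2,-5,0,0,0,-0.07]
    - [-1,0,0,0,0,0,0]
    - [-1,0,0,0,0,0,0]
    - [-1,0,0,0,0,0,0]
    - [-1,0,0,0,0,0,0]

```text
time: 92.6
tool_pos: [532.1, 327.4, 155.7]
tcp_rot: [180.0, -0.0, 22.7]
ft_force: [-0.5, -0.5, -1.0]
finger_gap: 32.6
grip_force: 59.7
```

Run:
```python
from h import *
d=snap('wrist');st()
y_=model(d,'yellow',145,roi=(532,328,60));print(y_)
g=model(d,'green',22.5,roi=(505,392,80));print(g)
x,y=drw(15,0);print(x,y)
```

```text
92.7 [532.  327.5 155.7] [180.   -0.   22.7] gap 32.2 F 59.7 [ 0.6 -0.2 -1.4]
{'ctr': array([531.5, 326.9]), 'size': array([73.8, 34.3]), 'yaw': np.float32(22.6), 'dot': array([520.4, 312.9, 169. ]), 'uv': (276, 297), 'z': array([168.9, 177.5]), 'n': 10582}
{'ctr': array([536.9, 406.2]), 'size': array([ 6.1, 32. ]), 'yaw': np.float32(-64.5), 'dot': None, 'uv': None, 'z': array([40.4, 44.5]), 'n': 293}
532.5099313822914 327.9834949798957
```

>>> apply_moves:
  steps:
    - [-1,0.5,0,4,0,0,0]
    - [-1,0,0,8,0,0,0]
    - [-1,0,0,12,0,0,0]
    - [-1,0,0,14,0,0,0]
    - [-1,0,0,14,0,0,0]
    - [-1,0,0,14,0,0,0]
    - [-1,0,0,14,0,0,0]
    - [-1,0,0,12,0,0,0]

```text
time: 93.45
tool_pos: [531.9, 328.0, 61.8]
tcp_rot: [180.0, 0.1, 22.8]
ft_force: [-0.3, 0.0, -0.9]
finger_gap: 32.2
grip_force: 59.7
```

>>> apply_moves:
  steps:
    - [-1,0,0,10,0,0,0]
    - [-1,0,0,8,0,0,0]
    - [-1,0,0,6,0,0,0]
    - [-1,0,0,3,0,0,0]
    - [-1,0,0,2,0,0,0]
    - [-1,0,0,1,0,0,0]
    - [-1,0,0,0,0,0,0]
    - [-1,0,0,0,0,0,0]

```text
time: 94.25
tool_pos: [532.6, 328.4, 34.0]
tcp_rot: [-180.0, -0.0, 22.7]
ft_force: [-0.1, -0.2, -1.7]
finger_gap: 32.4
grip_force: 59.7
```

>>> apply_moves:
  steps:
    - [-1,0,0,0.5,0,0,0]
    - [-1,0,0,0,0,0,0]
    - [0.08,0,0,0,0,0,0]
    - [0.08,0,0,0,0,0,0]
    - [0.08,0,0,0,0,0,0]
    - [0.08,0,0,-4,0,0,0]
    - [0.08,0,0,-9,0,0,0]
    - [0.08,0,0,-15,0,0,0]

```text
time: 95.05
tool_pos: [531.7, 327.9, 61.2]
tcp_rot: [180.0, 0.1, 22.8]
ft_force: [0.6, -0.5, -0.5]
finger_gap: 46.1
grip_force: 0.0
```

>>> apply_moves:
  steps:
    - [0.08,0,0,-20,0,0,0]
    - [0.08,0,0,-25,0,0,0]
    - [0.08,0,0,-25,0,0,0]
    - [0.08,0,0,-15,0,0,0]
    - [0.08,0,0,-7,0,0,0]
    - [0.08,0,0,0,0,0,0]
    - [0.08,0,0,0,0,0,0]
    - [0.08,0,0,0,0,0,0]

```text
time: 95.85
tool_pos: [531.5, 327.8, 151.3]
tcp_rot: [180.0, 0.2, 22.7]
ft_force: [-0.3, 0.8, 0.6]
finger_gap: 45.9
grip_force: 0.0
```

Run:
```python
from h import *
d=snap('wrist');st()
print(model(d,'yellow',22.5,roi=(532,328,60)))
plan(540.8,-169.6,142,-3.6,30,0.08)
```

```text
95.9 [531.5 327.8 151.4] [1.7999e+02 1.5000e-01 2.2750e+01] gap 45.8 F 0.0 [ 0.2 -0.2  0. ]
{'ctr': array([531.6, 328. ]), 'size': array([73.9, 33.9]), 'yaw': np.float32(22.1), 'dot': array([520.9, 313.9,  46.5]), 'uv': (268, 209), 'z': array([46.3, 54.9]), 'n': 3605}
[[0.08,-2.2,5.5,0.1,0,0,0.063],[0.08,-4.3,11.0,0.2,0,0,0.125],[0.08,-6.3,16.7,0.4,0,0,0.188],[0.08,-6.0,16.7,0.3,0,0,0.189],[0.08,-5.8,16.8,0.3,0,0,0.188],[0.08,-5.4,16.9,0.4,0,0,0.188],[0.08,-5.2,17.0,0.3,0,0,0.188],[0.08,-4.9,17.1,0.4,0,0,0.188]]
[[0.08,-4.6,17.1,0.3,0,0,0.189],[0.08,-4.4,17.2,0.3,0,0,0.188],[0.08,-4.0,17.3,0.4,0,0,0.188],[0.08,-3.8,17.4,0.3,0,0,0.188],[0.08,-3.5,17.4,0.3,0,0,0.188],[0.08,-3.2,17.5,0.4,0,0,0.188],[0.08,-2.9,17.5,0.3,0,0,0.189],[0.08,-2.6,17.6,0.4,0,0,0.188]]
[[0.08,-2.4,17.6,0.3,0,0,0.188],[0.08,-2.0,17.7,0.3,0,0,0.188],[0.08,-1.8,17.6,0.4,0,0,0.188],[0.08,-1.5,17.7,0.3,0,0,0.189],[0.08,-1.1,17.8,0.3,0,0,0.188],[0.08,-0.9,17.7,0.4,0,0,0.188],[0.08,-0.6,17.8,0.3,0,0,0.188],[0.08,-0.3,17.7,0.3,0,0,0.188]]
[[0.08,-0.0,17.8,0.4,0,0,0.189],[0.08,0.3,17.8,0.3,0,0,0.188],[0.08,0.5,17.7,0.4,0,0,0.188],[0.08,0.9,17.8,0.3,0,0,0.188],[0.08,0.8,11.8,0.2,0,0,0.126],[0.08,0.4,5.9,0.1,0,0,0.062],[0.08,0,0,0,0,0,0],[0.08,0,0,0,0,0,0]]
max 17.8 0.189 end [ 540.8 -169.6  142.    -3.6]
```

>>> apply_moves:
  steps:
    - [0.08,-2,5.5,0,0,0,0.06]
    - [0.08,-4.5,11,0,0,0,0.13]
    - [0.08,-6,16.5,0.5,0,0,0.19]
    - [0.08,-6,16.5,0.5,0,0,0.19]
    - [0.08,-6,17,0.5,0,0,0.19]
    - [0.08,-5.5,17,0.5,0,0,0.19]
    - [0.08,-5,17,0.5,0,0,0.19]
    - [0.08,-5,17,0.5,0,0,0.19]

```text
time: 96.7
tool_pos: [534.7, 202.3, 150.2]
tcp_rot: [180.0, -0.0, 16.0]
ft_force: [0.1, 0.2, 0.6]
finger_gap: 46.0
grip_force: 0.0
```

>>> apply_moves:
  steps:
    - [0.08,-4.5,17,0.5,0,0,0.19]
    - [0.08,-4.5,17,0.5,0,0,0.19]
    - [0.08,-4,17.5,0.5,0,0,0.19]
    - [0.08,-4,17.5,0.5,0,0,0.19]
    - [0.08,-3.5,17.5,0.5,0,0,0.19]
    - [0.08,-3,17.5,0.5,0,0,0.19]
    - [0.08,-3,17.5,0.5,0,0,0.19]
    - [0.08,-2.5,17.5,0.5,0,0,0.19]

```text
time: 97.5
tool_pos: [536.9, 60.4, 146.1]
tcp_rot: [180.0, -0.0, 8.4]
ft_force: [0.8, 0.2, -0.3]
finger_gap: 46.2
grip_force: 0.0
```

>>> apply_moves:
  steps:
    - [0.08,-2.5,17.5,0.5,0,0,0.19]
    - [0.08,-2,17.5,0.5,0,0,0.19]
    - [0.08,-2,17.5,0,0,0,0.19]
    - [0.08,-1.5,18,0,0,0,0.19]
    - [0.08,-1,18,0,0,0,0.19]
    - [0.08,-1,18,0,0,0,0.19]
    - [0.08,-0.5,18,0,0,0,0.18]
    - [0.08,-0.5,18,0,0,0,0.18]

```text
time: 98.3
tool_pos: [538.6, -82.5, 145.2]
tcp_rot: [180.0, -0.0, 0.9]
ft_force: [0.0, -0.6, 0.0]
finger_gap: 46.3
grip_force: 0.0
```

>>> apply_moves:
  steps:
    - [0.08,0,18,0,0,0,0.18]
    - [0.08,0.5,18,0,0,0,0.18]
    - [0.08,0.5,17.5,0,0,0,0.18]
    - [0.08,1,17.5,0,0,0,0.18]
    - [0.08,1,11.5,0,0,0,0.13]
    - [0.08,0.5,6,0,0,0,0.06]
    - [0.08,0,0,0,0,0,0]
    - [0.08,0,0,0,0,0,0]

```text
time: 99.1
tool_pos: [541.2, -169.2, 145.0]
tcp_rot: [-180.0, 0.0, -3.5]
ft_force: [-0.8, -0.1, 0.1]
finger_gap: 46.1
grip_force: 0.0
```

Run:
```python
from h import *
snap('wrist');snap('wrist');d=snap('wrist');st()
print(model(d,'red',42.3,roi=(540,-170,60)))
```

```text
99.2 [ 541.2 -168.9  145.1] [-1.7999e+02  1.0000e-02 -3.4900e+00] gap 45.9 F 0.0 [ 0.6  0.4 -0.2]
{'ctr': array([ 540.6, -170.1]), 'size': array([33.4, 74.3]), 'yaw': np.float32(-4.4), 'dot': array([ 554.6, -179.4,   66.3]), 'uv': (271, 183), 'z': array([66.4, 75. ]), 'n': 4325}
```

>>> apply_moves:
  steps:
    - [0.08,-0.5,1,6,0,0,0.1]
    - [0.08,0,0,12,0,0,0]
    - [0.08,0,0,16,0,0,0]
    - [0.08,0,0,17,0,0,0]
    - [0.08,0,0,17,0,0,0]
    - [0.08,0,0,14,0,0,0]
    - [0.08,0,0,8,0,0,0]
    - [0.08,0,0,3,0,0,0]

```text
time: 100.05
tool_pos: [539.7, -170.2, 50.4]
tcp_rot: [-180.0, 0.1, -4.1]
ft_force: [-0.4, -0.2, -0.7]
finger_gap: 46.4
grip_force: 0.0
```

>>> apply_moves:
  steps:
    - [0.08,0,0,0,0,0,0]
    - [0.08,0,0,0,0,0,0]
    - [-1,0,0,0,0,0,0]
    - [-1,0,0,0,0,0,0]
    - [-1,0,0,0,0,0,0]
    - [-1,0,0,0,0,0,0]
    - [-1,0,0,0,0,0,0]
    - [-1,0,0,0,0,0,0]

```text
time: 100.85
tool_pos: [541.6, -171.0, 53.4]
tcp_rot: [180.0, -0.1, -4.1]
ft_force: [-0.1, 1.1, 7.4]
finger_gap: 32.4
grip_force: 60.5
```

>>> apply_moves:
  steps:
    - [-1,0,0,-6,0,0,0]
    - [-1,0,0,-11,0,0,0]
    - [-1,0,0,-17,0,0,0]
    - [-1,0,0,-18,0,0,0]
    - [-1,0,0,-18,0,0,0]
    - [-1,0,0,-17,0,0,0]
    - [-1,0,0,-11,0,0,0]
    - [-1,0,0,-6,0,0,0]

```text
time: 101.65
tool_pos: [541.1, -170.8, 157.7]
tcp_rot: [180.0, -0.1, -4.1]
ft_force: [0.1, -0.7, -0.6]
finger_gap: 32.3
grip_force: 59.7
```

Run:
```python
from h import *
st()
x,y=drw(15,-68);plan(x,y,156,22.8,28,-1)
```

```text
101.7 [ 541.1 -170.8  157.7] [ 1.7997e+02 -1.0000e-01 -4.0500e+00] gap 32.3 F 59.7 [ 0.1 -0.7 -0.6]
[[-1,-0.2,-5.6,0.0,0,0,-0.069],[-1,-0.2,-11.2,0.1,0,0,-0.138],[-1,-0.2,-16.8,0.0,0,0,-0.206],[-1,0.1,-16.8,0.1,0,0,-0.207],[-1,0.4,-16.7,0.1,0,0,-0.206],[-1,0.7,-16.8,0.0,0,0,-0.207],[-1,1.0,-16.8,0.1,0,0,-0.206],[-1,1.3,-16.7,0.1,0,0,-0.207]]
[[-1,1.6,-16.7,0.0,0,0,-0.206],[-1,1.9,-16.7,0.1,0,0,-0.207],[-1,2.2,-16.6,0.1,0,0,-0.207],[-1,2.5,-16.6,0.0,0,0,-0.206],[-1,2.8,-16.6,0.1,0,0,-0.207],[-1,3.2,-16.5,0.1,0,0,-0.206],[-1,3.4,-16.4,0.0,0,0,-0.207],[-1,3.7,-16.4,0.1,0,0,-0.206]]
[[-1,4.0,-16.3,0.1,0,0,-0.207],[-1,4.2,-16.2,0.0,0,0,-0.206],[-1,4.6,-16.2,0.1,0,0,-0.207],[-1,4.9,-16.0,0.1,0,0,-0.206],[-1,5.2,-16.0,0.0,0,0,-0.207],[-1,5.4,-15.9,0.1,0,0,-0.207],[-1,5.7,-15.8,0.1,0,0,-0.206],[-1,6.0,-15.6,0.0,0,0,-0.207]]
[[-1,6.3,-15.6,0.1,0,0,-0.206],[-1,6.6,-15.4,0.1,0,0,-0.207],[-1,4.6,-10.3,0.0,0,0,-0.138],[-1,2.3,-5.0,0.0,0,0,-0.068],[-1,0,0,0,0,0,0],[-1,0,0,0,0,0,0],[-1,0,0,0,0,0,0],[-1,0,0,0,0,0,0]]
max 16.8 0.207 end [558.8 265.2 156.   22.8]
```

>>> apply_moves:
  steps:
    - [-1,0,-5.5,0,0,0,-0.07]
    - [-1,0,-11,0,0,0,-0.14]
    - [-1,0,-17,0,0,0,-0.21]
    - [-1,0,-17,0,0,0,-0.21]
    - [-1,0.5,-17,0,0,0,-0.21]
    - [-1,0.5,-17,0,0,0,-0.21]
    - [-1,1,-16.5,0,0,0,-0.21]
    - [-1,1,-16.5,0,0,0,-0.21]

```text
time: 102.45
tool_pos: [545.3, -51.3, 156.0]
tcp_rot: [-180.0, 0.0, 3.4]
ft_force: [0.7, -1.3, -0.8]
finger_gap: 32.1
grip_force: 59.7
```

>>> apply_moves:
  steps:
    - [-1,1.5,-16.5,0,0,0,-0.21]
    - [-1,2,-16.5,0,0,0,-0.21]
    - [-1,2,-16.5,0,0,0,-0.21]
    - [-1,2.5,-16.5,0,0,0,-0.21]
    - [-1,3,-16.5,0,0,0,-0.2]
    - [-1,3,-16.5,0,0,0,-0.2]
    - [-1,3.5,-16.5,0,0,0,-0.2]
    - [-1,3.5,-16.5,0,0,0,-0.2]

```text
time: 103.25
tool_pos: [550.1, 82.1, 156.1]
tcp_rot: [-180.0, 0.0, 11.6]
ft_force: [0.5, 0.0, -0.3]
finger_gap: 32.5
grip_force: 59.7
```

>>> apply_moves:
  steps:
    - [-1,4,-16.5,0,0,0,-0.2]
    - [-1,4,-16,0,0,0,-0.2]
    - [-1,4.5,-16,0,0,0,-0.2]
    - [-1,5,-16,0,0,0,-0.2]
    - [-1,5,-16,0,0,0,-0.2]
    - [-1,5.5,-16,0,0,0,-0.2]
    - [-1,5.5,-16,0,0,0,-0.2]
    - [-1,6,-15.5,0,0,0,-0.21]

```text
time: 104.05
tool_pos: [555.3, 216.0, 156.1]
tcp_rot: [-180.0, 0.0, 19.6]
ft_force: [-0.0, -0.5, -1.0]
finger_gap: 32.3
grip_force: 59.7
```

>>> apply_moves:
  steps:
    - [-1,6,-15.5,0,0,0,-0.21]
    - [-1,6.5,-15.5,0,0,0,-0.21]
    - [-1,4.5,-10,0,0,0,-0.14]
    - [-1,2.5,-5,0,0,0,-0.07]
    - [-1,0,0,0,0,0,0]
    - [-1,0,0,0,0,0,0]
    - [-1,0,0,0,0,0,0]
    - [-1,0,0,0,0,0,0]

```text
time: 104.85
tool_pos: [557.4, 263.8, 156.2]
tcp_rot: [180.0, 0.0, 22.6]
ft_force: [0.2, 0.8, -0.7]
finger_gap: 32.4
grip_force: 59.7
```

Run:
```python
from h import *
d=snap('wrist');st()
print(model(d,'red',145,roi=(558,265,60)))
print(model(d,'yellow',22.5,roi=(532,328,60)))
print(drw(15,-68))
```

```text
104.9 [557.4 263.9 156.2] [180.    -0.    22.65] gap 31.9 F 59.7 [-0.4  0.1 -1. ]
{'ctr': array([556.5, 263.3]), 'size': array([74.4, 33.9]), 'yaw': np.float32(22.4), 'dot': array([573.4, 260.9, 169. ]), 'uv': (278, 237), 'z': array([169. , 177.4]), 'n': 10504}
{'ctr': array([532. , 327.8]), 'size': array([73.3, 33.8]), 'yaw': np.float32(22.9), 'dot': array([520.8, 313.9,  46.5]), 'uv': (185, 207), 'z': array([46.3, 54.9]), 'n': 3433}
(np.float64(558.8609912610344), np.float64(265.2968006718777))
```

>>> apply_moves:
  steps:
    - [-1,1,-0.5,4,0,0,0]
    - [-1,0.5,0,8,0,0,0]
    - [-1,0,0,12,0,0,0]
    - [-1,0,0,14,0,0,0]
    - [-1,0,0,14,0,0,0]
    - [-1,0,0,14,0,0,0]
    - [-1,0,0,14,0,0,0]
    - [-1,0,0,12,0,0,0]

```text
time: 105.7
tool_pos: [558.0, 265.3, 62.4]
tcp_rot: [-180.0, 0.1, 22.7]
ft_force: [-0.0, 0.1, -1.4]
finger_gap: 32.4
grip_force: 59.7
```

>>> apply_moves:
  steps:
    - [-1,0,0,10,0,0,0]
    - [-1,0,0,8,0,0,0]
    - [-1,0,0,6,0,0,0]
    - [-1,0,0,3,0,0,0]
    - [-1,0,0,2,0,0,0]
    - [-1,0,0,1,0,0,0]
    - [-1,0,0,0.5,0,0,0]
    - [-1,0,0,0,0,0,0]

```text
time: 106.5
tool_pos: [558.8, 265.6, 34.0]
tcp_rot: [180.0, -0.0, 22.7]
ft_force: [-0.7, 0.2, -1.1]
finger_gap: 32.0
grip_force: 59.7
```

>>> apply_moves:
  steps:
    - [-1,0,0,0.5,0,0,0]
    - [-1,0,0,0,0,0,0]
    - [0.08,0,0,0,0,0,0]
    - [0.08,0,0,0,0,0,0]
    - [0.08,0,0,0,0,0,0]
    - [0.08,0,0,-4,0,0,0]
    - [0.08,0,0,-9,0,0,0]
    - [0.08,0,0,-15,0,0,0]

```text
time: 107.3
tool_pos: [557.8, 265.2, 61.1]
tcp_rot: [-180.0, 0.1, 22.7]
ft_force: [-0.6, -0.1, 0.3]
finger_gap: 46.2
grip_force: 0.0
```

>>> apply_moves:
  steps:
    - [0.08,0,0,-20,0,0,0]
    - [0.08,0,0,-25,0,0,0]
    - [0.08,0,0,-25,0,0,0]
    - [0.08,0,0,-25,0,0,0]
    - [0.08,0,0,-20,0,0,0]
    - [0.08,0,0,-10,0,0,0]
    - [0.08,0,0,0,0,0,0]
    - [0.08,0,0,0,0,0,0]

```text
time: 108.1
tool_pos: [558.3, 265.4, 185.7]
tcp_rot: [-180.0, 0.0, 22.7]
ft_force: [-0.8, 0.1, -0.8]
finger_gap: 45.9
grip_force: 0.0
```

Run:
```python
from h import *
d=snap('wrist');st()
for c,y in(('red',-68),('yellow',0),('green',70)): print(c,model(d,c,22.5,roi=(*drw(15,y),60)))
c,s_=np.cos(np.deg2rad(22.8)),np.sin(np.deg2rad(22.8))
X,Y=499.3,96
print(X*c-Y*s_,X*s_+Y*c)
X=475
plan(X*c-Y*s_,X*s_+Y*c,180,112.9,24,-1)
```

```text
108.2 [557.8 265.3 184.9] [-1.80e+02  1.00e-01  2.27e+01] gap 46.0 F 0.0 [0.3 0.  0.2]
red {'ctr': array([557.9, 265.2]), 'size': array([73.9, 33.2]), 'yaw': np.float32(22.3), 'dot': array([574.7, 262.9,  46.5]), 'uv': (268, 166), 'z': array([46.2, 55. ]), 'n': 2830}
yellow {'ctr': array([531.7, 327.7]), 'size': array([74.2, 34. ]), 'yaw': np.float32(23.2), 'dot': array([520.9, 314.1,  46.5]), 'uv': (193, 198), 'z': array([46.3, 55. ]), 'n': 2971}
green {'ctr': array([535.1, 400. ]), 'size': array([38.8, 22. ]), 'yaw': np.float32(77.9), 'dot': array([535.7, 392.3,  46.5]), 'uv': (114, 150), 'z': array([42.2, 50.2]), 'n': 685}
423.08477528873647 281.98539486803105
[[-1,-2.2,-1.0,0.1,0,0,-0.273],[-1,-4.2,-2.2,0.1,0,0,-0.547],[-1,-6.2,-3.5,0.2,0,0,-0.82],[-1,-6.0,-3.9,0.3,0,0,-0.82],[-1,-5.7,-4.4,0.2,0,0,-0.82],[-1,-5.3,-4.8,0.2,0,0,-0.82],[-1,-5.0,-5.1,0.2,0,0,-0.82],[-1,-4.6,-5.5,0.3,0,0,-0.82]]
[[-1,-4.2,-5.8,0.2,0,0,-0.82],[-1,-3.8,-6.0,0.2,0,0,-0.82],[-1,-3.3,-6.4,0.2,0,0,-0.82],[-1,-2.9,-6.5,0.3,0,0,-0.82],[-1,-2.3,-6.7,0.2,0,0,-0.82],[-1,-1.9,-6.9,0.2,0,0,-0.82],[-1,-1.5,-7.1,0.2,0,0,-0.82],[-1,-0.9,-7.0,0.2,0,0,-0.82]]
[[-1,-0.3,-7.2,0.3,0,0,-0.82],[-1,0.1,-7.1,0.2,0,0,-0.82],[-1,0.6,-7.2,0.2,0,0,-0.82],[-1,1.1,-7.0,0.2,0,0,-0.82],[-1,1.7,-7.0,0.3,0,0,-0.82],[-1,2.1,-6.8,0.2,0,0,-0.82],[-1,1.8,-4.4,0.1,0,0,-0.547],[-1,0.9,-2.2,0.1,0,0,-0.273]]
max 7.2 0.82 end [400.7 272.5 180.  112.9]
```

Run:
```python
from h import *
plan(422.8,282.2,140,112.9,24,-0.4)
```

```text
[[-0.4,-1.8,-1.0,0.7,0,0,-0.273],[-0.4,-3.5,-2.2,1.3,0,0,-0.547],[-0.4,-5.1,-3.4,2.1,0,0,-0.82],[-0.4,-4.9,-3.8,2.0,0,0,-0.82],[-0.4,-4.6,-4.2,2.1,0,0,-0.82],[-0.4,-4.3,-4.5,2.0,0,0,-0.82],[-0.4,-3.9,-4.7,2.0,0,0,-0.82],[-0.4,-3.6,-5.1,2.1,0,0,-0.82]]
[[-0.4,-3.3,-5.2,2.0,0,0,-0.82],[-0.4,-2.8,-5.5,2.1,0,0,-0.82],[-0.4,-2.4,-5.7,2.0,0,0,-0.82],[-0.4,-2.1,-5.9,2.1,0,0,-0.82],[-0.4,-1.6,-5.9,2.0,0,0,-0.82],[-0.4,-1.2,-6.1,2.0,0,0,-0.82],[-0.4,-0.7,-6.1,2.1,0,0,-0.82],[-0.4,-0.3,-6.2,2.0,0,0,-0.82]]
[[-0.4,0.2,-6.2,2.1,0,0,-0.82],[-0.4,0.5,-6.2,2.0,0,0,-0.82],[-0.4,1.1,-6.1,2.0,0,0,-0.82],[-0.4,1.4,-6.0,2.1,0,0,-0.82],[-0.4,1.9,-5.9,2.0,0,0,-0.82],[-0.4,2.3,-5.7,2.1,0,0,-0.82],[-0.4,1.8,-3.7,1.3,0,0,-0.547],[-0.4,1.0,-1.8,0.7,0,0,-0.273]]
max 6.2 0.82 end [422.8 282.2 140.  112.9]
```

>>> apply_moves:
  steps:
    - [-0.4,-2,-1,0.5,0,0,-0.27]
    - [-0.4,-3.5,-2,1.5,0,0,-0.55]
    - [-0.4,-5,-3.5,2,0,0,-0.82]
    - [-0.4,-5,-4,2,0,0,-0.82]
    - [-0.4,-4.5,-4,2,0,0,-0.82]
    - [-0.4,-4.5,-4.5,2,0,0,-0.82]
    - [-0.4,-4,-4.5,2,0,0,-0.82]
    - [-0.4,-3.5,-5,2,0,0,-0.82]

```text
time: 108.95
tool_pos: [514.4, 270.3, 170.7]
tcp_rot: [-179.9, 0.1, 51.6]
ft_force: [-0.3, 0.3, -0.2]
finger_gap: 25.9
grip_force: 0.0
```

>>> apply_moves:
  steps:
    - [-0.4,-3.5,-5,2,0,0,-0.82]
    - [-0.4,-3,-5.5,2,0,0,-0.82]
    - [-0.4,-2.5,-5.5,2,0,0,-0.82]
    - [-0.4,-2,-6,2,0,0,-0.82]
    - [-0.4,-1.5,-6,2,0,0,-0.82]
    - [-0.4,-1,-6,2,0,0,-0.82]
    - [-0.4,-0.5,-6,2,0,0,-0.82]
    - [-0.4,-0.5,-6,2,0,0,-0.82]

```text
time: 109.75
tool_pos: [465.8, 276.1, 154.8]
tcp_rot: [-179.9, 0.1, 84.4]
ft_force: [0.7, 0.6, -0.5]
finger_gap: 25.8
grip_force: 0.0
```

>>> apply_moves:
  steps:
    - [-0.4,0,-6,2,0,0,-0.82]
    - [-0.4,0.5,-6,2,0,0,-0.82]
    - [-0.4,1,-6,2,0,0,-0.82]
    - [-0.4,1.5,-6,2,0,0,-0.82]
    - [-0.4,2,-6,2,0,0,-0.82]
    - [-0.4,2.5,-5.5,2,0,0,-0.82]
    - [-0.4,2,-3.5,1,0,0,-0.55]
    - [-0.4,1,-2,1,0,0,-0.27]

```text
time: 110.55
tool_pos: [423.3, 281.8, 140.9]
tcp_rot: [-179.9, 0.0, 113.1]
ft_force: [-0.2, -0.2, 0.1]
finger_gap: 25.4
grip_force: 0.0
```

Run:
```python
from h import *
snap('wrist');snap('wrist');snap('wrist');d=snap('wrist');st()
P=cloud(d);c,s_=np.cos(np.deg2rad(22.8)),np.sin(np.deg2rad(22.8))
X=P[...,0]*c+P[...,1]*s_;Y=-P[...,0]*s_+P[...,1]*c
m=(abs(P[...,2]-65)<5)&(abs(X-499)<15)
for y0 in(110,120,130): q=X[m&(abs(Y-y0)<4)];print(y0,len(q),np.percentile(q,[2,50,98]).round(1) if len(q) else'')
t=r.sense()['tool_pos'];print(t[0]*c+t[1]*s_,-t[0]*s_+t[1]*c)
```

```text
110.8 [424.2 281.9 141.8] [-179.97    0.    112.85] gap 25.8 F 0.0 [0.6 0.1 0.3]
110 173 [493.6 498.9 503.8]
120 181 [493.3 498.2 503.8]
130 186 [493.4 498.2 503.7]
500.27914319159134 95.48336544299494
```

>>> apply_moves:
  steps:
    - [-0.4,0,-1.7,6,0,0,0]
    - [-0.4,0,0,12,0,0,0]
    - [-0.4,0,0,16,0,0,0]
    - [-0.4,0,0,17,0,0,0]
    - [-0.4,0,0,16,0,0,0]
    - [-0.4,0,0,12,0,0,0]
    - [-0.4,0,0,8,0,0,0]
    - [-0.4,0,0,4,0,0,0]

```text
time: 111.55
tool_pos: [422.2, 281.1, 50.0]
tcp_rot: [-179.9, 0.0, 112.9]
ft_force: [-0.1, -0.5, 1.0]
finger_gap: 25.4
grip_force: 0.0
```

>>> apply_moves:
  steps:
    - [-0.4,0,0,0,0,0,0]
    - [-1,0,0,0,0,0,0]
    - [-1,0,0,0,0,0,0]
    - [-1,0,0,0,0,0,0]
    - [-1,0,0,0,0,0,0]
    - [-1,0,0,0,0,0,0]
    - [-1,0,0,0,0,0,0]
    - [-1,0,0,0,0,0,0]

```text
time: 112.35
tool_pos: [423.4, 281.7, 51.9]
tcp_rot: [179.9, -0.0, 112.9]
ft_force: [0.6, 1.0, 5.6]
finger_gap: 8.6
grip_force: 59.1
```

>>> apply_moves:
  steps:
    - [-1,0,2,0,0,0,0]
    - [-1,0,4,0,0,0,0]
    - [-1,0,6,0,0,0,0]
    - [-1,0,8,0,0,0,0]
    - [-1,0,9,0,0,0,0]
    - [-1,0,9,0,0,0,0]
    - [-1,0,9,0,0,0,0]
    - [-1,0,9,0,0,0,0]

```text
time: 113.15
tool_pos: [475.0, 303.4, 51.9]
tcp_rot: [180.0, 0.0, 112.9]
ft_force: [-1.4, -0.8, 7.6]
finger_gap: 8.4
grip_force: 59.5
```

>>> apply_moves:
  steps:
    - [-1,0,9,0,0,0,0]
    - [-1,0,9,0,0,0,0]
    - [-1,0,9,0,0,0,0]
    - [-1,0,9,0,0,0,0]
    - [-1,0,9,0,0,0,0]
    - [-1,0,9,0,0,0,0]
    - [-1,0,9,0,0,0,0]
    - [-1,0,9,0,0,0,0]

```text
time: 113.95
tool_pos: [541.3, 331.4, 51.9]
tcp_rot: [180.0, 0.0, 112.9]
ft_force: [-0.0, -1.1, 7.4]
finger_gap: 8.6
grip_force: 59.5
```

>>> apply_moves:
  steps:
    - [-1,0,8,0,0,0,0]
    - [-1,0,7,0,0,0,0]
    - [-1,0,6,0,0,0,0]
    - [-1,0,4,0,0,0,0]
    - [-1,0,3,0,0,0,0]
    - [-1,0,2,0,0,0,0]
    - [-1,0,0,0,0,0,0]
    - [-1,0,0,0,0,0,0]

```text
time: 114.75
tool_pos: [569.0, 343.1, 51.9]
tcp_rot: [179.9, 0.0, 112.9]
ft_force: [1.3, -0.2, 5.6]
finger_gap: 8.7
grip_force: 59.3
```

>>> apply_moves:
  steps:
    - [-1,0,1,0,0,0,0]
    - [-1,0,1.5,0,0,0,0]
    - [-1,0,1.5,0,0,0,0]
    - [-1,0,1.5,0,0,0,0]
    - [-1,0,1.5,0,0,0,0]
    - [-1,0,1,0,0,0,0]
    - [-1,0,0,0,0,0,0]
    - [-1,0,0,0,0,0,0]

```text
time: 115.55
tool_pos: [576.2, 346.1, 52.0]
tcp_rot: [179.9, 0.0, 112.9]
ft_force: [1.3, -0.7, 6.7]
finger_gap: 8.4
grip_force: 59.4
```

>>> apply_moves:
  steps:
    - [-1,0,1,0,0,0,0]
    - [-1,0,1,0,0,0,0]
    - [-1,0,1,0,0,0,0]
    - [-1,0,0,0,0,0,0]
    - [-1,0,0,0,0,0,0]
    - [-1,0,0,0,0,0,0]
    - [-1,0,0,0,0,0,0]
    - [-1,0,0,0,0,0,0]

```text
time: 116.35
tool_pos: [576.4, 346.2, 51.8]
tcp_rot: [-179.7, 0.0, 112.9]
ft_force: [-12.3, -6.6, 17.5]
finger_gap: 8.4
grip_force: 60.6
```

>>> apply_moves:
  steps:
    - [-1,0,-2,0,0,0,0]
    - [-1,0,0,0,0,0,0]
    - [-0.4,0,0,0,0,0,0]
    - [-0.4,0,0,0,0,0,0]
    - [-0.4,0,0,0,0,0,0]
    - [-0.4,0,0,-4,0,0,0]
    - [-0.4,0,0,-8,0,0,0]
    - [-0.4,0,0,-12,0,0,0]

```text
time: 117.15
tool_pos: [576.2, 346.1, 75.2]
tcp_rot: [-179.9, 0.0, 112.9]
ft_force: [-0.3, -0.1, -0.6]
finger_gap: 25.7
grip_force: 0.0
```

>>> apply_moves:
  steps:
    - [-0.4,0,0,-20,0,0,0]
    - [-0.4,0,0,-25,0,0,0]
    - [-0.4,0,-5,-25,0,0,0]
    - [-0.4,0,-15,-25,0,0,0]
    - [-0.4,0,-20,-25,0,0,0]
    - [-0.4,0,-20,-15,0,0,0]
    - [-0.4,0,-10,0,0,0,0]
    - [-0.4,0,0,0,0,0,0]

```text
time: 117.95
tool_pos: [511.7, 319.1, 211.1]
tcp_rot: [179.9, -0.0, 112.9]
ft_force: [-0.2, 0.6, -0.6]
finger_gap: 26.0
grip_force: 0.0
```

Run:
```python
from h import *
d=snap('wrist');t=snap('top');st()
P=cloud(d);c,s_=np.cos(np.deg2rad(22.8)),np.sin(np.deg2rad(22.8))
X=P[...,0]*c+P[...,1]*s_;Y=-P[...,0]*s_+P[...,1]*c
m=(abs(P[...,2]-65)<4)&(abs(X-665)<15)&(abs(Y-96)<60);print(m.sum(),np.percentile(X[m],[2,50,98]))
m=(abs(P[...,2]-100)<3)&(X>690);print('cab edge',np.percentile(X[m],1))
cv2.imwrite('pics/end.png',cv2.resize(t['color'],(800,600)))
```

```text
118.0 [512.  319.  209.2] [-179.95    0.    112.89] gap 25.5 F 0.0 [-0.1  0.5 -0.6]
1715 [659.20495112 664.06630274 678.07124794]
cab edge 714.6171176406419
```

View pics/end.png

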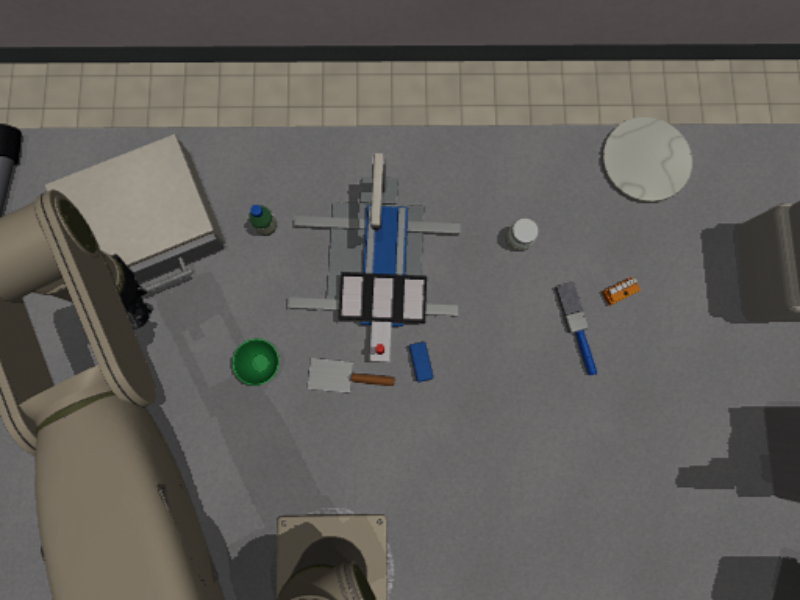

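```bash
python3 -c "
from bench import r
print(r.hand_in())"
```

```text
the job is handed in; nothing more can be done
None
```

The job is done and handed in, with no verdict returned: red, yellow and green (no blue was there) were loaded, each dot held under the pointer for 2–3 s (measured within about 1 mm), the carrier pulled fully back, and all three models shut in the drawer, with the other things on the bench looking unmoved in the last picture.

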